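# Clear the specimen feeder and lay up the block panel

### The arm

A 6-joint arm with a two-finger parallel gripper is mounted at the origin on the work surface. World frame = base frame: x ahead of the robot, y to its left, z up, the work surface at z = 0. Lengths are in m, angles in rad, forces in N, time in s.
With the tool pointing down it reaches from about 0.35 to 0.975 m from the base axis. Payload 4.9 kg.
Tool frame: the origin (TCP) lies midway between the tips of the shut fingers; the grasp point (between the pads) lies behind it (manip.grasp_offset is the y of the grasp point in the tool frame, in m); y points along the fingers, z is the direction in which the jaws open and shut, and the axes are right-handed (so a half turn about y gives the same grasp; the last joint's range is limited). The gripper opens to 85 mm and grips with 20 to 120 N. Pads are 22 mm wide; open, the fingers measure 114 mm over their backs; the gripper's body (76 mm by 85 mm) begins 54 mm behind the grasp point. The pads swing forward as they close: fully open they stand 13 mm farther back than shut.
Start: joints at [-1.306, 0.053, 1.613, -0, 1.476, -0.119], TCP at [0.234, -0.58, 0.231] pointing down, gripper open.
Joint ranges: [-3.01, 3.01], [-1.01, 2.22], [0.06, 2.58], [-1.02, 4.17], [0.09, 2.62], [-3.14, 3.14]. Speed limits (rad/s): [2.57, 2.57, 3.14, 3.14, 3.14, 3.14].

### API

Orientations are given as a unit quaternion [w, x, y, z].
In Python, from plant import manip gives the robot as it stands. The module is installed in compiled form; this text tells all that it offers.
- The arm moves only by the shell command python3 -m jog 'ROWS'. ROWS is a JSON object of lists of equal length, an entry for each row: "offset": the shift along the world's x, y, z in units of 50 mm (1.0 is 50 mm), a list of three; "angular": the turn, a rotation vector about the world's x, y, z in units of 6 degrees (1.0 is 6 degrees), a list of three; "jaw": the finger opening in mm, from 0 to 85.4. In form: {"offset": [[tx, ty, tz], ...], "angular": [[ax, ay, az], ...], "jaw": [jaw, ...]}. A call has 1 to 12 rows; each row shifts and turns the commanded pose from where the row before left it; what a row does not reach is not made up. A row lasts 1/10 s, in which the tool goes at most 50 mm and 8.59 degrees, less where a joint would pass 70% of its speed; a pose out of reach is approached as far as the arm can. A call is refused whole if a number of a shift passes 1 or a number of a turn 1, either way. A call with a gripper value outside its range is refused whole. The fingers move at their own pace and stop on an object; the grip force is fixed at half the most. Time passes only in rows, so rows that do not move let the fingers close. It gives the time, the measured TCP pose, the force and the opening at its end, in the units of the state.
- manip.state(): the state, without advancing time (a new reading comes with each control period).
- manip.grab_frame(name): name is "side" or "top" or "wrist"; returns the picture (384x512x3 uint8, blue, green, red); there is no depth.
- manip.camera_model(name): a dict with "fx", "fy", "cx", "cy" (pixels), "k1" (the pictures are not rectified: a ray, as slopes to the right and down, at radius r is drawn at 1 + k1 r^2 times it, then the intrinsics apply), "rvec" (rotation vector, rad) and "tvec" (3), from world to camera coordinates, as OpenCV has them; the wrist camera has in their place "mount" (4x4, takes a point from camera to tool coordinates, whose origin is the TCP and whose axes are the tool frame's). Camera axes: x right, y down, z forward; pixel columns grow to the right and rows downward; lengths in m; the calibration is good to about 2 mm. A picture is of the moment at which its call begins: read the wrist's pose just before it. camera_model takes no time and is no camera call.
- manip.job_done(): hands the job in, once; it reports no verdict.
The state is a dict: "time": time; "joint_pos": joint angles; "joint_vel": joint speeds; "joint_efforts": joint torques, N m; "tool_pos": TCP position; "tool_rot": TCP orientation; "contact_force": force on the tool from outside, world axes, zero at the start; "ft_torque": the same for the moment, N m; "gripper_width": opening from 0.0 (shut) to 1.0 (fully open).
Only numpy, scipy, OpenCV 4.12 (cv2) and the standard library are available. Lean on these libraries where they do the work, as an engineer would, in place of code of your own. Each camera call takes 0.05 s, during which the arm holds its last target.

### The job

The feeder has jammed: switch it off with its toggle first, then nudge the stuck block back up the chute until it is clear of the throat and lift it out. Lay that block and all the blocks on the plywood board dry in running bond on the bed course in the steel shoe, square and in line with it, each over the joint between two blocks below, so that the second course is full and only what is left over goes in the third. Push the humidity probe from its stand fully home, upright, into the drilled hole at the end of the bed course, and leave the beaker, thread cone and marker where they are.

Things in the scene. Friction and masses are not known exactly. Their poses are not given: they have to be found in the camera images.
- feeder: Linear vibratory specimen feeder, fixed, 250 x 85 mm, 120 mm tall: a steel chute on a grey counter-mass. Its x points horizontally up the chute; the floor rises 10 degrees (0.1745 rad) along +x and is 239 mm long. Friction holds blocks anywhere on it. Lower 90 mm: the throat (see throat). Above it the chute is open, with rails 10 mm high, 46 mm apart, and a 30 mm high tail plate.
- exit (a point): Middle of the chute floor at its lower, exit end, 45 mm above the bench; nothing stands beyond it. Axes as the feeder's (x horizontal, pointing up the chute).
- throat (a point): Start position of the jammed block's centre, 58.5 mm up the floor from the exit, 20 mm off it. The throat's cheeks are 46 mm high, 43 mm apart, narrowing to a 34 mm neck in the last 25 mm; retaining strips over both edges (42 to 46 mm above the floor) leave a 33 mm slot along the middle, open at the exit: closed fingers can follow a block up through neck and slot.
- jam_block: The jammed block, as block0: lies along the throat, tilted with it, its lower end 18.5 mm up from the exit, stuck in the neck, squeezed by a sprung side pad; it neither goes down nor lifts out. Pushing its lower end with 5 to 15 N moves it up. It leaves the pad after 52 mm and the strips after 72 mm of travel, stays where pushed to, and can then be gripped across its width above the low rails.
- block0: Lightweight concrete block 80 x 40 x 40 mm, 0.12 to 0.2 kg, origin at its centre, x along its 80 mm length; at the start it lies on a fixed plywood board, 110 x 450 mm and 12 mm thick, the blocks about 108 mm apart side by side. Two to four of block0 to block3 are present. Either end and any long face will do.
- block1: As block0.
- block2: As block0.
- block3: As block0.
- shoe: Fixed steel base shoe, plate 356 x 110 x 15 mm, origin at the centre of its underside, x along the wall. It carries the fixed bed course: four blocks 80 x 40 x 40 mm in a row, 84 mm apart centre to centre (4 mm open joints), centred on the shoe, top 55 mm above the bench; steel flanges to 33 mm hold their feet.
- c2_a (a point): Centre of a block laid in the second course over the first joint of the bed course (84 mm from the middle towards the shoe's -x); 75 mm above the bench, x along the wall. Second-course blocks are 84 mm apart.
- c2_b (a point): As c2_a, over the middle joint.
- c2_c (a point): As c2_a, over the last joint, 84 mm towards the shoe's +x.
- c3_a (a point): Centre of a block laid in the third course over the joint between the c2_a and c2_b blocks; 115 mm above the bench.
- c3_b (a point): As c3_a, over the joint between the c2_b and c2_c blocks.
- probe_hole (a point): Mouth centre of the drilled hole in the top of the end bed block, at the shoe's +x end, 24 mm beyond the end of the second course; 11 mm wide, 36 mm deep, straight down, 55 mm above the bench.
- probe: Cordless humidity probe, 40 g: a white round head 22 mm wide and 45 mm tall on a steel stem 8 mm thick and 30 mm long. Origin at the underside of the head (the shoulder), z up along the head. At the start it stands upright in its stand, shoulder on the stand's top. Fully home, the shoulder rests on the block.
- probe_tip (a point): Lower end of the probe's stem, 30 mm below its origin.
- probe_stand: Loose grey stand 50 x 50 x 40 mm with an 11 mm hole in the top, 0.35 kg; origin at the centre of its underside.
- feeder_switch (a joint): Toggle on the feeder's control box: 0 = on (leaning to the box's -x, as at the start), 1.0 = off (leaning to +x). Push it over to the end; it stays where left, resisting with about 1 to 2 N at the tip.
- feeder_switch_tip (a point): Centre of the 16 mm round end of the toggle's bat, 50 mm from its pivot; the pivot is 62 mm above the bench over the box's middle and turns about the box's y axis.
- control_box: Cream control box 90 x 100 x 50 mm, fixed, with the toggle on a low plate in the middle of its top; origin at the centre of its underside, its x pointing away from the robot.
- beaker: Bystander: glass beaker, 66 mm wide, 90 mm tall. Leave alone.
- thread_cone: Bystander: buff thread cone, 54 mm wide, 110 mm tall. Leave alone.
- marker: Bystander: white marker 130 x 12 x 12 mm lying on the bench. Leave alone.
There are look-alikes about, which are no part of the job. Leave any black or green look-alike of the block2 alone.

How it is judged:
By the outcome, as a careful person would: the job done as asked, in the order asked, and still so for the second after the job is handed in, with the robot touching nothing.
Of block0, block1, block2, block3 only 2 to 4 are there at a start; the rules pass over those that are not, and their reading is None.
At some moment in a run one of probe_stand may be knocked a few centimetres aside while the robot is not near it.
Once in a run the grip may slacken for a moment while it holds something.
It also fails if it takes over 210 s, if anything falls off the work surface, if the arm or the gripper's body presses on something with over 40 N, if the wrist force passes 120 N, or if a joint passes its speed limit or range.

## Working session

There is one attempt and no reset: what is moved stays moved. The work goes in short steps, Python scripts to look and compute and a shell command to move; the robot and the scene stay as the last step left them, time stands still between calls to the robot, and variables do not carry over. Pictures are saved under pics/ and viewed, and the job is handed in when it is done.

```bash
mkdir -p pics; ls
python3 - <<'E'
from plant import manip
import cv2,json
s=manip.state(); print(s); print(manip.grasp_offset)
for n in ("side","top","wrist"):
    cv2.imwrite(f"pics/{n}0.png",manip.grab_frame(n)); print(n,manip.camera_model(n))
E
```

```text
pics
{'time': 0.0, 'joint_pos': array([-1.30604621e+00,  5.33610450e-02,  1.61426623e+00, -2.10387880e-05,
        1.47601916e+00, -1.18976560e-01]), 'joint_vel': array([-0.00011289,  0.00072323,  0.00132744, -0.00107831, -0.00119998,
       -0.00025024]), 'joint_efforts': array([ 4.44638681e-05, -3.93686163e+01, -3.70170701e+01, -1.11427260e-04,
        7.18828829e-03, -6.10963525e-06]), 'tool_pos': array([ 0.23383257, -0.57894412,  0.23007702]), 'tool_rot': array([ 0.13477741, -0.13489793,  0.69485496, -0.69340766]), 'contact_force': array([0.77657271, 0.43406512, 0.90066166]), 'ft_torque': array([ 0.00531976, -0.02449576, -0.03568369]), 'gripper_width': 0.9999328302172156}
-0.0187
side {'fx': 394.4428537000564, 'fy': 394.4428537000564, 'cx': 253.45153969814112, 'cy': 191.9274829333113, 'k1': 0.003343122113139361, 'rvec': array([ 0.39425425, -2.66118839,  1.33085642]), 'tvec': array([0.51324896, 0.18290899, 0.94902395])}
top {'fx': 358.2095861856072, 'fy': 358.2095861856072, 'cx': 260.9729189717212, 'cy': 188.43942528300835, 'k1': 0.009812810354152893, 'rvec': array([ 2.29197956, -1.89917389,  0.20608413]), 'tvec': array([-0.08885175,  0.56154664,  0.92759083])}
wrist {'fx': 309.49350077436685, 'fy': 309.49350077436685, 'cx': 257.5919622649283, 'cy': 197.48193230265673, 'k1': -0.03081258410975903, 'mount': array([[-7.18778036e-04,  9.55832468e-01,  2.93911171e-01,
        -7.52657704e-02],
       [-1.70274407e-04, -2.93911360e-01,  9.55832665e-01,
        -1.41868769e-01],
       [ 9.99999727e-01,  6.36985976e-04,  3.74010836e-04,
         1.67084316e-03],
       [ 0.00000000e+00,  0.00000000e+00,  0.00000000e+00,
         1.00000000e+00]])}
```

View pics/top0.png

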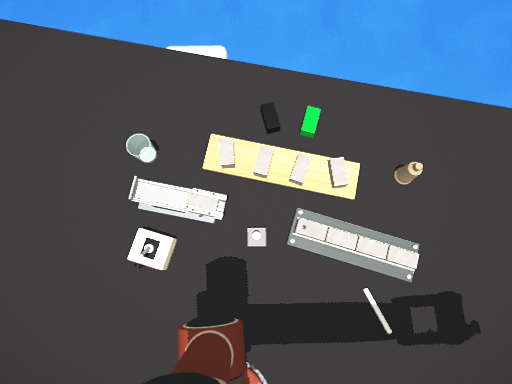

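View pics/side0.png

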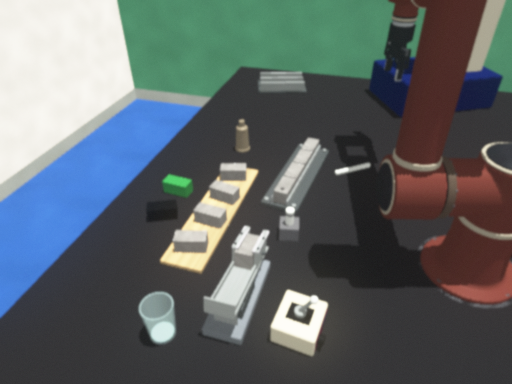

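View pics/wrist0.png

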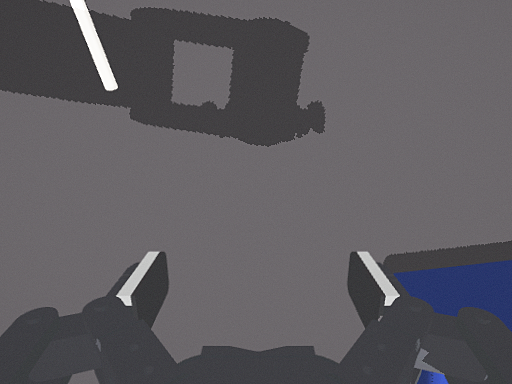

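```bash
cat > h.py <<'E'
import numpy as np, cv2
from scipy.spatial.transform import Rotation as R
from plant import manip
def Rt(q): return R.from_quat([q[1],q[2],q[3],q[0]]).as_matrix()
def cam(name,st=None):
    m=manip.camera_model(name)
    K=(m['fx'],m['fy'],m['cx'],m['cy'],m['k1'])
    if name=='wrist':
        st=st or manip.state()
        T=np.eye(4);T[:3,:3]=Rt(st['tool_rot']);T[:3,3]=st['tool_pos']
        C=T@m['mount']; return K,C[:3,:3],C[:3,3]
    Rm=R.from_rotvec(m['rvec']).as_matrix(); return K,Rm.T,-Rm.T@m['tvec']
def ray(c,px):
    K,Rc,o=c; d=np.array([(px[0]-K[2])/K[0],(px[1]-K[3])/K[1]]); u=d.copy()
    for _ in range(20): u=d/(1+K[4]*(u@u))
    v=Rc@np.array([u[0],u[1],1]); return o,v/np.linalg.norm(v)
def onz(c,px,z):
    o,v=ray(c,px); return o+v*(z-o[2])/v[2]
def proj(c,P):
    K,Rc,o=c; p=Rc.T@(np.asarray(P,float)-o); u=p[:2]/p[2]; u=u*(1+K[4]*(u@u)); return np.array([u[0]*K[0]+K[2],u[1]*K[1]+K[3]])
def tri(rays):
    A=np.zeros((3,3));b=np.zeros(3)
    for o,v in rays:
        M=np.eye(3)-np.outer(v,v);A+=M;b+=M@o
    x=np.linalg.solve(A,b); return x,[np.linalg.norm((np.eye(3)-np.outer(v,v))@(x-o)) for o,v in rays]
def snap(name,fn):
    st=manip.state(); im=manip.grab_frame(name); cv2.imwrite('pics/'+fn,im); return cam(name,st),im
def blobs(mask,amin=30):
    cs,_=cv2.findContours(mask.astype(np.uint8),cv2.RETR_EXTERNAL,cv2.CHAIN_APPROX_NONE)
    return [c for c in cs if cv2.contourArea(c)>=amin]
E
python3 - <<'E'
from h import *
im=cv2.imread('pics/top0.png')
for n,(x0,y0,x1,y1) in dict(a=(110,90,270,290),b=(190,90,440,290)).items():
    f=5 if n=='a' else 3.2
    f=min(800/(x1-x0),600/(y1-y0))
    cv2.imwrite(f'pics/top0{n}.png',cv2.resize(im[y0:y1,x0:x1],None,fx=f,fy=f,interpolation=cv2.INTER_CUBIC)); print(n,f)
print([cam(n)[2].round(3) for n in('top','side')])
im=cv2.imread('pics/side0.png'); cv2.imwrite('pics/side0z.png',cv2.resize(im[110:370,130:370],None,fx=2.3,fy=2.3,interpolation=cv2.INTER_CUBIC))
E
```

```text
a 3.0
b 3.0
[array([ 0.365, -0.016,  1.025]), array([0.294, 0.771, 0.719])]
```

View pics/top0a.png

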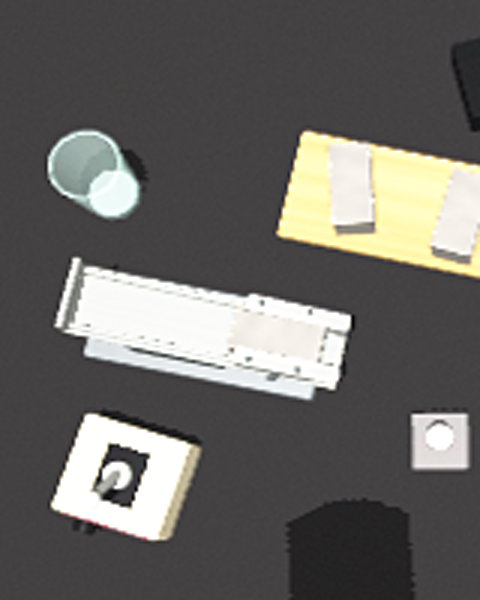

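View pics/top0b.png

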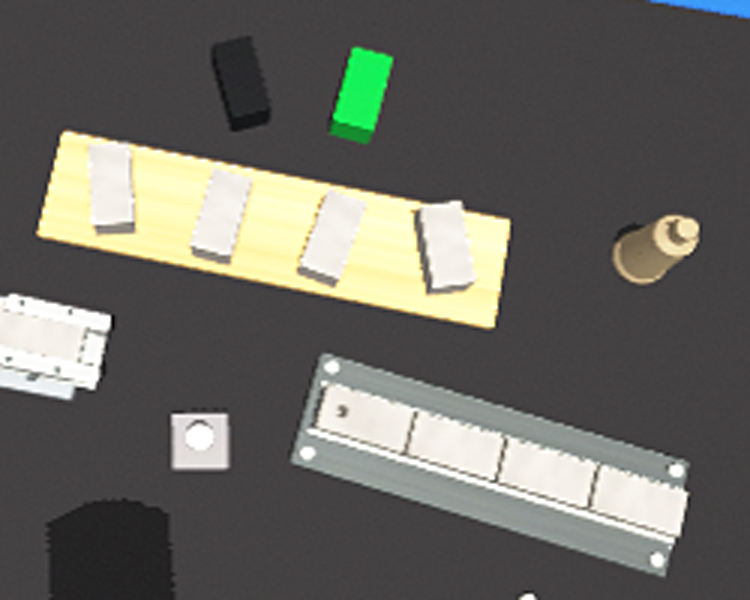

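View pics/side0z.png

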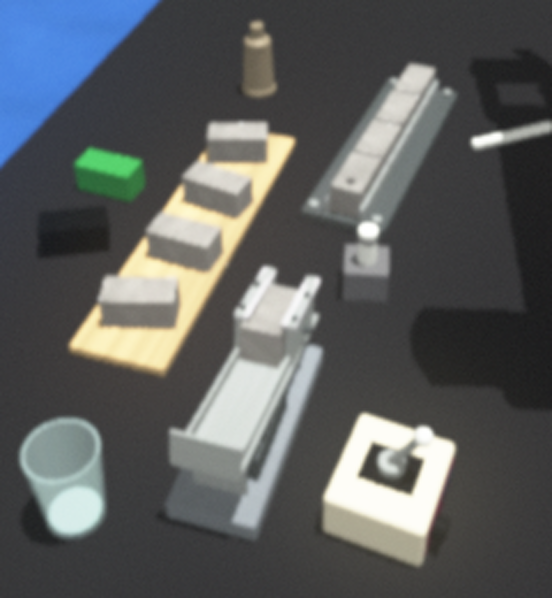

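Run:
```python
from h import *
ct=cam('top');cs=cam('side')
A=lambda p:((p[0]+.5)/3-.5+110,(p[1]+.5)/3-.5+90)
B=lambda p:((p[0]+.5)/3-.5+190,(p[1]+.5)/3-.5+90)
S=lambda p:((p[0]+.5)/2.3-.5+130,(p[1]+.5)/2.3-.5+110)
print('box',[onz(ct,A(p),.05)[:2].round(3) for p in((95,413),(202,441),(161,541),(52,507))])
for p in((118,473),(103,489)): print('tip',tri([ray(ct,A(p)),ray(cs,S((424,436)))]))
print('shoe',[onz(ct,B(p),.015)[:2].round(3) for p in((322,354),(688,463),(666,576),(292,463))])
print('bed',[onz(ct,B(p),.055)[:2].round(3) for p in((325,385),(688,490),(680,537),(315,425))], 'hole',onz(ct,B((342,411)),.055).round(3))
print('board',[onz(ct,B(p),.012)[:2].round(3) for p in((64,131),(511,219),(494,328),(37,237))])
for i,q in enumerate([((91,145),(130,143),(133,220),(95,222)),((212,170),(251,180),(231,250),(194,243)),((325,190),(365,204),(340,272),(302,265)),((420,210),(461,203),(472,282),(431,290))]):
  P=[onz(ct,B(p),.052)[:2].round(3) for p in q]; print('blk',i,P,np.mean(P,0).round(3))
print('probe head top',onz(ct,B((199,434)),.085).round(3),'stand',[onz(ct,B(p),.04)[:2].round(3) for p in((172,412),(229,412),(229,470),(172,470))])
print('strips exit end',[onz(ct,A(p),.090)[:2].round(3) for p in((351,318),(340,388))],'counter',[onz(ct,A(p),.0)[:2].round(3) for p in((85,355),(312,398))])
print('tail', [onz(ct,A(p),.117)[:2].round(3) for p in((75,258),(60,330))])
```

```text
box [array([0.404, 0.316]), array([0.397, 0.215]), array([0.305, 0.23 ]), array([0.316, 0.332])]
tip (array([0.34308192, 0.26932247, 0.0897433 ]), [np.float64(0.013057806119014049), np.float64(0.013057806119014007)])
tip (array([0.33521679, 0.27611144, 0.09857837]), [np.float64(0.0056963560893096635), np.float64(0.005696356089309813)])
shoe [array([ 0.542, -0.093]), array([ 0.504, -0.444]), array([ 0.399, -0.434]), array([ 0.435, -0.082])]
bed [array([ 0.507, -0.097]), array([ 0.475, -0.429]), array([ 0.433, -0.426]), array([ 0.47 , -0.094])] hole [ 0.487 -0.116  0.055]
board [array([0.716, 0.196]), array([ 0.708, -0.253]), array([ 0.598, -0.251]), array([0.604, 0.199])]
blk 0 [array([0.693, 0.16 ]), array([0.702, 0.124]), array([0.628, 0.106]), array([0.619, 0.14 ])] [0.661 0.132]
blk 1 [array([0.69 , 0.042]), array([0.687, 0.004]), array([0.616, 0.01 ]), array([0.616, 0.045])] [0.652 0.025]
blk 2 [array([ 0.69 , -0.067]), array([ 0.684, -0.106]), array([ 0.614, -0.094]), array([ 0.614, -0.058])] [ 0.65  -0.081]
blk 3 [array([ 0.688, -0.158]), array([ 0.702, -0.195]), array([ 0.628, -0.216]), array([ 0.613, -0.179])] [ 0.658 -0.187]
probe head top [0.44  0.006 0.085] stand [array([0.459, 0.035]), array([ 0.468, -0.016]), array([ 0.417, -0.026]), array([0.407, 0.025])]
strips exit end [array([0.526, 0.102]), array([0.463, 0.099])] counter [array([0.458, 0.357]), array([0.458, 0.134])]
tail [array([0.528, 0.344]), array([0.464, 0.341])]
```

```bash
cat >> h.py <<'E'
def need(pos,Rtgt,st=None):
    st=st or manip.state(); d=(np.asarray(pos)-st['tool_pos'])/.05
    r=R.from_matrix(Rtgt@Rt(st['tool_rot']).T).as_rotvec()
    u=np.degrees(r)/6
    n=max(abs(d).max(),abs(u).max(),np.degrees(np.linalg.norm(r))/8.59,np.linalg.norm(d))
    print('t',round(st['time'],2),'off units',d.round(2),'ang units',u.round(2),'min rows',round(n,1)); return d,u
def down(zang,tilt=0,taxis=None):
    "tool y down, jaw axis z at world heading zang (deg)"
    z=np.array([np.cos(np.radians(zang)),np.sin(np.radians(zang)),0]); y=np.array([0,0,-1.]); x=np.cross(y,z)
    M=np.array([x,y,z]).T
    if tilt: M=R.from_rotvec(np.radians(tilt)*np.asarray(taxis)).as_matrix()@M
    return M
def S():
    s=manip.state(); M=Rt(s['tool_rot']); print('t',round(s['time'],2),'pos',s['tool_pos'].round(4),'y',M[:,1].round(3),'zhead',np.degrees(np.arctan2(M[1,2],M[0,2])).round(2),'F',s['contact_force'].round(1),'w',round(s['gripper_width'],3),'j',s['joint_pos'].round(2)); return s
E
python3 - <<'E'
from h import *
s=S(); print(Rt(s['tool_rot']).round(3))
for h in (80,-10,-100,170): print(h); need([.285,.285,.15],down(h))
E
```

```text
t 0.15 pos [ 0.2339 -0.5791  0.2304] y [-0.     0.002 -1.   ] zhead -68.01 F [0.  0.8 0. ] w 1.002 j [-1.31  0.05  1.61 -0.    1.48 -0.12]
[[-0.927 -0.     0.374]
 [-0.374  0.002 -0.927]
 [-0.    -1.    -0.002]]
80
t 0.15 off units [ 1.02 17.28 -1.61] ang units [-0.000e+00 -2.000e-02  2.467e+01] min rows 24.7
-10
t 0.15 off units [ 1.02 17.28 -1.61] ang units [-0.01 -0.01  9.67] min rows 17.4
-100
t 0.15 off units [ 1.02 17.28 -1.61] ang units [-0.02  0.   -5.33] min rows 17.4
170
t 0.15 off units [ 1.02 17.28 -1.61] ang units [-1.000e-02  1.000e-02 -2.033e+01] min rows 20.3
```

```bash
python3 -m jog '{"offset":[[0.45,0.7,0.03],[0.45,0.7,0.03],[0.45,0.7,0.03],[0.45,0.7,0.03],[0.45,0.8,0.03],[0.4,0.8,0.03],[0.4,0.8,0.03],[0.4,0.8,0.03],[0.4,0.8,0],[0.2,0.8,0],[0.1,0.9,0],[0.1,0.9,0]],"angular":[[0,0,-0.44],[0,0,-0.44],[0,0,-0.44],[0,0,-0.44],[0,0,-0.44],[0,0,-0.44],[0,0,-0.44],[0,0,-0.44],[0,0,-0.44],[0,0,-0.44],[0,0,-0.44],[0,0,-0.44]],"jaw":[0,0,0,0,0,0,0,0,0,0,0,0]}'
python3 - <<'E'
from h import *
S(); snap('wrist','w1.png')
E
```

```text
time: 1.35
tool_pos: [0.4464, -0.1077, 0.243]
tool_rot: [-0.061, 0.06, 0.705, -0.704]
contact_force: [0.7, 0.6, -0.5]
gripper_width: 0.006
t 1.35 pos [ 0.4464 -0.1077  0.243 ] y [-0.  0. -1.] zhead -99.82 F [ 0.7  0.6 -0.5] w 0.006 j [-0.4  -0.37  1.97  0.    1.54  1.34]
```

View pics/w1.png

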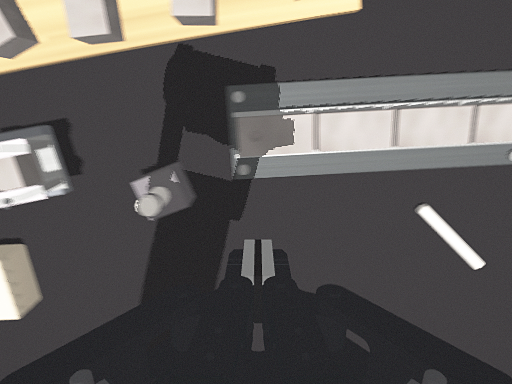

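```bash
python3 -m jog '{"offset":[[0,0.9,0],[0,0.9,0],[-0.1,0.9,0],[-0.1,0.9,0],[-0.2,0.9,0],[-0.2,0.6,0]],"angular":[[0,0,0],[0,0,0],[0,0,0],[0,0,0],[0,0,0],[0,0,0]],"jaw":[0,0,0,0,0,0]}'
python3 - <<'E'
from h import *
S(); snap('wrist','w2.png'); snap('side','s2.png')
E
```

```text
time: 2.0
tool_pos: [0.4156, 0.1477, 0.2431]
tool_rot: [-0.059, 0.059, 0.705, -0.704]
contact_force: [0.5, 0.5, -0.3]
gripper_width: -0.001
t 2.0 pos [0.4156 0.1477 0.2431] y [-0.  0. -1.] zhead -99.57 F [ 0.5  0.5 -0.3] w -0.001 j [ 0.17 -0.42  2.01  0.    1.56  1.91]
```

View pics/w2.png

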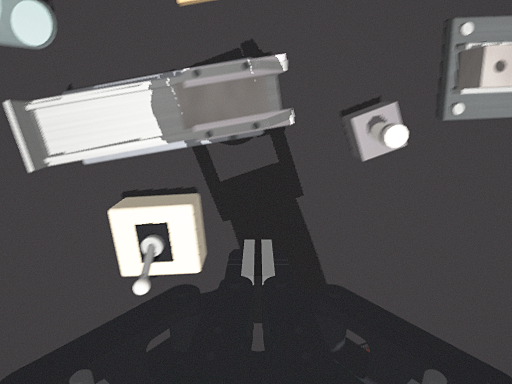

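Run:
```python
from h import *
st=manip.state(); c=cam('wrist',st)
o=lambda p,z:onz(c,p,z).round(4)
print('tip',o((142,286),.1),o((142,286),.107)); print('tri',tri([ray(c,(142,286)),ray(cam('side'),((424.5)/2.3-.5+130,436.5/2.3-.5+110))]))
P=[o(p,.05) for p in((110,207),(201,194),(207,271),(120,276))];print('box',P,np.mean(P,0))
print('strip exit',o((287,62),.091),o((294,121),.091),'tail top',o((5,102),.117),o((31,169),.117))
im=cv2.imread('pics/w2.png'); cv2.imwrite('pics/w2a.png',cv2.resize(im[40:180,0:310],None,fx=2.5,fy=2.5,interpolation=cv2.INTER_CUBIC))
cv2.imwrite('pics/w2b.png',cv2.resize(im[180:300,90:220],None,fx=4,fy=4,interpolation=cv2.INTER_CUBIC))
```

```text
tip [0.3263 0.2861 0.1   ] [0.3303 0.2823 0.107 ]
tri (array([0.32954601, 0.28241555, 0.10658989]), [np.float64(0.0005481054642371948), np.float64(0.0005481054642372405)])
box [array([0.4047, 0.3207, 0.05  ]), array([0.4029, 0.2136, 0.05  ]), array([0.3055, 0.2276, 0.05  ]), array([0.3156, 0.3359, 0.05  ])] [0.357175 0.27445  0.05    ]
strip exit [0.5199 0.1034 0.091 ] [0.4685 0.1039 0.091 ] tail top [0.5268 0.3451 0.117 ] [0.468  0.3438 0.117 ]
```

View pics/w2a.png

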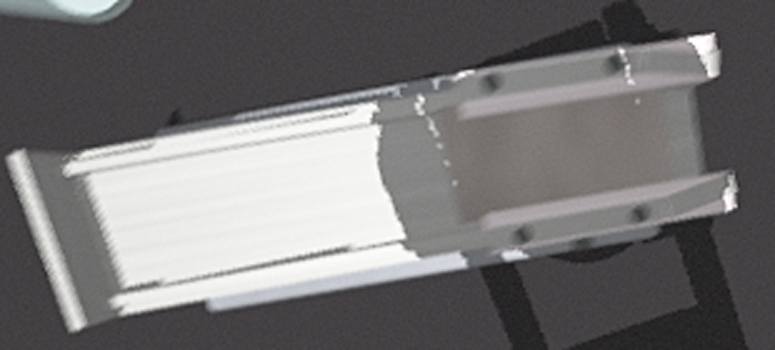

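View pics/w2b.png

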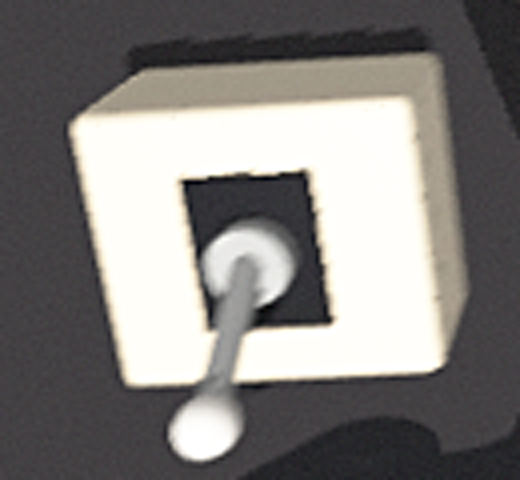

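```bash
python3 -m jog '{"offset":[[-0.5,0.6,-0.3],[-0.6,0.6,-0.3],[-0.6,0.6,-0.3],[-0.6,0.6,-0.3],[-0.3,0.43,-0.3],[0,0,-0.5],[0,0,-0.5],[0,0,-0.42],[0,0,0]],"angular":[[0,0,0],[0,0,0],[0,0,0],[0,0,0],[0,0,0],[0,0,0],[0,0,0],[0,0,0],[0,0,0]],"jaw":[0,0,0,0,0,0,0,0,0]}'
python3 - <<'E'
from h import *
S(); snap('side','s3.png')
E
```

```text
time: 3.0
tool_pos: [0.2848, 0.2849, 0.0938]
tool_rot: [0.062, -0.058, -0.703, 0.706]
contact_force: [0.2, -0.4, 0.5]
gripper_width: 0.004
t 3.0 pos [0.2848 0.2849 0.0938] y [-0.006 -0.004 -1.   ] zhead -99.72 F [ 0.2 -0.4  0.5] w 0.004 j [ 0.6  -0.39  2.24 -0.    1.3   2.34]
```

View pics/s3.png

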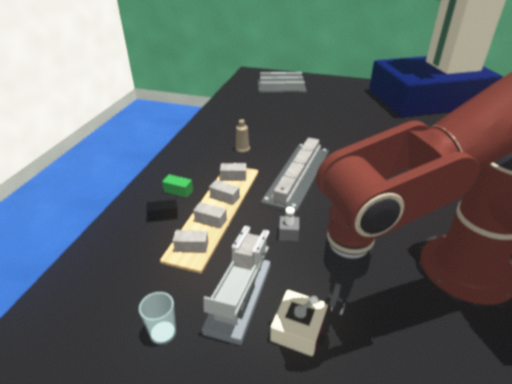

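```bash
python3 -m jog '{"offset":[[0.2,-0.02,0.02],[0.2,-0.03,0.02],[0.2,-0.03,0.02],[0.2,-0.03,0],[0.2,-0.03,0],[0.2,-0.03,0],[0.2,-0.03,0],[0.14,-0.02,0],[0,0,0]],"angular":[[0,0,0],[0,0,0],[0,0,0],[0,0,0],[0,0,0],[0,0,0],[0,0,0],[0,0,0],[0,0,0]],"jaw":[0,0,0,0,0,0,0,0,0]}'
python3 - <<'E'
from h import *
S(); snap('side','s4.png'); c,im=snap('wrist','w4.png')
cv2.imwrite('pics/s4z.png',cv2.resize(cv2.imread('pics/s4.png')[260:370,250:370],None,fx=4,fy=4))
E
```

```text
time: 3.95
tool_pos: [0.3594, 0.2761, 0.0992]
tool_rot: [0.065, -0.055, -0.704, 0.705]
contact_force: [-18.4, 2.2, 9.6]
gripper_width: -0.0
t 3.95 pos [0.3594 0.2761 0.0992] y [-0.014 -0.    -1.   ] zhead -99.72 F [-18.4   2.2   9.6] w -0.0 j [ 0.49 -0.24  2.12  0.01  1.28  2.23]
```

View pics/s4z.png

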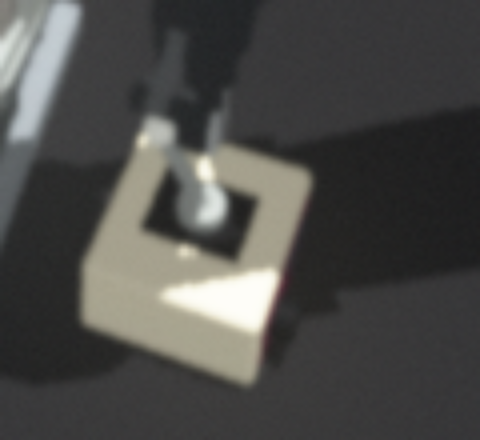

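View pics/w4.png

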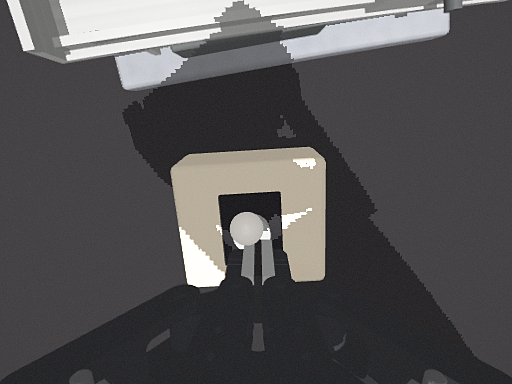

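```bash
cat >> h.py <<'E'
FH=89.4; EX=np.array([.4941,.1115,.045])
def fvec(): 
    f=np.array([np.cos(np.radians(FH)),np.sin(np.radians(FH)),0]); t=f*np.cos(np.radians(10))+np.array([0,0,np.sin(np.radians(10))]); n=-f*np.sin(np.radians(10))+np.array([0,0,np.cos(np.radians(10))]); return f,t,n
def FP(s,n,lat=0):
    f,t,nn=fvec(); l=np.array([-f[1],f[0],0]); return EX+t*s+nn*n+l*lat
def Rpush():
    f,t,n=fvec(); y=-n; z=-t; return np.array([np.cross(y,z),y,z]).T
def Rgrip():
    f,t,n=fvec(); y=-n; z=np.array([f[1],-f[0],0]); return np.array([np.cross(y,z),y,z]).T
E
python3 -m jog '{"offset":[[-0.5,0.05,0],[-0.2,0,0.6],[0,0,0.8],[0,0,0.8]],"angular":[[0,0,0],[0,0,0],[0,0,0],[0,0,0]],"jaw":[0,0,0,0]}'
python3 - <<'E'
from h import *
S(); snap('wrist','w5.png'); print(FP(-25,0)); need(FP(-.025,.014)+[0,0,.06],Rpush()); print(FP(-.025,.014),FP(.091,.014))
E
```

```text
time: 4.45
tool_pos: [0.3284, 0.278, 0.2109]
tool_rot: [0.06, -0.06, -0.704, 0.705]
contact_force: [0.4, 0.4, 0.1]
gripper_width: -0.001
t 4.45 pos [0.3284 0.278  0.2109] y [-0.    -0.001 -1.   ] zhead -99.67 F [0.4 0.4 0.1] w -0.001 j [ 0.53 -0.43  2.07 -0.    1.51  2.27]
[  0.23628265 -24.50734388  -4.29620444]
t 4.5 off units [ 3.24 -3.91 -2.1 ] ang units [ 1.6  -0.05  1.52] min rows 5.5
[0.49381672 0.08445021 0.0544461 ] [0.495013   0.19868165 0.07458929]
```

View pics/w5.png

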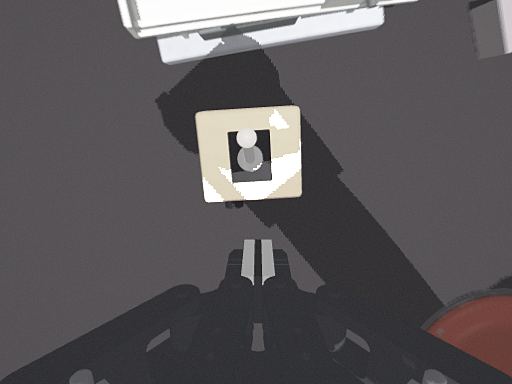

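```bash
python3 -m jog '{"offset":[[0.3,-0.8,0],[0.4,-0.8,0],[0.5,-0.8,0],[0.6,-0.7,0],[0.7,-0.5,-0.3],[0.74,-0.31,-0.6],[0,0,-0.6],[0,0,-0.6]],"angular":[[0.2,0,0.19],[0.2,0,0.19],[0.2,0,0.19],[0.2,0,0.19],[0.2,0,0.19],[0.2,0,0.19],[0.2,0,0.19],[0.2,-0.05,0.19]],"jaw":[0,0,0,0,0,0,0,0]}'
python3 - <<'E'
from h import *
m=cam('wrist',dict(tool_pos=np.array([0.3284,0.278,0.2109]),tool_rot=np.array([0.06,-0.06,-0.704,0.705]))); print('tip',onz(m,(246,138),.107))
S(); c,im=snap('wrist','w6.png'); snap('side','s6.png'); need(FP(-.025,.014),Rpush())
cv2.imwrite('pics/s6z.png',cv2.resize(cv2.imread('pics/s6.png')[200:350,190:330],None,fx=4,fy=4))
E
```

```text
time: 5.3
tool_pos: [0.4918, 0.0814, 0.1037]
tool_rot: [-0.007, 0.001, 0.763, -0.646]
contact_force: [0.6, -0.3, -0.6]
gripper_width: -0.001
tip [0.37810295 0.27695995 0.107     ]
t 5.3 pos [0.4918 0.0814 0.1037] y [-0.008  0.166 -0.986] zhead -90.64 F [ 0.6 -0.3 -0.6] w -0.001 j [-0.08 -0.14  2.03  0.17  1.28  1.45]
t 5.4 off units [ 0.13  0.05 -0.91] ang units [ 0.08 -0.19 -0.01] min rows 0.9
```

View pics/w6.png

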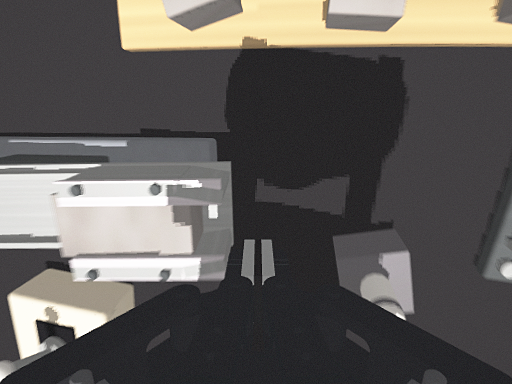

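View pics/s6z.png

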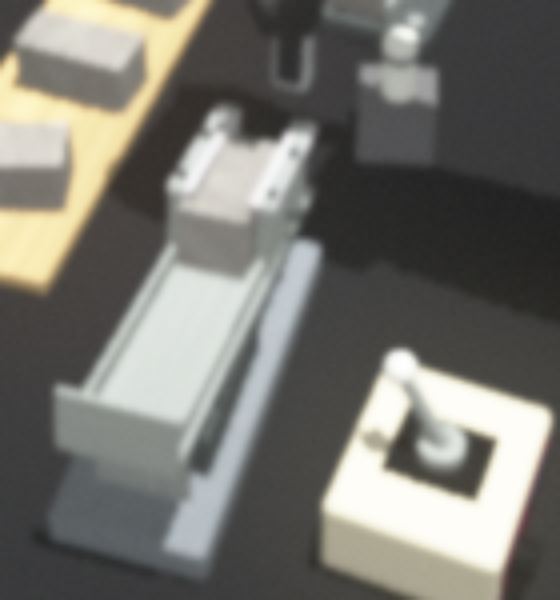

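Run:
```python
from h import *
c=cam('wrist'); im=cv2.imread('pics/w6.png')
cv2.imwrite('pics/w6z.png',cv2.resize(im[130:300,40:260],None,fx=3.6,fy=3.5,interpolation=cv2.INTER_CUBIC))
for p in ((200,178),(200,206),(200,258),(200,279),(120,178),(120,258)): print(p,onz(c,p,.0955).round(4))
```

```text
(200, 178) [0.5272 0.1098 0.0955]
(200, 206) [0.5123 0.1109 0.0955]
(200, 258) [0.482  0.1131 0.0955]
(200, 279) [0.4687 0.1142 0.0955]
(120, 178) [0.5259 0.154  0.0955]
(120, 258) [0.4779 0.1621 0.0955]
```

View pics/w6z.png

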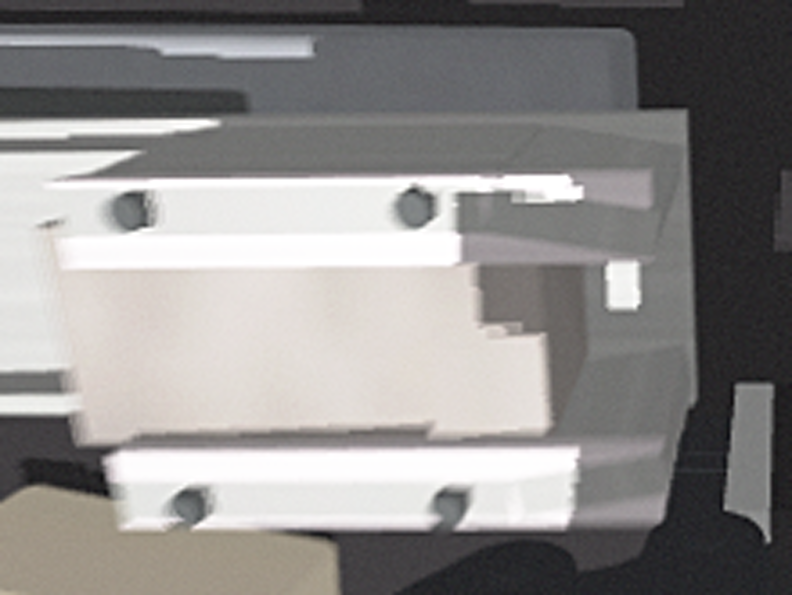

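Run:
```python
from h import *
c=cam('wrist'); print(c[2])
for P,z in (((655,170),.091),((655,262),.091),((668,437),.091),((665,528),.091),((60,182),.106),((60,235),.106),((60,268),.106),((105,450),.106),((110,480),.106),((120,528),.106)):
    p=(40+P[0]/3.6,130+P[1]/3.5); print(P,onz(c,p,z).round(4))
print(FP(0,.046),FP(.09,.046))
```

```text
[0.56559465 0.05625545 0.238288  ]
(655, 170) [0.5261 0.0998 0.091 ]
(655, 262) [0.5119 0.1005 0.091 ]
(668, 437) [0.4826 0.0999 0.091 ]
(665, 528) [0.4658 0.1012 0.091 ]
(60, 182) [0.5257 0.1835 0.106 ]
(60, 235) [0.5175 0.1855 0.106 ]
(60, 268) [0.5122 0.1868 0.106 ]
(105, 450) [0.4812 0.1865 0.106 ]
(110, 480) [0.4757 0.1869 0.106 ]
(120, 528) [0.4667 0.1872 0.106 ]
[0.49401635 0.10351262 0.09030116] [0.4949445  0.19214046 0.10592949]
```

```bash
sed -i 's/^FH=.*/FH=89.8; EX=np.array([.4958,.109,.045])/' h.py
python3 - <<'E'
from h import *
need(FP(-.025,.014),Rpush()); print(FP(-.025,.014),FP(.091,.014), (FP(.091,.014)-FP(-.025,.014))/.05)
E
```

```text
t 5.4 off units [ 0.17 -0.   -0.91] ang units [ 0.08 -0.19  0.06] min rows 0.9
[0.49570557 0.0819489  0.0544461 ] [0.49610434 0.1961859  0.07458929] [0.00797528 2.28474007 0.40286377]
```

```bash
python3 -m jog '{"offset":[[0.09,0,-0.45],[0.08,0,-0.46],[0,0,0],[0,0.197,0.035],[0,0.197,0.035],[0,0.197,0.035],[0,0,0]],"angular":[[0.04,-0.1,0.03],[0.04,-0.09,0.03],[0,0,0],[0,0,0],[0,0,0],[0,0,0],[0,0,0]],"jaw":[0,0,0,0,0,0,0]}'
python3 - <<'E'
from h import *
S(); c,im=snap('wrist','w7.png'); need(FP(.005,.014),Rpush())
E
```

```text
time: 6.1
tool_pos: [0.5, 0.1139, 0.0669]
tool_rot: [0.005, 0.004, 0.766, -0.642]
contact_force: [-0.5, 0.1, -0.2]
gripper_width: 0.001
t 6.1 pos [0.5    0.1139 0.0669] y [ 0.013  0.174 -0.985] zhead -89.87 F [-0.5  0.1 -0.2] w 0.001 j [-0.02 -0.08  2.04  0.19  1.18  1.48]
t 6.15 off units [-0.07 -0.04 -0.13] ang units [-0.01  0.12 -0.03] min rows 0.2
```

View pics/w7.png

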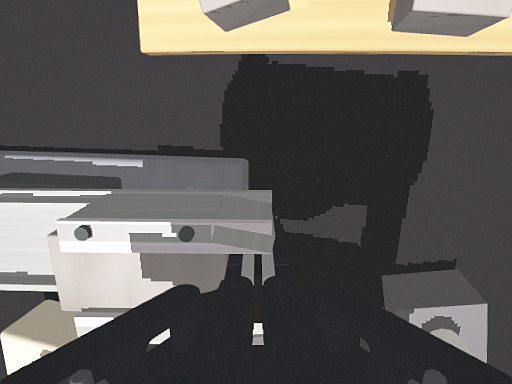

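```bash
python3 -m jog '{"offset":[[-0.08,0,-0.1],[0,0,0],[0,0,0]],"angular":[[0,0,0],[0,0,0],[0,0,0]],"jaw":[0,0,0]}'
python3 - <<'E'
from h import *
S(); need(FP(.005,.014),Rpush())
manip.grab_frame('side');S()
manip.grab_frame('side');S()
E
```

```text
time: 6.45
tool_pos: [0.4943, 0.1124, 0.0595]
tool_rot: [0.003, 0.004, 0.766, -0.642]
contact_force: [-0.6, -0.1, -0.2]
gripper_width: 0.0
t 6.45 pos [0.4943 0.1124 0.0595] y [ 0.009  0.174 -0.985] zhead -90.05 F [-0.6 -0.1 -0.2] w 0.0 j [-0.02 -0.08  2.05  0.19  1.17  1.48]
t 6.45 off units [ 0.03 -0.02  0.  ] ang units [-0.01  0.09 -0.01] min rows 0.1
t 6.5 pos [0.4946 0.1124 0.0598] y [ 0.01   0.174 -0.985] zhead -90.05 F [ 0.9 -0.1 -0.2] w 0.001 j [-0.02 -0.08  2.05  0.19  1.17  1.48]
t 6.55 pos [0.4948 0.1124 0.0599] y [ 0.01   0.174 -0.985] zhead -90.05 F [-0.3  0.  -0.5] w -0.006 j [-0.02 -0.08  2.05  0.19  1.17  1.48]
```

```bash
python3 -m jog '{"offset":[[0.02,0.1,0.017],[0,0.1,0.017],[0,0.1,0.017],[0,0.1,0.017]],"angular":[[0,0,0],[0,0,0],[0,0,0],[0,0,0]],"jaw":[0,0,0,0]}'
python3 - <<'E'
from h import *
S()
E
```

```text
time: 6.95
tool_pos: [0.4964, 0.1306, 0.0634]
tool_rot: [0.004, 0.004, 0.765, -0.644]
contact_force: [-0.3, -8.5, -0.2]
gripper_width: 0.005
t 6.95 pos [0.4964 0.1306 0.0634] y [ 0.011  0.169 -0.985] zhead -90.0 F [-0.3 -8.5 -0.2] w 0.005 j [ 0.02 -0.07  2.04  0.19  1.17  1.52]
```

```bash
python3 -m jog '{"offset":[[0,0.1,0.0175],[0,0.1,0.0175],[0,0.1,0.0175],[0,0.1,0.0175],[0,0.1,0.0175],[0,0.1,0.0175],[0,0.1,0.0175],[0,0.1,0.0175],[0,0.1,0.0175],[0,0.1,0.0175],[0,0.1,0.0175],[0,0.1,0.0175]],"angular":[[0,0,0],[0,0,0],[0,0,0],[0,0,0],[0,0,0],[0,0,0],[0,0,0],[0,0,0],[0,0,0],[0,0,0],[0,0,0],[0,0,0]],"jaw":[0,0,0,0,0,0,0,0,0,0,0,0]}'
python3 - <<'E'
from h import *
S(); snap('side','s8.png');snap('wrist','w8.png');snap('top','t8.png')
cv2.imwrite('pics/s8z.png',cv2.resize(cv2.imread('pics/s8.png')[200:350,190:330],None,fx=4,fy=4))
E
```

```text
time: 8.15
tool_pos: [0.4961, 0.193, 0.0743]
tool_rot: [0.003, 0.004, 0.766, -0.643]
contact_force: [-0.2, -3.1, 2.2]
gripper_width: -0.001
t 8.15 pos [0.4961 0.193  0.0743] y [ 0.011  0.174 -0.985] zhead -90.0 F [-0.2 -3.1  2.2] w -0.001 j [ 0.14 -0.05  2.    0.19  1.16  1.64]
```

View pics/s8z.png

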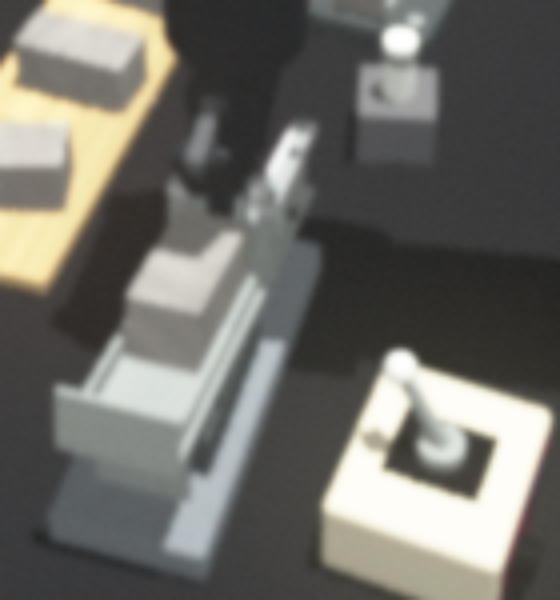

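View pics/w8.png

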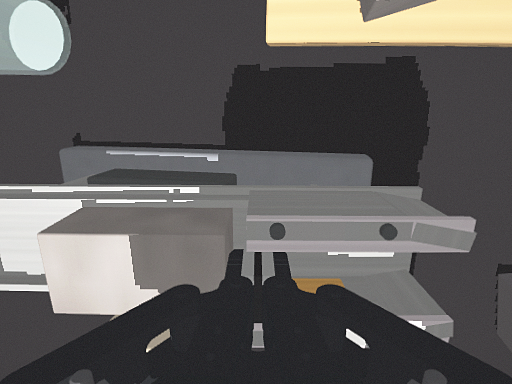

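```bash
python3 -m jog '{"offset":[[0,0.1,0.0175],[0,0.1,0.0175],[0,-0.1,-0.0175],[0,-0.15,-0.02],[0,-0.1,0.5],[0,-0.14,0.8],[0,0,0.5],[0,0.2,0.2],[0,0.2,0],[0,0.2,0],[0,0,0]],"angular":[[0,0,0],[0,0,0],[0,0,0],[0,0,0],[0,0,0],[0,0,0],[0,0,1],[0,0,1],[0,0,1],[0,0,1],[0,0,1]],"jaw":[0,0,0,0,0,0,30,70,70,70,70]}'
python3 - <<'E'
from h import *
S(); snap('wrist','w9.png')
E
```

```text
time: 9.4
tool_pos: [0.4959, 0.2083, 0.1739]
tool_rot: [0.171, -0.196, 0.741, -0.619]
contact_force: [0.5, -0.3, -0.4]
gripper_width: 0.816
t 9.4 pos [0.4959 0.2083 0.1739] y [-0.079  0.156 -0.985] zhead -59.74 F [ 0.5 -0.3 -0.4] w 0.816 j [ 0.17 -0.1   1.86  0.17  1.43  1.19]
```

View pics/w9.png

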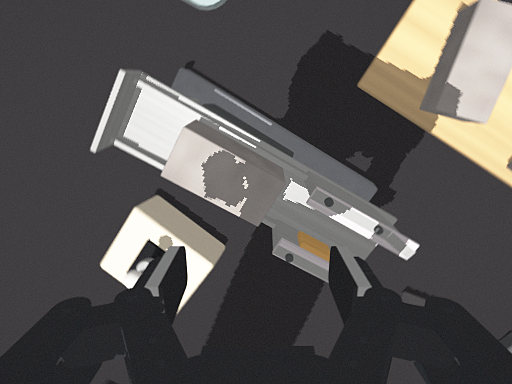

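```bash
cat >> h.py <<'E'
def onplane(c,px,p0,n):
    o,v=ray(c,px); return o+v*((p0-o)@n)/(v@n)
E
python3 - <<'E'
from h import *
need(FP(.145,.09),Rgrip())
E
```

```text
t 9.45 off units [ 0.    0.56 -0.3 ] ang units [ 0.54 -2.33  9.72] min rows 9.7
```

```bash
python3 -m jog '{"offset":[[0,0.06,0],[0,0.06,0],[0,0.06,0],[0,0.06,0],[0,0.06,0],[0,0.06,-0.05],[0,0.06,-0.05],[0,0.06,-0.1],[0,0.06,-0.1],[0,0,0]],"angular":[[0.054,-0.233,0.972],[0.054,-0.233,0.972],[0.054,-0.233,0.972],[0.054,-0.233,0.972],[0.054,-0.233,0.972],[0.054,-0.233,0.972],[0.054,-0.233,0.972],[0.054,-0.233,0.972],[0.054,-0.233,0.972],[0.054,-0.233,0.972]],"jaw":[70,70,70,70,70,70,70,70,70,70]}'
python3 - <<'E'
from h import *
S(); c,im=snap('wrist','w10.png');need(FP(.145,.09),Rgrip())
E
```

```text
time: 10.45
tool_pos: [0.4953, 0.2346, 0.1577]
tool_rot: [0.54, -0.452, 0.544, -0.456]
contact_force: [0.3, -0.5, 0.5]
gripper_width: 0.818
t 10.45 pos [0.4953 0.2346 0.1577] y [-0.     0.175 -0.985] zhead -0.45 F [ 0.3 -0.5  0.5] w 0.818 j [ 0.22 -0.12  1.91  0.18  1.31  0.18]
t 10.5 off units [0.02 0.03 0.02] ang units [-0.01 -0.01  0.02] min rows 0.0
```

View pics/w10.png

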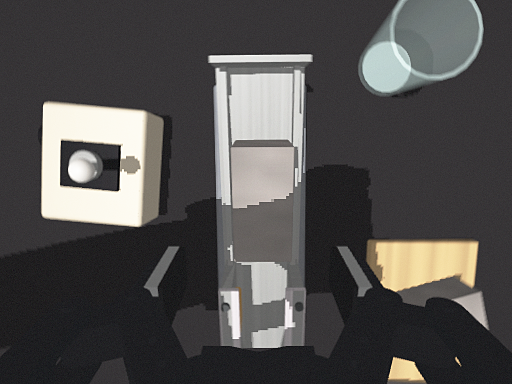

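Run:
```python
from h import *
c=cam('wrist'); f,t,n=fvec()
for p in ((233,147),(294,147),(229.5,262),(297.5,262)):
    P=onplane(c,p,FP(0,.04),n); d=P-EX; print(p,P.round(4),'s',round(d@t,4),'lat',round(d@np.array([-f[1],f[0],0]),4))
```

```text
(233, 147) [0.4814 0.2895 0.1174] s 0.1903 lat 0.015
(294, 147) [0.5191 0.2893 0.1174] s 0.1902 lat -0.0227
(229.5, 262) [0.4768 0.2114 0.1037] s 0.1109 lat 0.0194
(297.5, 262) [0.5239 0.2111 0.1036] s 0.1109 lat -0.0277
```

Run:
```python
from h import *
need(FP(.150,.013,-.002),Rgrip())
```

```text
t 10.5 off units [ 0.06  0.4  -1.48] ang units [-0.01 -0.01  0.02] min rows 1.5
```

```bash
python3 -m jog '{"offset":[[0.06,0.12,0],[0,0.07,-0.35],[0,0.07,-0.4],[0,0.07,-0.4],[0,0.07,-0.33],[0,0,0],[0,0,0],[0,0,0],[0,0,0],[0,0,0]],"angular":[[0,0,0],[0,0,0],[0,0,0],[0,0,0],[0,0,0],[0,0,0],[0,0,0],[0,0,0],[0,0,0],[0,0,0]],"jaw":[70,70,70,70,70,70,32,32,32,32]}'
python3 - <<'E'
from h import *
S(); snap('wrist','w11.png')
E
```

```text
time: 11.5
tool_pos: [0.5002, 0.2552, 0.0867]
tool_rot: [0.54, -0.451, 0.544, -0.458]
contact_force: [1.3, -0.9, 4.8]
gripper_width: 0.455
t 11.5 pos [0.5002 0.2552 0.0867] y [ 0.004  0.175 -0.985] zhead -0.61 F [ 1.3 -0.9  4.8] w 0.455 j [ 0.25 -0.01  1.94  0.18  1.17  0.2 ]
```

View pics/w11.png

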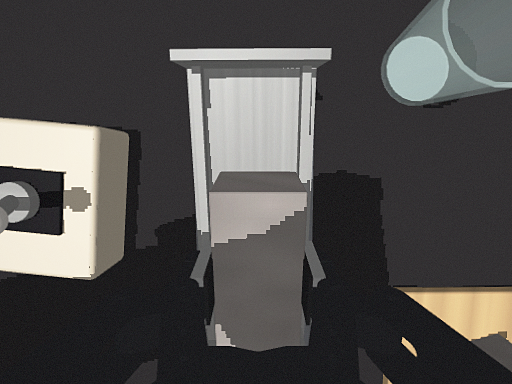

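```bash
python3 -m jog '{"offset":[[0,-0.07,0.4],[0,-0.07,0.4],[0,-0.07,0.4],[0,-0.07,0.4],[0,-0.1,0.4]],"angular":[[0,0,0],[0,0,0],[0,0,0],[0,0,0],[0,0,0]],"jaw":[32,32,32,32,32]}'
python3 - <<'E'
from h import *
S()
im=cv2.imread('pics/w1.png')
cv2.imwrite('pics/w1z.png',cv2.resize(im[60:200,222:512],None,fx=2.75,fy=2.75,interpolation=cv2.INTER_CUBIC))
im=cv2.imread('pics/top0.png')
cv2.imwrite('pics/top0s.png',cv2.resize(im[200:290,280:425],None,fx=5.5,fy=5.5,interpolation=cv2.INTER_CUBIC))
snap('side','s12.png')
E
```

```text
time: 12.05
tool_pos: [0.4983, 0.2358, 0.1849]
tool_rot: [0.539, -0.452, 0.545, -0.457]
contact_force: [0.4, 0.2, -2.0]
gripper_width: 0.457
t 12.05 pos [0.4983 0.2358 0.1849] y [-0.     0.174 -0.985] zhead -0.57 F [ 0.4  0.2 -2. ] w 0.457 j [ 0.22 -0.13  1.88  0.17  1.36  0.2 ]
```

View pics/w1z.png

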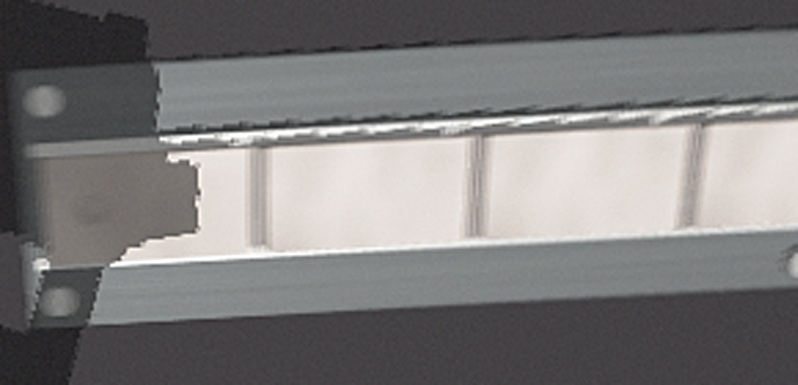

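View pics/top0s.png

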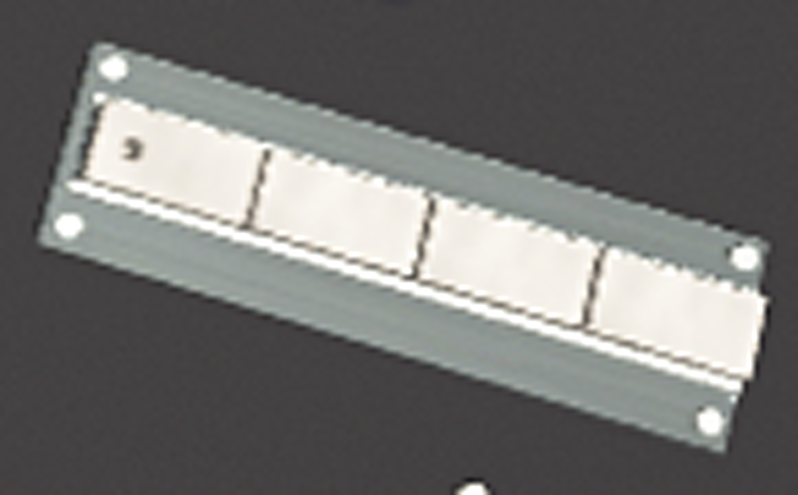

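View pics/s12.png

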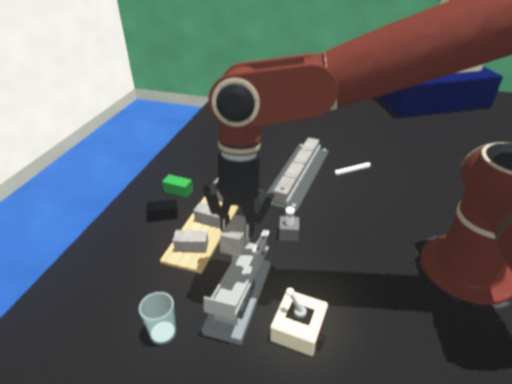

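Run:
```python
from h import *
ct=cam('top'); cw=cam('wrist',dict(tool_pos=np.array([0.4464,-0.1077,0.243]),tool_rot=np.array([-0.061,0.06,0.705,-0.704])/np.linalg.norm([-0.061,0.06,0.705,-0.704])))
T=lambda p:((p[0]+.5)/5.5-.5+280,(p[1]+.5)/5.5-.5+200)
W=lambda p:((p[0]+.5)/2.75-.5+222,(p[1]+.5)/2.75-.5+60)
for nm,c,f,L in (('top',ct,T,[((102,97),(87,183)),((266,150),(250,227)),((431,197),(415,276)),((601,247),(587,326)),((765,296),(748,380))]),('wr',cw,W,[((260,146),(258,250)),((478,135),(478,240)),((694,123),(690,230))])):
    M=[]
    for a,b in L:
        A=onz(c,f(a),.055);B=onz(c,f(b),.055);M.append((A+B)/2);print(nm,A.round(4),B.round(4),np.linalg.norm(A-B).round(4),M[-1].round(4))
    M=np.array(M); d=M[0]-M[-1]; print('heading',np.degrees(np.arctan2(d[1],d[0])),np.linalg.norm(d),'mean',M.mean(0))
print(onz(ct,T((131,149)),.055))
# plate corners
P=[onz(ct,T(p),.015) for p in((97,43),(768,241),(725,451),(40,244))]
print(np.mean(P,0),[p.round(3) for p in P])
P=[onz(ct,T(p),.015) for p in((114,68),(745,258),(709,420),(68,226))]; print('bolts',np.mean(P,0)); d=(P[0]-P[1]+P[3]-P[2]); print(np.degrees(np.arctan2(d[1],d[0])))
```

```text
top [ 0.5093 -0.097   0.055 ] [ 0.4661 -0.0968  0.055 ] 0.0432 [ 0.4877 -0.0969  0.055 ]
top [ 0.4985 -0.1807  0.055 ] [ 0.4598 -0.1785  0.055 ] 0.0387 [ 0.4791 -0.1796  0.055 ]
top [ 0.4908 -0.2635  0.055 ] [ 0.4514 -0.2608  0.055 ] 0.0394 [ 0.4711 -0.2621  0.055 ]
top [ 0.4821 -0.348   0.055 ] [ 0.4433 -0.3455  0.055 ] 0.039 [ 0.4627 -0.3467  0.055 ]
top [ 0.4736 -0.4286  0.055 ] [ 0.4323 -0.4243  0.055 ] 0.0414 [ 0.453  -0.4264  0.055 ]
heading 83.97757123668663 0.3313520388721651 mean [ 0.4707184  -0.26235405  0.055     ]
wr [ 0.4983 -0.1786  0.055 ] [ 0.4595 -0.1733  0.055 ] 0.0391 [ 0.4789 -0.176   0.055 ]
wr [ 0.4887 -0.2601  0.055 ] [ 0.4491 -0.2583  0.055 ] 0.0397 [ 0.4689 -0.2592  0.055 ]
wr [ 0.4799 -0.3419  0.055 ] [ 0.4393 -0.3413  0.055 ] 0.0406 [ 0.4596 -0.3416  0.055 ]
heading 83.3531311806752 0.16672121634110718 mean [ 0.46913672 -0.25890179  0.055     ]
[ 0.48658686 -0.11529061  0.055     ]
[ 0.47058758 -0.26317213  0.015     ] [array([ 0.543, -0.093,  0.015]), array([ 0.506, -0.445,  0.015]), array([ 0.399, -0.433,  0.015]), array([ 0.435, -0.082,  0.015])]
bolts [ 0.47135106 -0.26400301  0.015     ]
83.84287870071647
```

Run:
```python
from h import *
c=cam('wrist'); st=manip.state(); M=Rt(st['tool_rot'])
for y in(0,-.0187): print(y,proj(c,st['tool_pos']+M@np.array([0,y,0])))
im=cv2.imread('pics/w2.png'); cv2.imwrite('pics/w2f.png',cv2.resize(im[225:300,205:315],None,fx=7,fy=7,interpolation=cv2.INTER_CUBIC))
c,im=snap('wrist','w12.png')
```

```text
0 [255.50590719 253.17300962]
-0.0187 [255.19094783 272.41171207]
```

View pics/w2f.png

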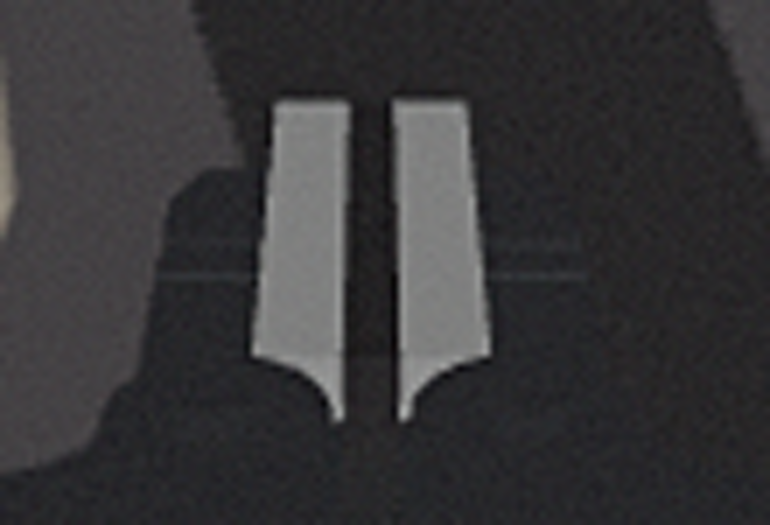

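View pics/w12.png

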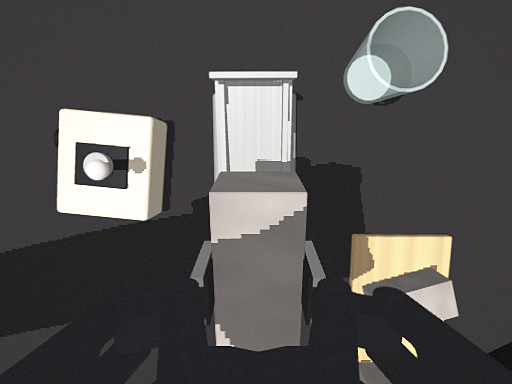

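```bash
cat >> h.py <<'E'
SH=83.9; SC=np.array([.4705,-.2615,0])
def SPt(x,z,y=0):
    a=np.radians(SH); return SC+np.array([np.cos(a),np.sin(a),0])*x+np.array([-np.sin(a),np.cos(a),0])*y+np.array([0,0,z])
E
python3 - <<'E'
from h import *
c=cam('wrist'); st=manip.state(); M=Rt(st['tool_rot'])
for x in(-.011,.011): print(x,proj(c,st['tool_pos']+M@np.array([x,0,0])))
need(SPt(0,.17),down(SH-90))
E
```

```text
-0.011 [255.47234786 233.26214071]
0.011 [255.5382858  272.24369959]
t 12.15 off units [-0.6  -9.95 -0.36] ang units [-1.68  0.14 -0.92] min rows 10.0
```

```bash
python3 -m jog '{"offset":[[-0.05,-0.7,0.1],[-0.05,-0.85,0],[-0.05,-0.9,0],[-0.05,-0.9,0],[-0.05,-0.9,0],[-0.05,-0.9,0],[-0.05,-0.9,0],[-0.05,-0.9,0],[-0.05,-0.9,-0.1],[-0.05,-0.9,-0.1],[-0.05,-0.8,-0.13],[-0.05,-0.4,-0.13]],"angular":[[-0.15,0.01,-0.08],[-0.15,0.01,-0.08],[-0.15,0.01,-0.08],[-0.15,0.01,-0.08],[-0.15,0.01,-0.08],[-0.15,0.01,-0.08],[-0.15,0.01,-0.08],[-0.15,0.01,-0.08],[-0.15,0.01,-0.08],[-0.15,0.01,-0.08],[-0.15,0.02,-0.08],[-0.03,0.02,-0.04]],"jaw":[32,32,32,32,32,32,32,32,32,32,32,32]}'; python3 -m jog '{"offset":[[0,0,0],[0,0,0]],"angular":[[0,0,0],[0,0,0]],"jaw":[32,32]}'
python3 - <<'E'
from h import *
S(); snap('wrist','w13.png');need(SPt(0,.17),down(SH-90))
E
```

```text
time: 13.35
tool_pos: [0.4679, -0.2636, 0.1649]
tool_rot: [0.47, -0.474, 0.528, -0.525]
contact_force: [0.9, 0.5, -1.1]
gripper_width: 0.457
time: 13.55
tool_pos: [0.4683, -0.2607, 0.1652]
tool_rot: [0.471, -0.474, 0.528, -0.524]
contact_force: [0.2, -0.6, -1.4]
gripper_width: 0.455
t 13.55 pos [ 0.4683 -0.2607  0.1652] y [-0.007  0.002 -1.   ] zhead -6.16 F [ 0.2 -0.6 -1.4] w 0.455 j [-0.65 -0.11  1.88 -0.    1.37 -0.54]
t 13.6 off units [ 0.04 -0.02  0.09] ang units [-0.01 -0.06 -0.  ] min rows 0.1
```

View pics/w13.png

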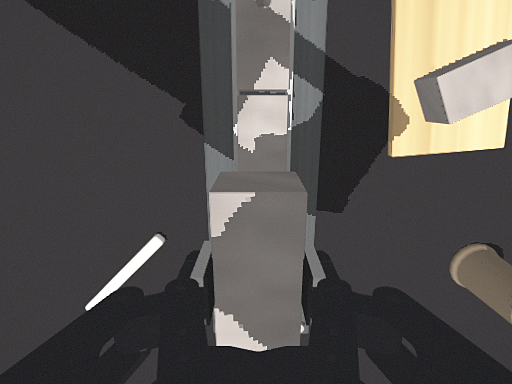

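Run:
```python
from h import *
im=cv2.imread('pics/w13.png'); cv2.imwrite('pics/w13z.png',cv2.resize(im[0:210,190:330],None,fx=4,fy=2.85*1,interpolation=cv2.INTER_CUBIC))
```

```text
(no output)
```

View pics/w13z.png

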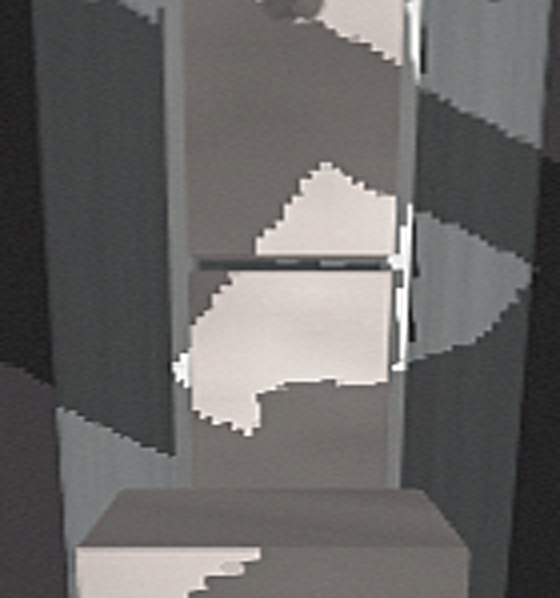

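```bash
cat > m13.py <<'E'
from h import *
st=dict(tool_pos=np.array([ 0.4683,-0.2607,0.1652]),tool_rot=np.array([0.471,-0.474,0.528,-0.524])); st['tool_rot']/=np.linalg.norm(st['tool_rot'])
c=cam('wrist',st); M=Rt(st['tool_rot'])
def T(p,z):
    P=onz(c,p,z); q=M.T@(P-st['tool_pos']); return q.round(4)
Z=lambda X,Y:(190+(X+.5)/4-.5,(Y+.5)/2.85-.5)
print('joint1 L,R',T(Z(190,264),.055),T(Z(396,264),.055))
print('bed upper L,R',T(Z(186,20),.055),T(Z(402,20),.055))
zb=.1652-.0157
print('blk bot',T(Z(122,489),zb),T(Z(423,489),zb)); print('blk top',T(Z(77,547),zb+.04),T(Z(469,547),zb+.04))
print('hole',T(Z(293,0),.055))
E
python3 m13.py
```

```text
joint1 L,R [-0.0813  0.1104 -0.0148] [-0.0813  0.1101  0.0251]
bed upper L,R [-0.1406  0.1104 -0.0145] [-0.1406  0.1101  0.0246]
blk bot [-0.0393  0.0159 -0.0183] [-0.0394  0.0156  0.0208]
blk top [-0.0398 -0.0241 -0.0181] [-0.0399 -0.0244  0.0207]
hole [-0.1451  0.1103  0.0048]
```

```bash
sed -i 's/^SH=.*/SH=83.9; SC=np.array([.4715,-.2630,0])/' h.py; python3 -m jog '{"offset":[[0.06,-0.04,-0.4],[0,0,-0.5],[0,0,-0.5],[0,0,-0.25],[0,0,-0.1],[0,0,0],[0,0,0]],"angular":[[-0.01,-0.06,0],[0,0,0],[0,0,0],[0,0,0],[0,0,0],[0,0,0],[0,0,0]],"jaw":[32,32,32,32,32,32,32]}'
python3 - <<'E'
from h import *
S(); need(SPt(0,.0707),down(SH-90)); snap('wrist','w14.png')
E
```

```text
time: 14.3
tool_pos: [0.4729, -0.2638, 0.0808]
tool_rot: [-0.473, 0.473, -0.524, 0.527]
contact_force: [0.8, -0.1, -2.2]
gripper_width: 0.454
t 14.3 pos [ 0.4729 -0.2638  0.0808] y [ 0.003 -0.003 -1.   ] zhead -6.1 F [ 0.8 -0.1 -2.2] w 0.454 j [-0.65 -0.    1.94 -0.    1.21 -0.54]
t 14.3 off units [-0.03  0.02 -0.2 ] ang units [ 0.03  0.03 -0.  ] min rows 0.2
```

View pics/w14.png

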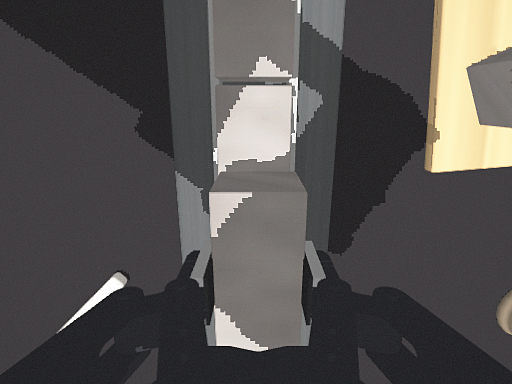

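Run:
```python
from h import *
im=cv2.imread('pics/w14.png'); cv2.imwrite('pics/w14z.png',cv2.resize(im[60:200,190:330],None,fx=4,fy=4,interpolation=cv2.INTER_CUBIC))
```

```text
(no output)
```

View pics/w14z.png

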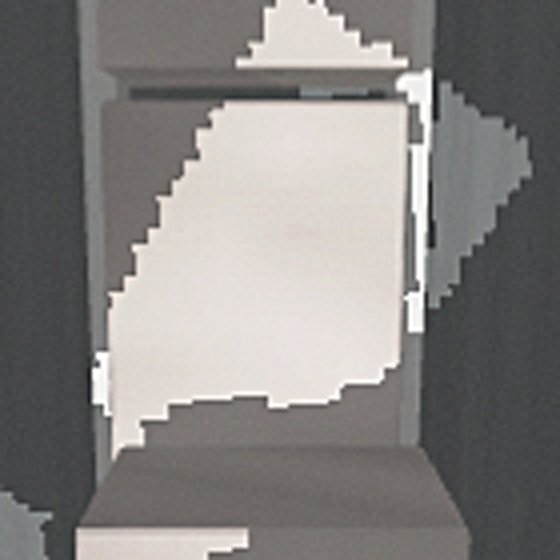

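Run:
```python
from h import *
st=manip.state(); c=cam('wrist',st); M=Rt(st['tool_rot'])
def T(p,z):
    P=onz(c,p,z); return (M.T@(P-st['tool_pos'])).round(4)
Z=lambda X,Y:(190+(X+.5)/4-.5,60+(Y+.5)/4-.5)
print(T(Z(103,100),.055),T(Z(409,100),.055),'joint',T(Z(256,84),.055))
zb=st['tool_pos'][2]-.0157
print(T(Z(121,447),zb),T(Z(423,447),zb)); print(T(Z(76,527),zb+.04),T(Z(470,527),zb+.04))
print(st['tool_pos'])
```

```text
[-0.0824  0.0257 -0.0205] [-0.0824  0.0258  0.0187] joint [-0.0843  0.0258 -0.0009]
[-0.0393  0.0155 -0.0184] [-0.0393  0.0157  0.0208]
[-0.04   -0.0245 -0.0181] [-0.04   -0.0243  0.0208]
[ 0.47295404 -0.26397237  0.08101995]
```

```bash
sed -i 's/^SH=.*/SH=83.9; SC=np.array([.4710,-.2630,0])/' h.py; python3 -m jog '{"offset":[[-0.04,0.02,-0.05],[0,0,-0.08],[0,0,-0.06],[0,0,-0.02],[0,0,0]],"angular":[[0.03,0.03,0],[0,0,0],[0,0,0],[0,0,0],[0,0,0]],"jaw":[32,32,32,32,32]}'
python3 - <<'E'
from h import *
S(); need(SPt(0,.0707),down(SH-90))
E
```

```text
time: 14.85
tool_pos: [0.4704, -0.2628, 0.0711]
tool_rot: [0.472, -0.473, 0.527, -0.525]
contact_force: [-3.8, 2.4, 10.0]
gripper_width: 0.458
t 14.85 pos [ 0.4704 -0.2628  0.0711] y [-0.002  0.001 -1.   ] zhead -6.12 F [-3.8  2.4 10. ] w 0.458 j [-0.65  0.01  1.94 -0.    1.2  -0.54]
t 14.85 off units [ 0.01 -0.   -0.01] ang units [-0.01 -0.02  0.  ] min rows 0.0
```

```bash
python3 -m jog '{"offset":[[0,0,0],[0,0,0],[0,0,0],[0,0,0.4],[0,0,0.6],[0,0,0.8],[0,0,0.3],[0,0,0],[0,0,0]],"angular":[[0,0,0],[0,0,0],[0,0,0],[0,0,0],[0,0,0],[0,0,0],[0,0,0],[0,0,0],[0,0,0]],"jaw":[60,70,70,70,70,70,70,70,70]}'
python3 - <<'E'
from h import *
S(); snap('wrist','w15.png')
E
```

```text
time: 15.75
tool_pos: [0.4695, -0.2621, 0.1726]
tool_rot: [0.472, -0.473, 0.527, -0.525]
contact_force: [-0.5, -0.3, -0.3]
gripper_width: 0.817
t 15.75 pos [ 0.4695 -0.2621  0.1726] y [-0.003  0.002 -1.   ] zhead -6.12 F [-0.5 -0.3 -0.3] w 0.817 j [-0.65 -0.11  1.87 -0.    1.38 -0.54]
```

View pics/w15.png

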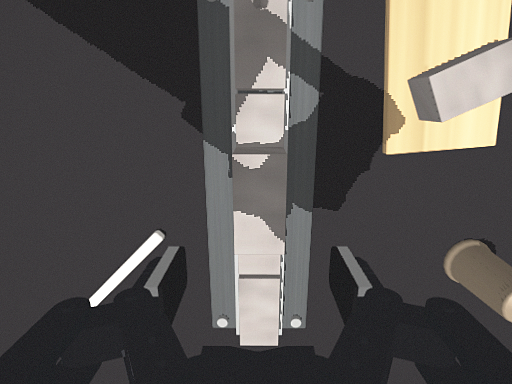

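Run:
```python
from h import *
im=cv2.imread('pics/w15.png'); cv2.imwrite('pics/w15z.png',cv2.resize(im[80:300,190:330],None,fx=4,fy=2.7,interpolation=cv2.INTER_CUBIC))
```

```text
(no output)
```

View pics/w15z.png

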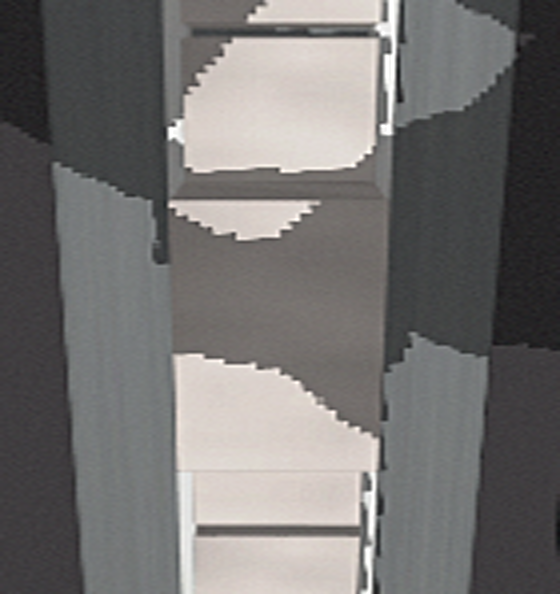

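Run:
```python
from h import *
st=manip.state(); c=cam('wrist',st)
a=np.radians(SH); ex=np.array([np.cos(a),np.sin(a),0]); ey=np.array([-np.sin(a),np.cos(a),0])
def T(X,Y,z):
    P=onz(c,(190+(X+.5)/4-.5,80+(Y+.5)/2.7-.5),z)-SC; return round(P@ex*1e3,1),round(P@ey*1e3,1)
print('j1',T(184,31,.055),T(381,31,.055)); print('j3',T(195,530,.055),T(363,530,.055))
print('front bot',T(181,182,.055),T(378,182,.055)); print('front top',T(169,198,.095),T(386,198,.095)); print('rear top',T(175,470,.095),T(378,470,.095))
```

```text
j1 (np.float64(83.7), np.float64(19.1)) (np.float64(83.7), np.float64(-20.0))
j3 (np.float64(-82.4), np.float64(19.8)) (np.float64(-82.2), np.float64(-20.0))
front bot (np.float64(39.4), np.float64(20.6)) (np.float64(39.4), np.float64(-20.5))
front top (np.float64(40.6), np.float64(19.6)) (np.float64(40.6), np.float64(-18.8))
rear top (np.float64(-38.4), np.float64(20.3)) (np.float64(-38.3), np.float64(-19.4))
```

```bash
python3 -m jog '{"offset":[[0.3,0.15,0],[0.3,0.15,0],[0.33,0.13,0],[0.33,0.13,0],[0.33,0.13,0],[0.33,0.13,0],[0.33,0.13,0],[0.33,0.13,0],[0.33,0.13,0],[0.33,0.13,0],[0.33,0.13,-0.1],[0.2,0.03,-0.1]],"angular":[[0,0,-0.95],[0,0,-0.95],[0,0,-0.95],[0,0,-0.95],[0,0,-0.95],[0,0,-0.95],[0,0,-0.95],[0,0,-0.95],[0,0,-0.95],[0,0,-0.95],[0,0,-0.95],[0,0,-0.95]],"jaw":[70,70,70,70,70,70,70,70,70,70,70,70]}'; python3 -m jog '{"offset":[[0,0,0],[0,0,0]],"angular":[[0,0,0],[0,0,0]],"jaw":[70,70]}'
python3 - <<'E'
from h import *
S(); snap('wrist','w16.png')
E
```

```text
time: 17.0
tool_pos: [0.6582, -0.1862, 0.1604]
tool_rot: [0.093, -0.095, 0.703, -0.699]
contact_force: [-0.8, 0.1, -0.1]
gripper_width: 0.818
time: 17.2
tool_pos: [0.6572, -0.187, 0.1614]
tool_rot: [0.095, -0.097, 0.702, -0.699]
contact_force: [0.3, -0.5, -0.2]
gripper_width: 0.82
t 17.2 pos [ 0.6572 -0.187   0.1614] y [-0.003  0.004 -1.   ] zhead -74.39 F [ 0.3 -0.5 -0.2] w 0.82 j [-0.39  0.24  1.53  0.    1.38  0.91]
```

View pics/w16.png

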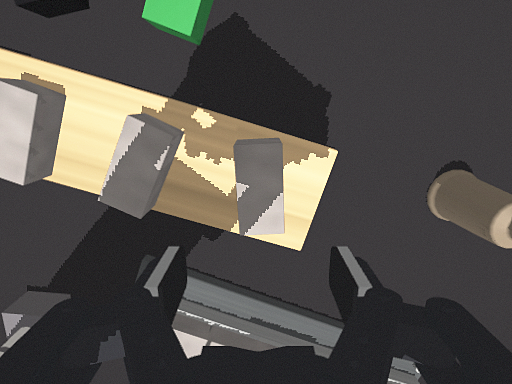

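Run:
```python
from h import *
im=cv2.imread('pics/w16.png'); cv2.imwrite('pics/w16z.png',cv2.resize(im[125:250,200:320],None,fx=4.8,fy=4.8,interpolation=cv2.INTER_CUBIC))
```

```text
(no output)
```

View pics/w16z.png

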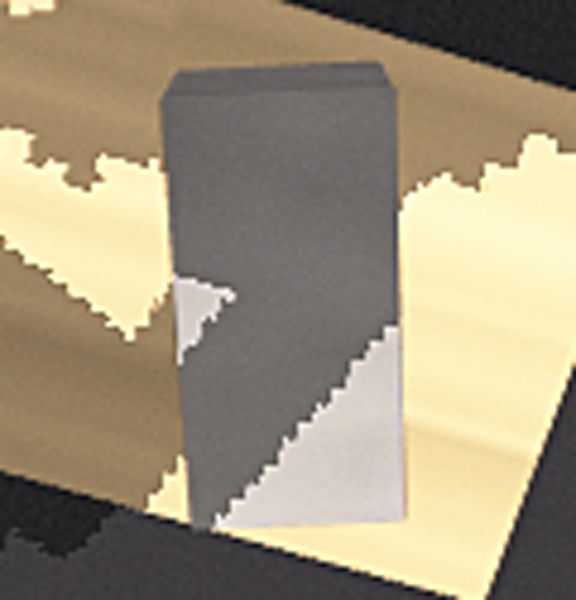

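```bash
cat >> h.py <<'E'
def rect(px4,z,st=None):
    "corners ordered far-left,far-right,near-right,near-left in image"
    st=st or manip.state(); c=cam('wrist',st); P=[onz(c,p,z) for p in px4]; m=np.mean(P,0)
    d=(P[0]+P[1]-P[2]-P[3])/2; h=np.degrees(np.arctan2(d[1],d[0]))
    print('centre',m.round(4),'len',np.linalg.norm(d).round(4),'wid',np.linalg.norm((P[1]+P[2]-P[0]-P[3])/2).round(4),'heading',h.round(2)); return m,h
E
python3 - <<'E'
from h import *
Z=lambda X,Y:(200+(X+.5)/4.8-.5,125+(Y+.5)/4.8-.5)
m,h=rect([Z(162,102),Z(396,90),Z(404,520),Z(193,530)],.052)
need(np.r_[m[:2],.026],down(h-90))
E
```

```text
centre [ 0.6615 -0.1895  0.052 ] len 0.0787 wid 0.0392 heading 18.24
t 17.25 off units [ 0.08 -0.04 -2.72] ang units [-0.03 -0.02  0.44] min rows 2.7
```

```bash
python3 -m jog '{"offset":[[0.08,-0.02,-0.5],[0,0,-0.8],[0,0,-0.8],[0,0,-0.5],[0,0,-0.12],[0,0,0],[0,0,0],[0,0,0],[0,0,0],[0,0,0]],"angular":[[0,0,0.3],[0,0,0.14],[0,0,0],[0,0,0],[0,0,0],[0,0,0],[0,0,0],[0,0,0],[0,0,0],[0,0,0]],"jaw":[70,70,70,70,70,70,32,32,32,32]}'
python3 - <<'E'
from h import *
S()
E
```

```text
time: 18.25
tool_pos: [0.6644, -0.1892, 0.0311]
tool_rot: [-0.113, 0.11, -0.698, 0.698]
contact_force: [-0.7, -0.4, 6.4]
gripper_width: 0.458
t 18.25 pos [ 0.6644 -0.1892  0.0311] y [ 0.005  0.001 -1.   ] zhead -71.87 F [-0.7 -0.4  6.4] w 0.458 j [-0.39  0.38  1.58  0.    1.17  0.87]
```

```bash
python3 -m jog '{"offset":[[0,0,0],[0,0,0],[0,0,0]],"angular":[[0,0,0],[0,0,0],[0,0,0]],"jaw":[60,60,60]}'
python3 - <<'E'
from h import *
S(); snap('wrist','w17.png')
E
```

```text
time: 18.55
tool_pos: [0.662, -0.1883, 0.0274]
tool_rot: [0.111, -0.111, 0.699, -0.697]
contact_force: [0.8, -0.5, -0.1]
gripper_width: 0.706
t 18.55 pos [ 0.662  -0.1883  0.0274] y [-0.     0.003 -1.   ] zhead -71.88 F [ 0.8 -0.5 -0.1] w 0.706 j [-0.39  0.39  1.59  0.    1.17  0.87]
```

View pics/w17.png

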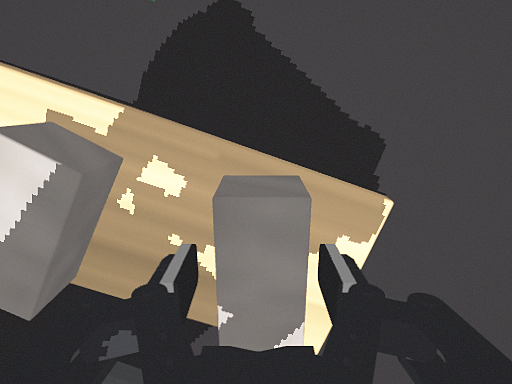

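Run:
```python
from h import *
st=manip.state(); c=cam('wrist',st); M=Rt(st['tool_rot'])
for p,z in (((213,198.5),.052),((311,198.5),.052),((223,176),.012),((300,176),.012)): print((M.T@(onz(c,p,z)-st['tool_pos'])).round(4))
```

```text
[-0.0389 -0.0246 -0.016 ]
[-0.039  -0.0247  0.0229]
[-0.0387  0.0154 -0.0163]
[-0.0388  0.0153  0.0238]
```

```bash
python3 -m jog '{"offset":[[0.02,-0.03,-0.1],[0,0,0],[0,0,0],[0,0,0],[0,0,0],[0,0,0],[0,0,0.3],[0,0,0.6],[0,0,0.8],[0,0,0.8],[0,0,0.2],[0,0,0]],"angular":[[0,0,0],[0,0,0],[0,0,0],[0,0,0],[0,0,0],[0,0,0],[0,0,0],[0,0,0],[0,0,0],[0,0,0],[0,0,0],[0,0,0]],"jaw":[60,60,32,32,32,32,32,32,32,32,32,32]}'
python3 - <<'E'
from h import *
S(); snap('wrist','w18.png'); need(SPt(-.084,.19),down(SH-90))
E
```

```text
time: 19.8
tool_pos: [0.665, -0.1905, 0.1617]
tool_rot: [-0.113, 0.109, -0.698, 0.699]
contact_force: [-0.3, 0.4, -0.7]
gripper_width: 0.459
t 19.8 pos [ 0.665  -0.1905  0.1617] y [ 0.006  0.    -1.   ] zhead -71.88 F [-0.3  0.4 -0.7] w 0.459 j [-0.39  0.25  1.51  0.    1.37  0.87]
t 19.85 off units [-4.03 -3.13  0.63] ang units [-0.03  0.   10.96] min rows 11.0
```

View pics/w18.png

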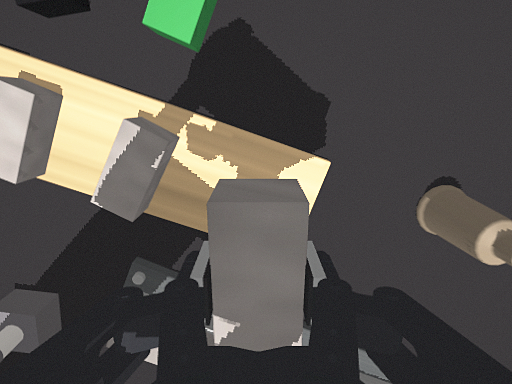

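```bash
cat >> h.py <<'E'
from scipy.optimize import least_squares
def held(topL,topR,botL,botR,st=None,h=.04,w=.04):
    "front-edge corners of held block -> tool-frame x of front end, bottom below TCP b, lateral"
    st=st or manip.state(); c=cam('wrist',st); M=Rt(st['tool_rot']); obs=np.r_[topL,topR,botL,botR]
    def f(q):
        x,b,z=q; pts=[(x,b-h,z-w/2),(x,b-h,z+w/2),(x,b,z-w/2),(x,b,z+w/2)]
        return np.concatenate([proj(c,st['tool_pos']+M@np.array(p)) for p in pts])-obs
    r=least_squares(f,[-.04,.015,0]); print('held x,b,z',r.x.round(4),'res px',r.fun.round(1)); return r.x
E
python3 -m jog '{"offset":[[-0.35,-0.28,0.03],[-0.35,-0.28,0.03],[-0.35,-0.28,0.03],[-0.35,-0.28,0.03],[-0.35,-0.28,0.03],[-0.35,-0.28,0],[-0.35,-0.28,0],[-0.35,-0.28,0],[-0.35,-0.28,0],[-0.35,-0.28,0],[-0.35,-0.28,0],[-0.18,-0.05,0]],"angular":[[0,0,0.92],[0,0,0.92],[0,0,0.92],[0,0,0.92],[0,0,0.92],[0,0,0.92],[0,0,0.92],[0,0,0.92],[0,0,0.92],[0,0,0.92],[0,0,0.92],[0,0,0.84]],"jaw":[32,32,32,32,32,32,32,32,32,32,32,32]}'; python3 -m jog '{"offset":[[0,0,-0.5],[0,0,-0.3],[0,0,0],[0,0,0]],"angular":[[0,0,0],[0,0,0],[0,0,0],[0,0,0]],"jaw":[32,32,32,32]}'
python3 - <<'E'
from h import *
S(); c,im=snap('wrist','w19.png'); need(SPt(-.084,.071),down(SH-90)); cv2.imwrite('pics/w19z.png',cv2.resize(im[60:220,180:340],None,fx=3.75,fy=3.75,interpolation=cv2.INTER_CUBIC))
E
```

```text
time: 21.05
tool_pos: [0.4592, -0.3463, 0.1617]
tool_rot: [0.473, -0.474, 0.528, -0.523]
contact_force: [0.4, 0.7, -0.6]
gripper_width: 0.457
time: 21.45
tool_pos: [0.4614, -0.3455, 0.1237]
tool_rot: [0.472, -0.473, 0.528, -0.524]
contact_force: [0.5, -1.0, -1.3]
gripper_width: 0.457
t 21.45 pos [ 0.4614 -0.3455  0.1237] y [-0.005  0.004 -1.   ] zhead -6.1 F [ 0.5 -1.  -1.3] w 0.457 j [-0.77  0.03  1.82 -0.    1.3  -0.67]
t 21.5 off units [ 0.   -0.01 -1.08] ang units [-0.02 -0.03 -0.  ] min rows 1.1
```

View pics/w19.png

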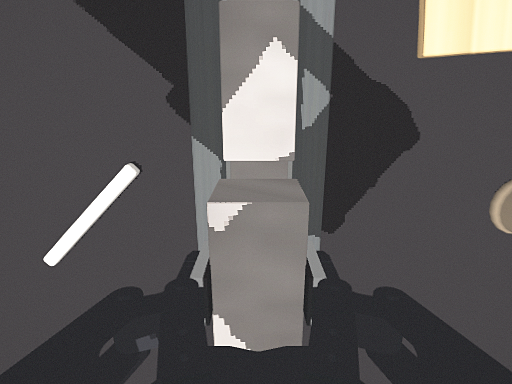

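View pics/w19z.png

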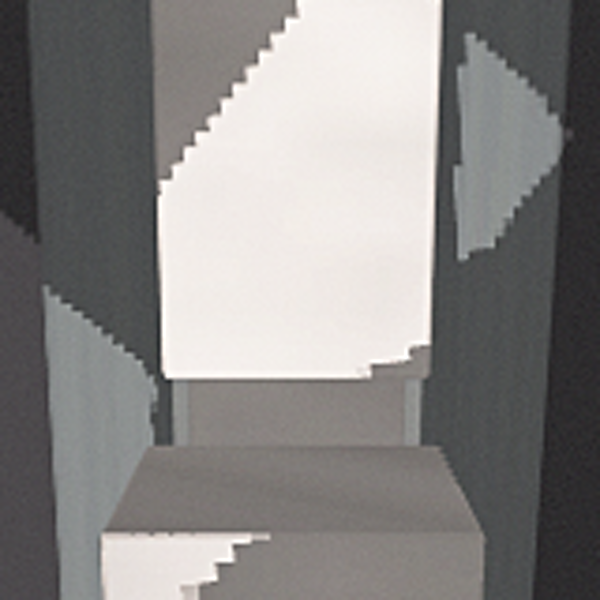

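```bash
cat > mm.py <<'E'
from h import *
def run(tL,tR,bL,bR,rL,rR,zr,X0,Y0,fx,fy,st=None):
    Z=lambda p:(X0+(p[0]+.5)/fx-.5,Y0+(p[1]+.5)/fy-.5)
    st=st or manip.state(); M=Rt(st['tool_rot']); c=cam('wrist',st)
    q=held(Z(tL),Z(tR),Z(bL),Z(bR),st)
    A=M.T@(onz(c,Z(rL),zr)-st['tool_pos']);B=M.T@(onz(c,Z(rR),zr)-st['tool_pos'])
    print('ref edge x',((A+B)/2)[0].round(4),'lat',((A+B)/2)[2].round(4),'width',np.linalg.norm(A-B).round(4))
    print('gap',(q[0]-(A[0]+B[0])/2).round(4),'held lat - ref lat',(q[2]-(A[2]+B[2])/2).round(4)); return q
E
python3 - <<'E'
from mm import *
run((102,533),(483,533),(150,447),(438,447),(162,378),(429,378),.095,180,60,3.75,3.75)
E
```

```text
held x,b,z [-0.0358  0.0145  0.0013] res px [ 0.4  0.3 -0.1  0.4 -0.3 -0.5 -0.1 -0.4]
ref edge x -0.0424 lat 0.0016 width 0.0399
gap 0.0066 held lat - ref lat -0.0003
```

```bash
python3 -m jog '{"offset":[[0,0.05,-0.3],[0,0,-0.4],[0,0,-0.2],[0,0,0],[0,0,0]],"angular":[[-0.02,-0.03,0],[0,0,0],[0,0,0],[0,0,0],[0,0,0]],"jaw":[32,32,32,32,32]}'
python3 - <<'E'
from h import *
S(); c,im=snap('wrist','w20.png'); need(SPt(-.084,.071),down(SH-90)); cv2.imwrite('pics/w20z.png',cv2.resize(im[60:220,180:340],None,fx=3.75,fy=3.75,interpolation=cv2.INTER_CUBIC))
E
```

```text
time: 22.0
tool_pos: [0.4624, -0.3443, 0.0812]
tool_rot: [-0.473, 0.473, -0.525, 0.527]
contact_force: [1.0, -0.8, -0.8]
gripper_width: 0.458
t 22.0 pos [ 0.4624 -0.3443  0.0812] y [ 0.002 -0.001 -1.   ] zhead -6.11 F [ 1.  -0.8 -0.8] w 0.458 j [-0.77  0.08  1.85  0.    1.21 -0.66]
t 22.05 off units [-0.01 -0.04 -0.21] ang units [0.02 0.02 0.  ] min rows 0.2
```

View pics/w20z.png

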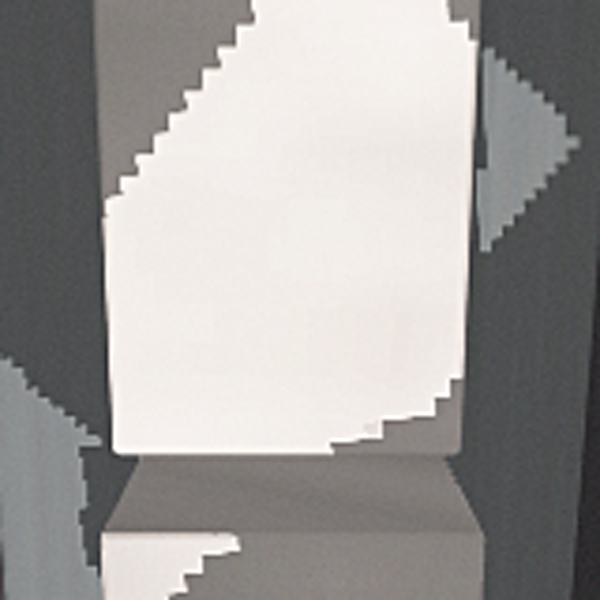

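Run:
```python
from mm import *
run((102,533),(483,533),(150,447),(438,447),(115,453),(460,453),.095,180,60,3.75,3.75)
```

```text
held x,b,z [-0.0358  0.0145  0.0013] res px [ 0.4  0.3 -0.1  0.4 -0.3 -0.5 -0.1 -0.4]
ref edge x -0.0417 lat 0.0007 width 0.0393
gap 0.0058 held lat - ref lat 0.0006
```

```bash
python3 -m jog '{"offset":[[-0.01,0.035,-0.05],[0,0,-0.1],[0,0,-0.07],[0,0,-0.04],[0,0,0]],"angular":[[0.02,0.02,0],[0,0,0],[0,0,0],[0,0,0],[0,0,0]],"jaw":[32,32,32,32,32]}'
python3 - <<'E'
from h import *
S()
E
```

```text
time: 22.55
tool_pos: [0.4611, -0.3419, 0.0667]
tool_rot: [0.473, -0.473, 0.527, -0.525]
contact_force: [-0.4, 0.4, -0.7]
gripper_width: 0.46
t 22.55 pos [ 0.4611 -0.3419  0.0667] y [-0.002  0.002 -1.   ] zhead -6.12 F [-0.4  0.4 -0.7] w 0.46 j [-0.77  0.09  1.86  0.    1.19 -0.66]
```

```bash
python3 -m jog '{"offset":[[0.01,-0.01,-0.04],[0,0,-0.02],[0,0,0]],"angular":[[0,0,0],[0,0,0],[0,0,0]],"jaw":[32,32,32]}'; python3 -m jog '{"offset":[[0,0,-0.02],[0,0,-0.02],[0,0,0]],"angular":[[0,0,0],[0,0,0],[0,0,0]],"jaw":[32,32,32]}'
python3 - <<'E'
from h import *
S()
E
```

```text
time: 22.85
tool_pos: [0.4622, -0.3429, 0.0657]
tool_rot: [0.473, -0.473, 0.527, -0.525]
contact_force: [-2.6, 2.3, 4.8]
gripper_width: 0.458
time: 23.15
tool_pos: [0.4623, -0.3429, 0.0657]
tool_rot: [0.473, -0.473, 0.527, -0.525]
contact_force: [-7.4, 6.3, 14.9]
gripper_width: 0.464
t 23.15 pos [ 0.4623 -0.3429  0.0657] y [-0.002  0.002 -1.   ] zhead -6.11 F [-7.4  6.3 14.9] w 0.464 j [-0.77  0.1   1.86  0.    1.19 -0.66]
```

```bash
python3 -m jog '{"offset":[[0,0,0.02],[0,0,0],[0,0,0],[0,0,0],[0,0,0.4],[0,0,0.6],[0,0,0.8],[0,0,0.4],[0,0,0],[0,0,0]],"angular":[[0,0,0],[0,0,0],[0,0,0],[0,0,0],[0,0,0],[0,0,0],[0,0,0],[0,0,0],[0,0,0],[0,0,0]],"jaw":[45,60,70,70,70,70,70,70,70,70]}'
python3 - <<'E'
from h import *
S(); c,im=snap('wrist','w21.png'); cv2.imwrite('pics/w21z.png',cv2.resize(im[0:320,180:340],None,fx=3.75,fy=1.85,interpolation=cv2.INTER_CUBIC))
E
```

```text
time: 24.15
tool_pos: [0.4619, -0.3426, 0.173]
tool_rot: [0.473, -0.473, 0.527, -0.525]
contact_force: [-0.0, 0.7, -0.1]
gripper_width: 0.819
t 24.15 pos [ 0.4619 -0.3426  0.173 ] y [-0.001  0.002 -1.   ] zhead -6.12 F [-0.   0.7 -0.1] w 0.819 j [-0.77 -0.02  1.79  0.    1.38 -0.66]
```

View pics/w21z.png

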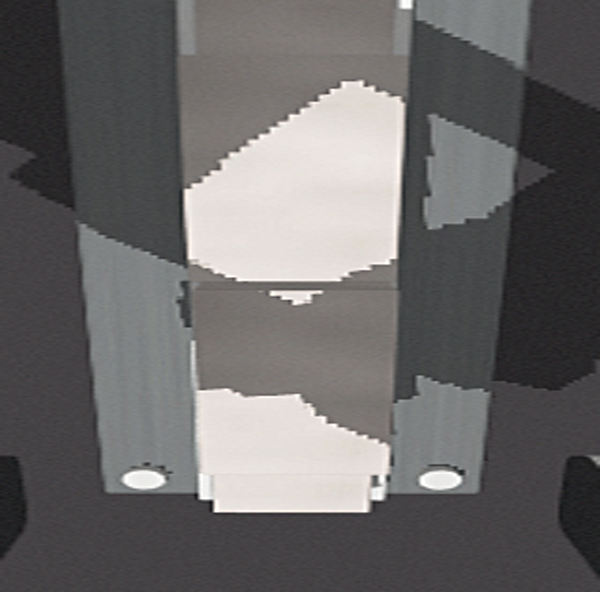

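Run:
```python
from h import *
st=manip.state(); c=cam('wrist',st)
a=np.radians(SH); ex=np.array([np.cos(a),np.sin(a),0]); ey=np.array([-np.sin(a),np.cos(a),0])
def T(X,Y,z):
    P=onz(c,(180+(X+.5)/3.75-.5,(Y+.5)/1.85-.5),z)-SC; return (P@ex*1e3).round(1),(P@ey*1e3).round(1)
print('b front',T(176,54,.095),T(408,54,.095));print('b rear',T(189,281,.095),T(397,281,.095));print('a front',T(191,290,.095),T(397,290,.095));print('a rear',T(200,474,.095),T(388,474,.095));print('bed end',T(215,512,.055),T(369,512,.055))
```

```text
b front (np.float64(39.5), np.float64(20.2)) (np.float64(39.5), np.float64(-19.4))
b rear (np.float64(-39.2), np.float64(19.8)) (np.float64(-39.2), np.float64(-19.4))
a front (np.float64(-42.7), np.float64(19.5)) (np.float64(-42.6), np.float64(-19.5))
a rear (np.float64(-121.1), np.float64(19.6)) (np.float64(-121.0), np.float64(-19.7))
bed end (np.float64(-163.8), np.float64(20.0)) (np.float64(-163.6), np.float64(-19.0))
```

```bash
python3 -m jog '{"offset":[[0.2,0.3,0],[0.24,0.33,0],[0.24,0.33,0],[0.24,0.33,0],[0.24,0.33,0],[0.24,0.33,0],[0.24,0.33,0],[0.24,0.33,0],[0.24,0.33,0],[0.24,0.33,0],[0.24,0.33,0],[0.24,0.33,0]],"angular":[[0,0,-1],[0,0,-1],[0,0,-1],[0,0,-1],[0,0,-1],[0,0,-1],[0,0,-1],[0,0,-1],[0,0,-1],[0,0,-1],[0,0,-1],[0,0,-1]],"jaw":[65,65,65,65,65,65,65,65,65,65,65,65]}'; python3 -m jog '{"offset":[[0.24,0.33,-0.05],[0.24,0.33,-0.1],[0.24,0.33,-0.1],[0.2,0.28,0],[0,0,0],[0,0,0]],"angular":[[0,0,-1],[0,0,-1],[0,0,-1],[0,0,-0.3],[0,0,0],[0,0,0]],"jaw":[65,65,65,65,65,65]}'
python3 - <<'E'
from h import *
S(); c,im=snap('wrist','w22.png'); cv2.imwrite('pics/w22z.png',cv2.resize(im[120:260,190:330],None,fx=4,fy=4,interpolation=cv2.INTER_CUBIC))
E
```

```text
time: 25.4
tool_pos: [0.6031, -0.145, 0.1703]
tool_rot: [0.071, -0.073, 0.705, -0.702]
contact_force: [0.3, -1.2, 1.0]
gripper_width: 0.762
time: 26.0
tool_pos: [0.6489, -0.0826, 0.1588]
tool_rot: [-0.049, 0.048, 0.706, -0.705]
contact_force: [0.6, -0.9, 0.5]
gripper_width: 0.762
t 26.0 pos [ 0.6489 -0.0826  0.1588] y [-0.002  0.001 -1.   ] zhead -97.85 F [ 0.6 -0.9  0.5] w 0.762 j [-0.24  0.17  1.61  0.    1.36  1.47]
```

View pics/w22.png

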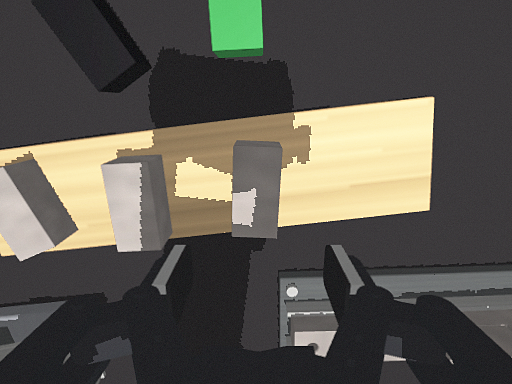

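View pics/w22z.png

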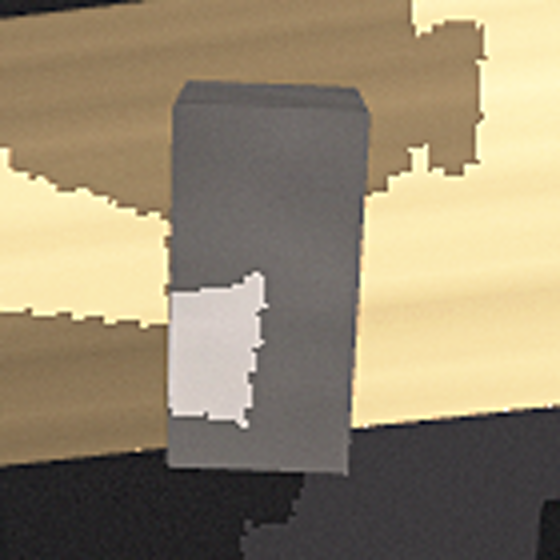

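Run:
```python
from h import *
Z=lambda X,Y:(190+(X+.5)/4-.5,120+(Y+.5)/4-.5)
m,h=rect([Z(174,103),Z(370,113),Z(349,473),Z(168,466)],.052)
M=down(h-90); m=m-M[:,2]*.0015
need(np.r_[m[:2],.022],M)
```

```text
centre [ 0.6515 -0.0833  0.052 ] len 0.0791 wid 0.0396 heading -10.0
t 26.05 off units [ 0.06  0.03 -2.75] ang units [-0.01 -0.01 -0.35] min rows 2.7
```

```bash
python3 -m jog '{"offset":[[0.02,0.03,-0.5],[0,0,-0.8],[0,0,-0.8],[0,0,-0.5],[0,0,-0.15],[0,0,0],[0,0,0],[0,0,0]],"angular":[[0,0,-0.2],[0,0,-0.15],[0,0,0],[0,0,0],[0,0,0],[0,0,0],[0,0,0],[0,0,0]],"jaw":[65,65,65,65,65,65,65,65]}';  python3 -m jog '{"offset":[[0,0,0],[0,0,0],[0,0,0],[0,0,0]],"angular":[[0,0,0],[0,0,0],[0,0,0],[0,0,0]],"jaw":[32,32,32,32]}'
python3 - <<'E'
from h import *
S()
E
```

```text
time: 26.85
tool_pos: [0.6527, -0.0818, 0.026]
tool_rot: [-0.06, 0.064, 0.705, -0.704]
contact_force: [0.0, 0.0, 0.6]
gripper_width: 0.762
time: 27.25
tool_pos: [0.6522, -0.0814, 0.0251]
tool_rot: [-0.06, 0.063, 0.705, -0.704]
contact_force: [0.5, 0.6, 5.6]
gripper_width: 0.458
t 27.25 pos [ 0.6522 -0.0814  0.0251] y [ 0.004  0.    -1.   ] zhead -100.01 F [0.5 0.6 5.6] w 0.458 j [-0.24  0.32  1.67  0.    1.14  1.51]
```

```bash
python3 -m jog '{"offset":[[0,0,0.4],[0,0,0.7],[0,0,0.8],[-0.1,-0.1,0.6],[-0.2,-0.12,0.3],[-0.25,-0.14,0],[-0.25,-0.14,0],[-0.25,-0.14,0],[-0.25,-0.14,0],[-0.25,-0.14,0],[-0.25,-0.14,0],[-0.25,-0.14,0]],"angular":[[0,0,0],[0,0,0.5],[0,0,0.95],[0,0,1],[0,0,1],[0,0,1],[0,0,1],[0,0,1],[0,0,1],[0,0,1],[0,0,1],[0,0,1]],"jaw":[32,32,32,32,32,32,32,32,32,32,32,32]}'
python3 - <<'E'
from h import *
S(); need(SPt(.084,.12),down(SH-90))
E
```

```text
time: 28.45
tool_pos: [0.5472, -0.1411, 0.1623]
tool_rot: [0.315, -0.315, 0.634, -0.632]
contact_force: [0.9, 0.4, -1.0]
gripper_width: 0.458
t 28.45 pos [ 0.5472 -0.1411  0.1623] y [-0.002  0.002 -1.   ] zhead -37.06 F [ 0.9  0.4 -1. ] w 0.458 j [-0.38 -0.04  1.82  0.    1.36  0.26]
t 28.45 off units [-1.35 -0.77 -0.85] ang units [-0.02 -0.03  5.16] min rows 5.2
```

```bash
python3 -m jog '{"offset":[[-0.27,-0.15,-0.05],[-0.27,-0.15,-0.1],[-0.27,-0.15,-0.15],[-0.27,-0.16,-0.2],[-0.27,-0.16,-0.2],[0,0,-0.15],[0,0,0],[0,0,0]],"angular":[[0,0,1],[0,0,1],[0,0,1],[0,0,1],[0,0,1],[0,0,0.16],[0,0,0],[0,0,0]],"jaw":[32,32,32,32,32,32,32,32]}'
python3 - <<'E'
from h import *
S(); c,im=snap('wrist','w23.png'); need(SPt(.084,.068),down(SH-90)); cv2.imwrite('pics/w23z.png',cv2.resize(im[0:220,180:340],None,fx=3.75,fy=2.7,interpolation=cv2.INTER_CUBIC))
E
```

```text
time: 29.25
tool_pos: [0.4813, -0.1794, 0.1208]
tool_rot: [0.471, -0.471, 0.528, -0.526]
contact_force: [0.7, -0.2, -1.3]
gripper_width: 0.454
t 29.25 pos [ 0.4813 -0.1794  0.1208] y [-0.001  0.002 -1.   ] zhead -6.41 F [ 0.7 -0.2 -1.3] w 0.454 j [-0.5  -0.12  1.97  0.    1.29 -0.39]
t 29.3 off units [-0.03  0.   -1.07] ang units [-0.01 -0.    0.05] min rows 1.1
```

View pics/w23.png

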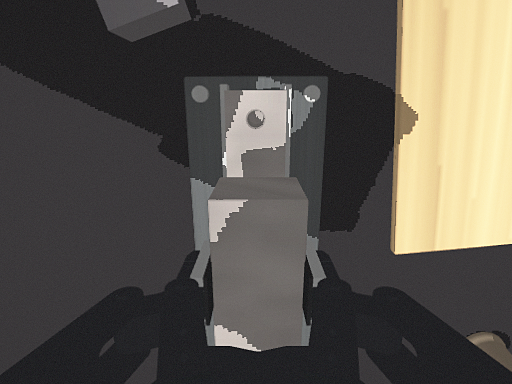

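View pics/w23z.png

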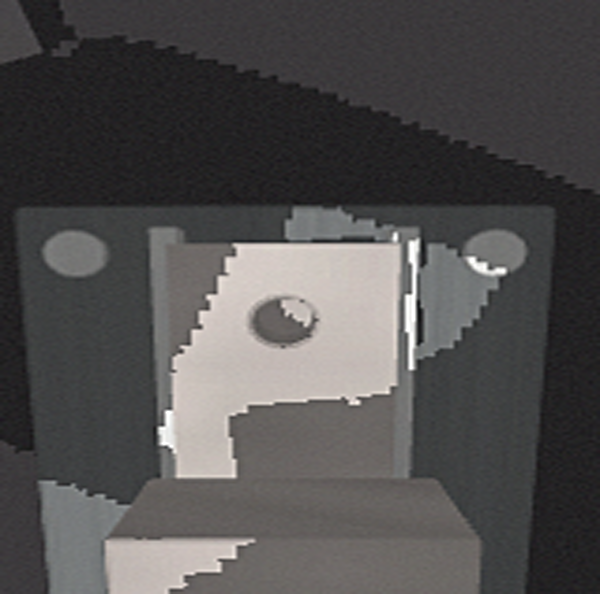

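Run:
```python
from mm import *
run((106,539),(480,539),(150,480),(438,480),(168,243),(401,243),.055,180,0,3.75,2.7)
run((106,539),(480,539),(150,480),(438,480),(250,321),(317,321),.055,180,0,3.75,2.7)
c=cam('wrist'); print('hole',onz(c,(180+284/3.75-.5,321.5/2.7-.5),.055))
```

```text
held x,b,z [-0.0362  0.0165  0.0013] res px [ 0.1  0.4  0.1  0.5  0.2 -0.6 -0.4 -0.6]
ref edge x -0.0815 lat -0.0002 width 0.0397
gap 0.0453 held lat - ref lat 0.0016
held x,b,z [-0.0362  0.0165  0.0013] res px [ 0.1  0.4  0.1  0.5  0.2 -0.6 -0.4 -0.6]
ref edge x -0.0635 lat -0.0004 width 0.0117
gap 0.0274 held lat - ref lat 0.0018
hole [ 0.48823697 -0.11619784  0.055     ]
```

```bash
python3 -m jog '{"offset":[[-0.03,0.07,-0.2],[0,0,-0.4],[0,0,-0.3],[0,0,-0.08],[0,0,0],[0,0,0]],"angular":[[-0.01,0,0.05],[0,0,0],[0,0,0],[0,0,0],[0,0,0],[0,0,0]],"jaw":[32,32,32,32,32,32]}'
python3 - <<'E'
from h import *
S(); c,im=snap('wrist','w24.png'); cv2.imwrite('pics/w24z.png',cv2.resize(im[0:220,180:340],None,fx=3.75,fy=2.7,interpolation=cv2.INTER_CUBIC))
E
```

```text
time: 29.9
tool_pos: [0.4799, -0.1764, 0.0724]
tool_rot: [0.473, -0.473, 0.526, -0.526]
contact_force: [0.3, -0.1, -1.6]
gripper_width: 0.46
t 29.9 pos [ 0.4799 -0.1764  0.0724] y [-0. -0. -1.] zhead -6.06 F [ 0.3 -0.1 -1.6] w 0.46 j [-0.5  -0.06  2.01 -0.    1.2  -0.39]
```

View pics/w24z.png

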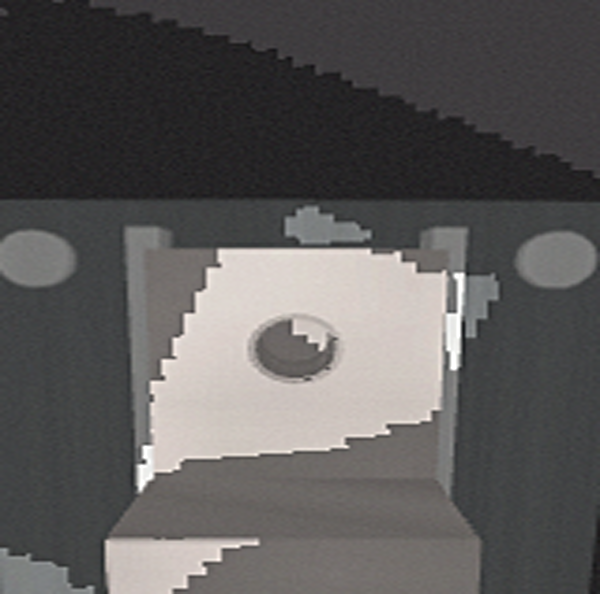

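```bash
python3 - <<'E'
from mm import *
run((106,539),(480,539),(150,480),(438,480),(142,250),(449,250),.055,180,0,3.75,2.7)
run((106,539),(480,539),(150,480),(438,480),(250,348),(340,348),.055,180,0,3.75,2.7)
c=cam('wrist'); print('hole',onz(c,(180+294/3.75-.5,348.5/2.7-.5),.055))
E
python3 -m jog '{"offset":[[0,0,-0.04],[0,0,-0.03],[0,0,-0.02],[0,0,0]],"angular":[[0,0,0],[0,0,0],[0,0,0],[0,0,0]],"jaw":[32,32,32,32]}'
python3 - <<'E'
from h import *
S()
E
```

```text
held x,b,z [-0.0362  0.0165  0.0013] res px [ 0.1  0.4  0.1  0.5  0.2 -0.6 -0.4 -0.6]
ref edge x -0.0784 lat 0.0016 width 0.0401
gap 0.0423 held lat - ref lat -0.0002
held x,b,z [-0.0362  0.0165  0.0013] res px [ 0.1  0.4  0.1  0.5  0.2 -0.6 -0.4 -0.6]
ref edge x -0.0609 lat 0.0015 width 0.0121
gap 0.0248 held lat - ref lat -0.0002
hole [ 0.4879062  -0.11608002  0.055     ]
time: 30.35
tool_pos: [0.4797, -0.1764, 0.0681]
tool_rot: [0.473, -0.473, 0.526, -0.526]
contact_force: [-1.7, -0.3, 2.0]
gripper_width: 0.458
t 30.35 pos [ 0.4797 -0.1764  0.0681] y [-0.001  0.    -1.   ] zhead -6.06 F [-1.7 -0.3  2. ] w 0.458 j [-0.5  -0.06  2.01 -0.    1.19 -0.39]
```

```bash
python3 -m jog '{"offset":[[0,0,-0.02],[0,0,0],[0,0,0],[0,0,0],[0,0,0.4],[0,0,0.6],[0,0,0.8],[0,0,0.3],[0,0,0],[0,0,0]],"angular":[[0,0,0],[0,0,0],[0,0,0],[0,0,0],[0,0,0],[0,0,0],[0,0,0],[0,0,0],[0,0,0],[0,0,0]],"jaw":[32,45,60,65,65,65,65,65,65,65]}'
python3 - <<'E'
from h import *
S(); c,im=snap('wrist','w25.png'); cv2.imwrite('pics/w25z.png',cv2.resize(im[50:350,180:340],None,fx=3.75,fy=2,interpolation=cv2.INTER_CUBIC))
E
```

```text
time: 31.35
tool_pos: [0.4789, -0.1759, 0.1701]
tool_rot: [0.473, -0.473, 0.527, -0.525]
contact_force: [-0.6, 0.4, 0.0]
gripper_width: 0.763
t 31.35 pos [ 0.4789 -0.1759  0.1701] y [-0.002  0.001 -1.   ] zhead -6.06 F [-0.6  0.4  0. ] w 0.763 j [-0.5  -0.18  1.94 -0.    1.39 -0.39]
```

View pics/w25z.png

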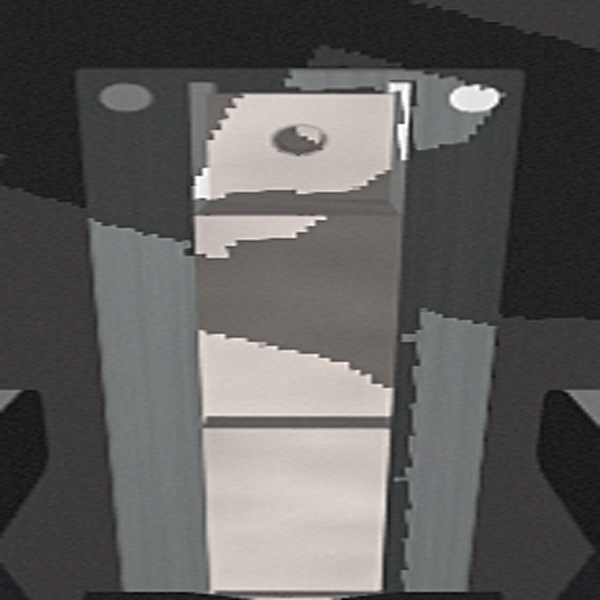

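Run:
```python
from h import *
st=manip.state(); c=cam('wrist',st)
a=np.radians(SH); ex=np.array([np.cos(a),np.sin(a),0]); ey=np.array([-np.sin(a),np.cos(a),0])
def T(X,Y,z):
    P=onz(c,(180+(X+.5)/3.75-.5,50+(Y+.5)/2-.5),z)-SC; return (P@ex*1e3).round(1),(P@ey*1e3).round(1)
print('bed end',T(205,95,.055),T(397,95,.055),'hole',T(299,140,.055));print('c front',T(194,214,.095),T(402,214,.095));print('c rear',T(203,417,.095),T(392,417,.095));print('b front',T(205,428,.095),T(390,428,.095),'b rear',T(212,592,.095),T(383,592,.095))
```

```text
bed end (np.float64(165.5), np.float64(19.8)) (np.float64(165.5), np.float64(-20.7)) hole (np.float64(148.2), np.float64(-0.1))
c front (np.float64(124.8), np.float64(19.5)) (np.float64(124.9), np.float64(-19.4))
c rear (np.float64(45.4), np.float64(19.5)) (np.float64(45.6), np.float64(-19.7))
b front (np.float64(40.6), np.float64(19.2)) (np.float64(40.8), np.float64(-19.4)) b rear (np.float64(-38.9), np.float64(19.4)) (np.float64(-38.7), np.float64(-20.0))
```

```bash
python3 -m jog '{"offset":[[0.2,0.2,0],[0.23,0.27,0],[0.23,0.27,0],[0.23,0.27,0],[0.23,0.27,0],[0.23,0.27,0],[0.23,0.27,0],[0.23,0.27,0],[0.23,0.27,0],[0.23,0.27,0],[0.23,0.27,0],[0.23,0.27,0]],"angular":[[0,0,-1],[0,0,-1],[0,0,-1],[0,0,-1],[0,0,-1],[0,0,-1],[0,0,-1],[0,0,-1],[0,0,-1],[0,0,-1],[0,0,-1],[0,0,-1]],"jaw":[65,65,65,65,65,65,65,65,65,65,65,65]}'; python3 -m jog '{"offset":[[0.23,0.27,-0.05],[0.25,0.27,-0.1],[0.25,0.29,-0.1],[0,0,0],[0,0,0]],"angular":[[0,0,-1],[0,0,-1],[0,0,-0.57],[0,0,0],[0,0,0]],"jaw":[65,65,65,65,65]}'
python3 - <<'E'
from h import *
S(); c,im=snap('wrist','w26.png'); cv2.imwrite('pics/w26z.png',cv2.resize(im[120:260,190:330],None,fx=4,fy=4,interpolation=cv2.INTER_CUBIC))
E
```

```text
time: 32.6
tool_pos: [0.6149, -0.0169, 0.168]
tool_rot: [0.07, -0.074, 0.704, -0.703]
contact_force: [0.5, -0.9, 0.4]
gripper_width: 0.764
time: 33.1
tool_pos: [0.6511, 0.0239, 0.1562]
tool_rot: [-0.022, 0.019, 0.707, -0.706]
contact_force: [0.1, -0.1, 0.4]
gripper_width: 0.763
t 33.1 pos [0.6511 0.0239 0.1562] y [-0.004  0.001 -1.   ] zhead -93.39 F [ 0.1 -0.1  0.4] w 0.763 j [-0.08  0.17  1.61  0.    1.36  1.55]
```

View pics/w26z.png

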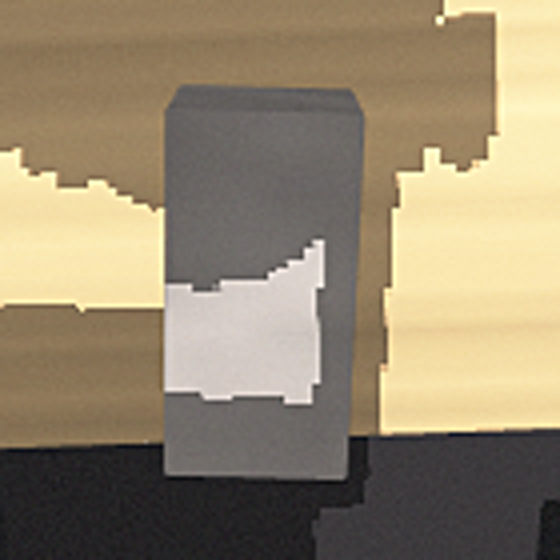

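View pics/w26.png

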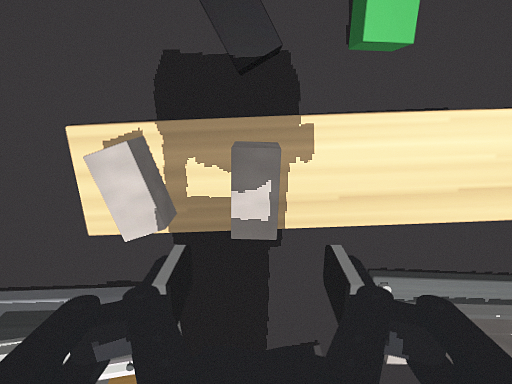

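Run:
```python
from h import *
Z=lambda X,Y:(190+(X+.5)/4-.5,120+(Y+.5)/4-.5)
m,h=rect([Z(166,110),Z(364,116),Z(348,479),Z(165,475)],.052)
M=down(h-90); m=m-M[:,2]*.0015+M[:,0]*.003
need(np.r_[m[:2],.022],M)
```

```text
centre [0.6529 0.0244 0.052 ] len 0.0791 wid 0.0396 heading -4.83
t 33.15 off units [-0.03  0.05 -2.7 ] ang units [-0.01 -0.03 -0.23] min rows 2.7
```

```bash
python3 -m jog '{"offset":[[-0.05,0.05,-0.5],[0,0,-0.8],[0,0,-0.8],[0,0,-0.5],[0,0,-0.15],[0,0,0],[0,0,0],[0,0,0]],"angular":[[0,-0.03,-0.13],[0,0,-0.1],[0,0,0],[0,0,0],[0,0,0],[0,0,0],[0,0,0],[0,0,0]],"jaw":[65,65,65,65,65,65,65,65]}';  python3 -m jog '{"offset":[[0,0,0],[0,0,0],[0,0,0],[0,0,0]],"angular":[[0,0,0],[0,0,0],[0,0,0],[0,0,0]],"jaw":[32,32,32,32]}'
python3 - <<'E'
from h import *
S(); need(SPt(.042,.20),down(SH-90))
E
```

```text
time: 33.95
tool_pos: [0.6518, 0.026, 0.0241]
tool_rot: [-0.027, 0.033, 0.707, -0.706]
contact_force: [1.0, -0.4, 0.2]
gripper_width: 0.761
time: 34.35
tool_pos: [0.6512, 0.0263, 0.0231]
tool_rot: [-0.028, 0.032, 0.707, -0.706]
contact_force: [0.7, -0.2, 5.3]
gripper_width: 0.458
t 34.35 pos [0.6512 0.0263 0.0231] y [ 0.006  0.001 -1.   ] zhead -94.85 F [ 0.7 -0.2  5.3] w 0.458 j [-0.07  0.31  1.69  0.    1.13  1.58]
t 34.35 off units [-3.51 -4.95  3.54] ang units [-0.05  0.04 14.79] min rows 14.8
```

```bash
python3 -m jog '{"offset":[[0,0,0.4],[0,0,0.7],[0,0,0.8],[-0.1,-0.2,0.7],[-0.2,-0.35,0.5],[-0.25,-0.36,0.2],[-0.25,-0.36,0.1],[-0.25,-0.36,0.1],[-0.25,-0.36,0],[-0.25,-0.36,0],[-0.25,-0.36,0],[-0.25,-0.36,0]],"angular":[[0,0,0],[0,0,0.5],[0,0,0.9],[0,0,1],[0,0,1],[0,0,1],[0,0,1],[0,0,1],[0,0,1],[0,0,1],[0,0,1],[0,0,1]],"jaw":[32,32,32,32,32,32,32,32,32,32,32,32]}'
python3 - <<'E'
from h import *
S(); need(SPt(.042,.165),down(SH-90))
E
```

```text
time: 35.55
tool_pos: [0.5462, -0.1276, 0.1953]
tool_rot: [0.342, -0.341, 0.621, -0.618]
contact_force: [1.1, 0.4, -2.0]
gripper_width: 0.461
t 35.55 pos [ 0.5462 -0.1276  0.1953] y [-0.001  0.004 -1.   ] zhead -32.21 F [ 1.1  0.4 -2. ] w 0.461 j [-0.36 -0.07  1.8   0.    1.42  0.2 ]
t 35.55 off units [-1.42 -1.87 -0.61] ang units [-0.04 -0.02  4.35] min rows 4.4
```

```bash
python3 -m jog '{"offset":[[-0.27,-0.36,0],[-0.27,-0.36,-0.1],[-0.27,-0.36,-0.1],[-0.27,-0.36,-0.15],[-0.27,-0.36,-0.15],[-0.06,-0.06,-0.1],[0,0,0],[0,0,0]],"angular":[[0,0,0.9],[0,0,0.9],[0,0,0.9],[0,0,0.9],[0,0,0.7],[-0.03,-0.02,0.05],[0,0,0],[0,0,0]],"jaw":[32,32,32,32,32,32,32,32]}'
python3 - <<'E'
from h import *
S(); c,im=snap('wrist','w27.png'); need(SPt(.042,.108),down(SH-90)); cv2.imwrite('pics/w27z.png',cv2.resize(im[0:220,180:340],None,fx=3.75,fy=2.7,interpolation=cv2.INTER_CUBIC))
E
```

```text
time: 36.35
tool_pos: [0.4771, -0.2196, 0.1661]
tool_rot: [0.472, -0.471, 0.527, -0.527]
contact_force: [0.5, 0.0, -2.2]
gripper_width: 0.457
t 36.35 pos [ 0.4771 -0.2196  0.1661] y [ 0.001  0.001 -1.   ] zhead -6.39 F [ 0.5  0.  -2.2] w 0.457 j [-0.57 -0.14  1.91  0.    1.37 -0.46]
t 36.4 off units [-0.04 -0.03 -1.17] ang units [-0.01  0.01  0.04] min rows 1.2
```

View pics/w27z.png

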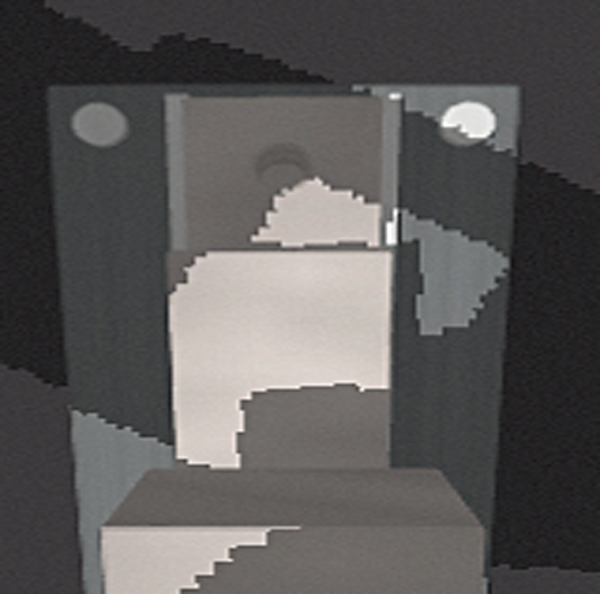

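Run:
```python
from mm import *
run((102,526),(483,526),(150,469),(438,469),(169,250),(392,250),.095,180,0,3.75,2.7)
```

```text
held x,b,z [-0.0386  0.0154  0.0013] res px [ 0.4  0.3 -0.1  0.4 -0.3 -0.5 -0.1 -0.5]
ref edge x -0.0801 lat -0.001 width 0.039
gap 0.0415 held lat - ref lat 0.0023
```

```bash
python3 -m jog '{"offset":[[-0.04,-0.01,-0.3],[0,0,-0.4],[0,0,-0.3],[0,0,-0.1],[0,0,0],[0,0,0]],"angular":[[-0.01,0.01,0.04],[0,0,0],[0,0,0],[0,0,0],[0,0,0],[0,0,0]],"jaw":[32,32,32,32,32,32]}'
python3 - <<'E'
from h import *
S(); c,im=snap('wrist','w28.png'); cv2.imwrite('pics/w28z.png',cv2.resize(im[0:220,180:340],None,fx=3.75,fy=2.7,interpolation=cv2.INTER_CUBIC))
E
```

```text
time: 37.0
tool_pos: [0.4754, -0.2208, 0.1119]
tool_rot: [-0.473, 0.473, -0.525, 0.526]
contact_force: [0.3, 0.6, -2.6]
gripper_width: 0.46
t 37.0 pos [ 0.4754 -0.2208  0.1119] y [ 0.001 -0.001 -1.   ] zhead -6.11 F [ 0.3  0.6 -2.6] w 0.46 j [-0.58 -0.08  1.95 -0.    1.27 -0.47]
```

View pics/w28z.png

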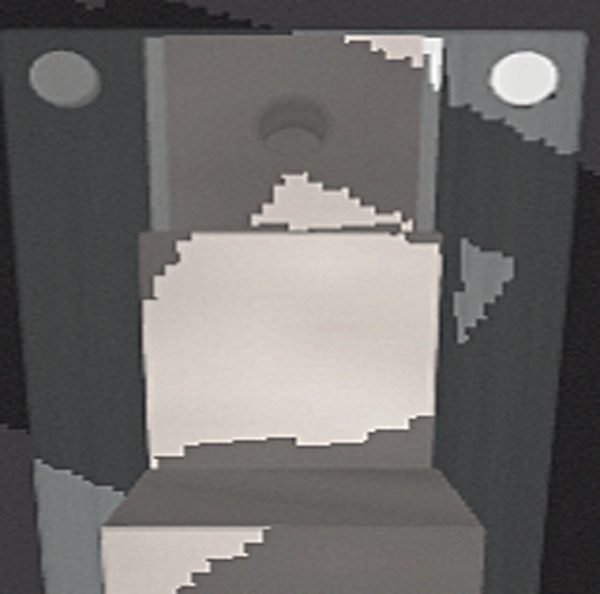

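Run:
```python
from mm import *
run((102,526),(483,526),(150,469),(438,469),(139,235),(442,235),.095,180,0,3.75,2.7)
```

```text
held x,b,z [-0.0386  0.0154  0.0013] res px [ 0.4  0.3 -0.1  0.4 -0.3 -0.5 -0.1 -0.5]
ref edge x -0.081 lat 0.0009 width 0.0393
gap 0.0424 held lat - ref lat 0.0004
```

Within half a millimetre. Lower to contact.

```bash
python3 -m jog '{"offset":[[0,0.01,-0.04],[0,0,-0.04],[0,0,-0.02],[0,0,-0.02],[0,0,0]],"angular":[[0,0,0],[0,0,0],[0,0,0],[0,0,0],[0,0,0]],"jaw":[32,32,32,32,32]}'
python3 - <<'E'
from h import *
S()
E
```

```text
time: 37.55
tool_pos: [0.475, -0.2203, 0.1062]
tool_rot: [-0.472, 0.473, -0.526, 0.526]
contact_force: [-1.8, 0.5, 3.9]
gripper_width: 0.459
t 37.55 pos [ 0.475  -0.2203  0.1062] y [ 0.    -0.001 -1.   ] zhead -6.11 F [-1.8  0.5  3.9] w 0.459 j [-0.58 -0.08  1.96 -0.    1.26 -0.47]
```

```bash
python3 -m jog '{"offset":[[0,0,-0.01],[0,0,0],[0,0,0],[0,0,0],[0,0,0.4],[0,0,0.6],[0,0,0.6],[0,0,0.3],[0,0,0],[0,0,0]],"angular":[[0,0,0],[0,0,0],[0,0,0],[0,0,0],[0,0,0],[0,0,0],[0,0,0],[0,0,0],[0,0,0],[0,0,0]],"jaw":[32,45,60,65,65,65,65,65,65,65]}'
python3 - <<'E'
from h import *
S(); c,im=snap('wrist','w29.png'); cv2.imwrite('pics/w29z.png',cv2.resize(im[30:350,180:340],None,fx=3.75,fy=1.85,interpolation=cv2.INTER_CUBIC)); need([.661,.132,.16],down(-76))
E
```

```text
time: 38.55
tool_pos: [0.4746, -0.2199, 0.1988]
tool_rot: [0.472, -0.473, 0.526, -0.526]
contact_force: [-0.2, 0.0, -1.0]
gripper_width: 0.766
t 38.55 pos [ 0.4746 -0.2199  0.1988] y [-0.001  0.    -1.   ] zhead -6.12 F [-0.2  0.  -1. ] w 0.766 j [-0.58 -0.17  1.88 -0.    1.43 -0.47]
t 38.6 off units [ 3.74  7.03 -0.76] ang units [-2.000e-02 -1.000e-02 -1.165e+01] min rows 11.6
```

View pics/w29z.png

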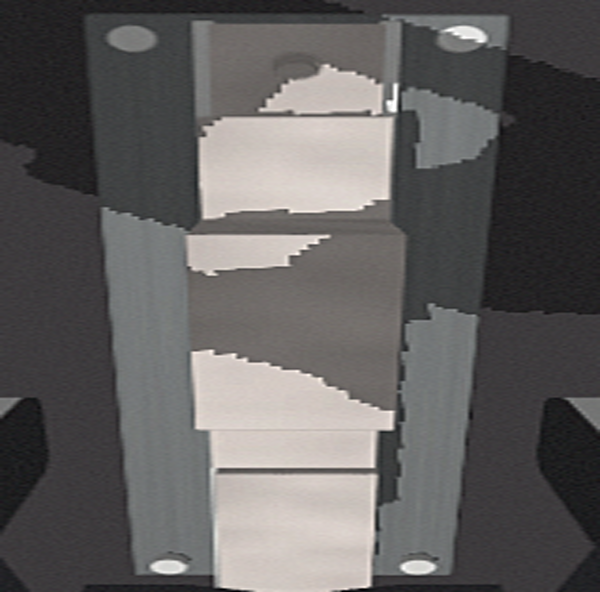

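```bash
python3 -m jog '{"offset":[[0.25,0.4,0],[0.31,0.58,0],[0.31,0.6,0],[0.31,0.6,0],[0.31,0.6,0],[0.31,0.6,0],[0.31,0.6,-0.1],[0.31,0.6,-0.1],[0.31,0.6,-0.1],[0.31,0.6,-0.15],[0.31,0.6,-0.15],[0.3,0.6,-0.1]],"angular":[[0,0,-0.97],[0,0,-0.97],[0,0,-0.97],[0,0,-0.97],[0,0,-0.97],[0,0,-0.97],[0,0,-0.97],[0,0,-0.97],[0,0,-0.97],[0,0,-0.97],[0,0,-0.97],[0,0,-0.97]],"jaw":[65,65,65,65,65,65,65,65,65,65,65,65]}'; python3 -m jog '{"offset":[[0,0,0],[0,0,0]],"angular":[[0,0,0],[0,0,0]],"jaw":[65,65]}'
python3 - <<'E'
from h import *
S(); c,im=snap('wrist','w30.png'); cv2.imwrite('pics/w30z.png',cv2.resize(im[120:260,190:330],None,fx=4,fy=4,interpolation=cv2.INTER_CUBIC))
E
```

```text
time: 39.8
tool_pos: [0.6564, 0.13, 0.1611]
tool_rot: [-0.083, 0.087, -0.702, 0.702]
contact_force: [0.6, -0.2, -0.5]
gripper_width: 0.755
time: 40.0
tool_pos: [0.6563, 0.1291, 0.1622]
tool_rot: [-0.085, 0.089, -0.702, 0.702]
contact_force: [-0.2, -0.4, 0.1]
gripper_width: 0.757
t 40.0 pos [0.6563 0.1291 0.1622] y [-0.005 -0.001 -1.   ] zhead -75.84 F [-0.2 -0.4  0.1] w 0.757 j [ 0.08  0.21  1.56 -0.    1.38  1.41]
```

View pics/w30z.png

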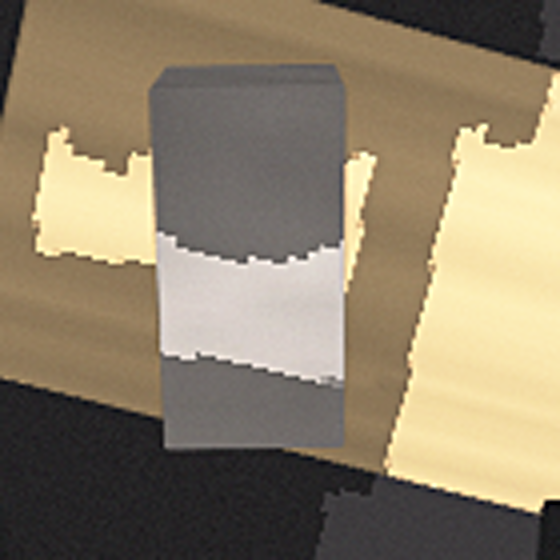

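View pics/w30.png

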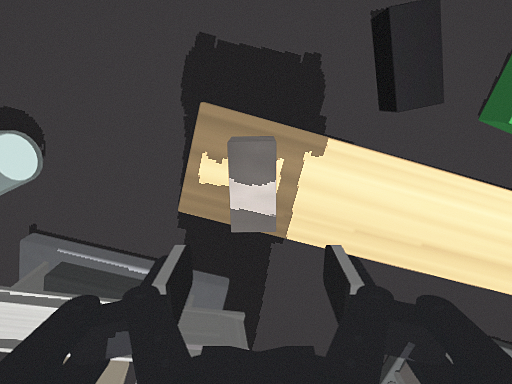

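Run:
```python
from h import *
Z=lambda X,Y:(190+(X+.5)/4-.5,120+(Y+.5)/4-.5)
m,h=rect([Z(149,91),Z(345,84),Z(344,446),Z(165,450)],.052)
M=down(h-90); m=m-M[:,2]*.0015+M[:,0]*.003
need(np.r_[m[:2],.022],M)
```

```text
centre [0.6609 0.1323 0.052 ] len 0.0792 wid 0.0397 heading 15.0
t 40.05 off units [ 0.02  0.09 -2.82] ang units [ 0.01 -0.03  0.15] min rows 2.8
```

```bash
python3 -m jog '{"offset":[[0,0.09,-0.5],[0,0,-0.8],[0,0,-0.8],[0,0,-0.5],[0,0,-0.22],[0,0,0],[0,0,0],[0,0,0]],"angular":[[0.01,-0.03,0.1],[0,0,0.05],[0,0,0],[0,0,0],[0,0,0],[0,0,0],[0,0,0],[0,0,0]],"jaw":[65,65,65,65,65,65,65,65]}';  python3 -m jog '{"offset":[[0,0,0],[0,0,0],[0,0,0],[0,0,0]],"angular":[[0,0,0],[0,0,0],[0,0,0],[0,0,0]],"jaw":[32,32,32,32]}'
python3 - <<'E'
from h import *
S(); need(SPt(-.042,.20),down(SH-90))
E
```

```text
time: 40.85
tool_pos: [0.6593, 0.1332, 0.0266]
tool_rot: [0.094, -0.089, 0.701, -0.701]
contact_force: [-0.3, 0.1, -1.2]
gripper_width: 0.763
time: 41.25
tool_pos: [0.6588, 0.1335, 0.0258]
tool_rot: [0.094, -0.09, 0.701, -0.701]
contact_force: [-1.1, -1.3, 5.4]
gripper_width: 0.456
t 41.25 pos [0.6588 0.1335 0.0258] y [ 0.006  0.001 -1.   ] zhead -75.05 F [-1.1 -1.3  5.4] w 0.456 j [0.09 0.35 1.63 0.   1.15 1.4 ]
t 41.25 off units [-3.85 -8.77  3.48] ang units [-0.04  0.04 11.49] min rows 11.5
```

```bash
python3 -m jog '{"offset":[[0,0,0.4],[0,0,0.7],[0,0,0.8],[-0.2,-0.4,0.8],[-0.3,-0.7,0.7],[-0.35,-0.8,0.2],[-0.37,-0.85,0],[-0.37,-0.85,0],[-0.37,-0.85,0],[-0.37,-0.85,0],[-0.37,-0.85,0],[-0.37,-0.85,0]],"angular":[[0,0,0],[0,0,0.4],[0,0,0.9],[0,0,1],[0,0,1],[0,0,1],[0,0,1],[0,0,1],[0,0,1],[0,0,1],[0,0,1],[0,0,1]],"jaw":[32,32,32,32,32,32,32,32,32,32,32,32]}'
python3 - <<'E'
from h import *
S(); need(SPt(-.042,.165),down(SH-90))
E
```

```text
time: 42.45
tool_pos: [0.503, -0.2167, 0.202]
tool_rot: [0.441, -0.44, 0.554, -0.552]
contact_force: [0.4, -0.3, -2.0]
gripper_width: 0.46
t 42.45 pos [ 0.503  -0.2167  0.202 ] y [-0.     0.003 -1.   ] zhead -13.0 F [ 0.4 -0.3 -2. ] w 0.46 j [-0.54 -0.11  1.82  0.    1.43 -0.32]
t 42.45 off units [-0.73 -1.76 -0.74] ang units [-0.03 -0.    1.15] min rows 2.0
```

```bash
python3 -m jog '{"offset":[[-0.3,-0.7,0],[-0.25,-0.6,0],[-0.18,-0.46,-0.1],[0,0,-0.2],[0,0,-0.2],[0,0,-0.1],[0,0,0],[0,0,0]],"angular":[[0,0,0.5],[0,0,0.4],[-0.03,0,0.25],[0,0,0],[0,0,0],[0,0,0],[0,0,0],[0,0,0]],"jaw":[32,32,32,32,32,32,32,32]}'
python3 - <<'E'
from h import *
S(); c,im=snap('wrist','w31.png'); need(SPt(-.042,.108),down(SH-90)); cv2.imwrite('pics/w31z.png',cv2.resize(im[0:220,180:340],None,fx=3.75,fy=2.7,interpolation=cv2.INTER_CUBIC))
E
```

```text
time: 43.25
tool_pos: [0.4683, -0.3027, 0.1725]
tool_rot: [-0.472, 0.472, -0.527, 0.527]
contact_force: [0.2, 1.7, -0.5]
gripper_width: 0.459
t 43.25 pos [ 0.4683 -0.3027  0.1725] y [ 0. -0. -1.] zhead -6.29 F [ 0.2  1.7 -0.5] w 0.459 j [-0.71 -0.06  1.83 -0.    1.38 -0.6 ]
t 43.3 off units [-0.04 -0.04 -1.3 ] ang units [0.01 0.01 0.03] min rows 1.3
```

View pics/w31z.png

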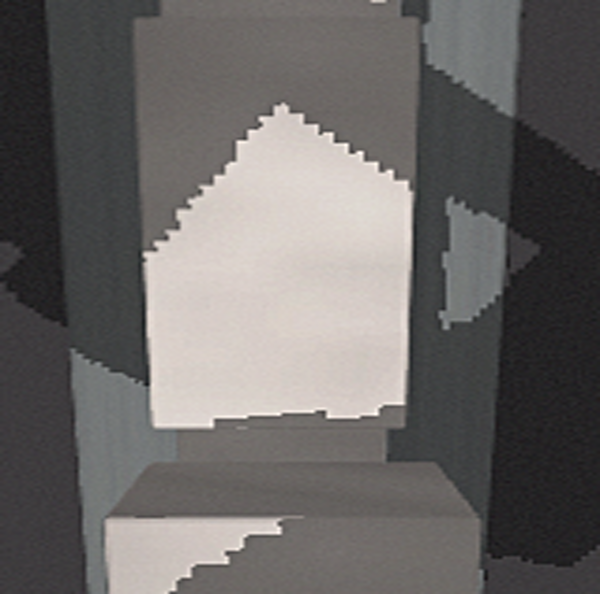

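Run:
```python
from mm import *
run((106,518),(480,518),(152,462),(437,462),(153,428),(405,428),.135,180,0,3.75,2.7)
```

```text
held x,b,z [-0.0393  0.0176  0.0014] res px [ 0.3  0.   0.1  0.1 -0.3 -0.2 -0.2 -0.1]
ref edge x -0.0423 lat -0.0009 width 0.0394
gap 0.0031 held lat - ref lat 0.0023
```

```bash
python3 -m jog '{"offset":[[-0.045,-0.025,0],[0,0,-0.1],[0,0,-0.1],[0,0,0],[0,0,0]],"angular":[[0.01,0.01,0.03],[0,0,0],[0,0,0],[0,0,0],[0,0,0]],"jaw":[32,32,32,32,32]}'
python3 - <<'E'
from h import *
S(); c,im=snap('wrist','w32.png'); cv2.imwrite('pics/w32z.png',cv2.resize(im[0:220,180:340],None,fx=3.75,fy=2.7,interpolation=cv2.INTER_CUBIC))
E
```

```text
time: 43.8
tool_pos: [0.4655, -0.3046, 0.1623]
tool_rot: [0.472, -0.472, 0.527, -0.526]
contact_force: [0.7, 0.1, -0.8]
gripper_width: 0.454
t 43.8 pos [ 0.4655 -0.3046  0.1623] y [-0.001  0.001 -1.   ] zhead -6.18 F [ 0.7  0.1 -0.8] w 0.454 j [-0.71 -0.06  1.84 -0.    1.36 -0.61]
```

View pics/w32z.png

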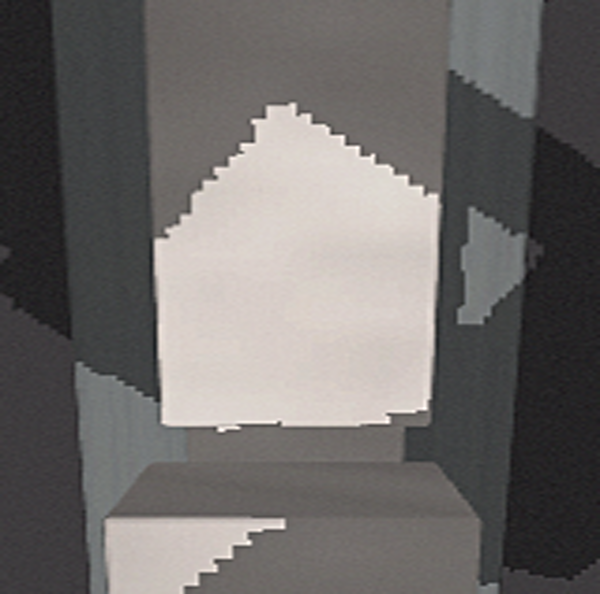

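Run:
```python
from mm import *
run((106,518),(480,518),(152,462),(437,462),(161,425),(430,425),.135,180,0,3.75,2.7)
```

```text
held x,b,z [-0.0393  0.0176  0.0014] res px [ 0.3  0.   0.1  0.1 -0.3 -0.2 -0.2 -0.1]
ref edge x -0.0447 lat 0.0016 width 0.0395
gap 0.0055 held lat - ref lat -0.0003
```

```bash
python3 -m jog '{"offset":[[0.01,0.015,-0.1],[0,0,-0.3],[0,0,-0.3],[0,0,-0.2],[0,0,-0.05],[0,0,0],[0,0,0]],"angular":[[0,0,0],[0,0,0],[0,0,0],[0,0,0],[0,0,0],[0,0,0],[0,0,0]],"jaw":[32,32,32,32,32,32,32]}'
python3 - <<'E'
from h import *
S(); c,im=snap('wrist','w33.png'); cv2.imwrite('pics/w33z.png',cv2.resize(im[0:220,180:340],None,fx=3.75,fy=2.7,interpolation=cv2.INTER_CUBIC))
E
```

```text
time: 44.55
tool_pos: [0.4665, -0.3043, 0.1156]
tool_rot: [0.472, -0.472, 0.526, -0.526]
contact_force: [0.6, -0.5, -1.1]
gripper_width: 0.455
t 44.55 pos [ 0.4665 -0.3043  0.1156] y [-0.  0. -1.] zhead -6.18 F [ 0.6 -0.5 -1.1] w 0.455 j [-0.71 -0.01  1.87 -0.    1.28 -0.6 ]
```

View pics/w33z.png

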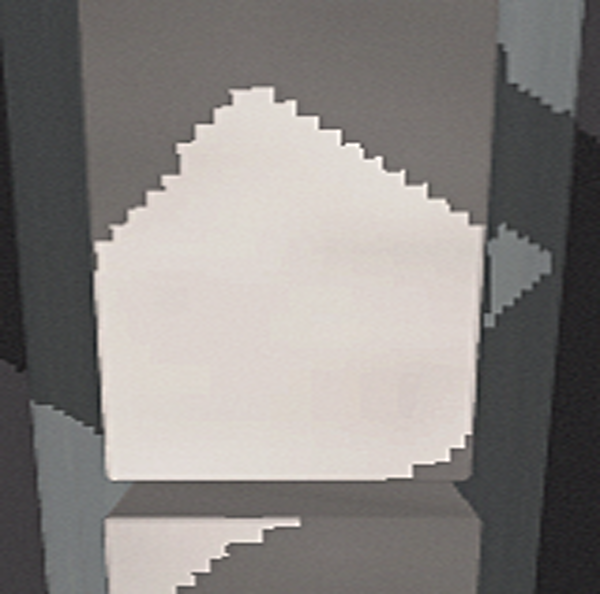

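Run:
```python
from mm import *
run((106,518),(480,518),(152,462),(437,462),(106,480),(470,480),.135,180,0,3.75,2.7)
st=manip.state(); c=cam('wrist',st);M=Rt(st['tool_rot'])
for z in(.140,.144): print((M.T@(onz(c,(180+293/3.75,518.5/2.7-.5),z)-st['tool_pos'])).round(4))
```

```text
held x,b,z [-0.0393  0.0176  0.0014] res px [ 0.3  0.   0.1  0.1 -0.3 -0.2 -0.2 -0.1]
ref edge x -0.0443 lat 0.0007 width 0.0395
gap 0.005 held lat - ref lat 0.0006
[-0.0398 -0.0241  0.0014]
[-0.0409 -0.0281  0.0014]
```

```bash
python3 -m jog '{"offset":[[-0.01,0,-0.06],[0,0,-0.04],[0,0,-0.03],[0,0,-0.02],[0,0,0]],"angular":[[0,0,0.01],[0,0,0],[0,0,0],[0,0,0],[0,0,0]],"jaw":[32,32,32,32,32]}'
python3 - <<'E'
from h import *
S()
E
```

```text
time: 45.1
tool_pos: [0.4658, -0.3042, 0.1088]
tool_rot: [0.473, -0.473, 0.526, -0.526]
contact_force: [-2.4, 1.0, 5.1]
gripper_width: 0.457
t 45.1 pos [ 0.4658 -0.3042  0.1088] y [-0.001  0.    -1.   ] zhead -6.11 F [-2.4  1.   5.1] w 0.457 j [-0.71 -0.    1.88 -0.    1.26 -0.61]
```

Seated (5 N at the expected height). Release, rise, look.

```bash
python3 -m jog '{"offset":[[0,0,-0.01],[0,0,0],[0,0,0],[0,0,0],[0,0,0.4],[0,0,0.6],[0,0,0.8],[0,0,0.5],[0,0,0],[0,0,0]],"angular":[[0,0,0],[0,0,0],[0,0,0],[0,0,0],[0,0,0],[0,0,0],[0,0,0],[0,0,0],[0,0,0],[0,0,0]],"jaw":[32,45,60,65,65,65,65,65,65,65]}'
python3 - <<'E'
from h import *
S(); c,im=snap('wrist','w34.png'); snap('top','t34.png'); snap('side','s34.png'); cv2.imwrite('pics/s34z.png',cv2.resize(cv2.imread('pics/s34.png')[120:260,210:370],None,fx=4.5,fy=4.2,interpolation=cv2.INTER_CUBIC))
E
```

```text
time: 46.1
tool_pos: [0.4658, -0.3041, 0.2223]
tool_rot: [0.473, -0.473, 0.526, -0.526]
contact_force: [0.2, -0.3, -0.9]
gripper_width: 0.759
t 46.1 pos [ 0.4658 -0.3041  0.2223] y [-0.  0. -1.] zhead -6.12 F [ 0.2 -0.3 -0.9] w 0.759 j [-0.71 -0.11  1.78 -0.    1.46 -0.61]
```

View pics/w34.png

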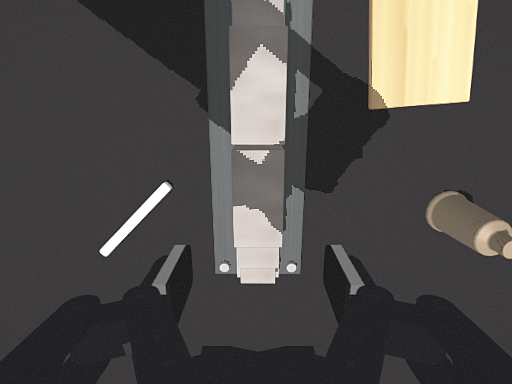

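View pics/t34.png

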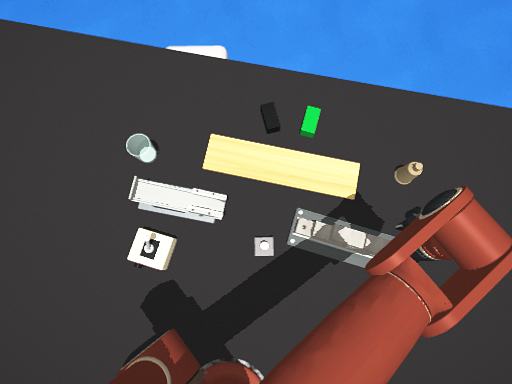

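View pics/s34z.png

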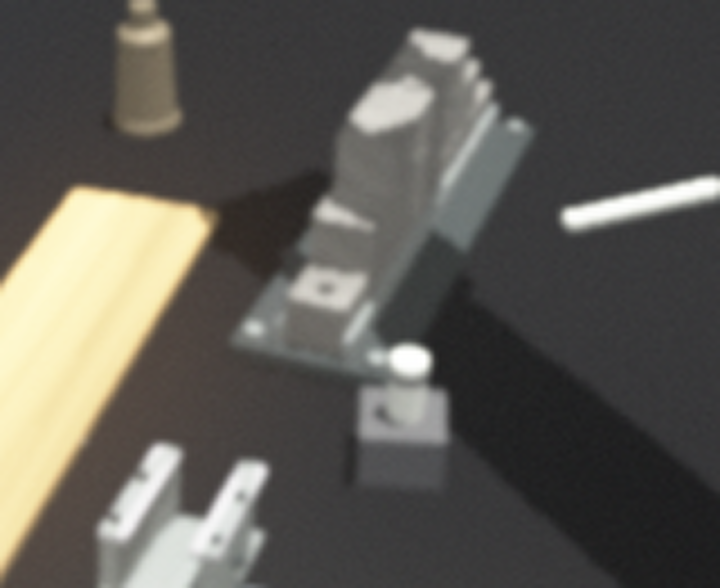

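Run:
```python
from h import *
im=cv2.imread('pics/t34.png'); cv2.imwrite('pics/t34z.png',cv2.resize(im[215:275,235:295],None,fx=9,fy=9,interpolation=cv2.INTER_CUBIC))
ct=cam('top'); print(onz(ct,(264,245),.085), onz(ct,(256.2,236),.085)); need(onz(ct,(264,245),.085)*[1,1,0]+[0,0,.2],down(SH-90))
```

```text
[ 0.41692776 -0.01934522  0.085     ] [0.43596351 0.00489993 0.085     ]
t 46.25 off units [-0.96  5.68 -0.4 ] ang units [-0.03 -0.03  0.  ] min rows 5.8
```

View pics/t34z.png

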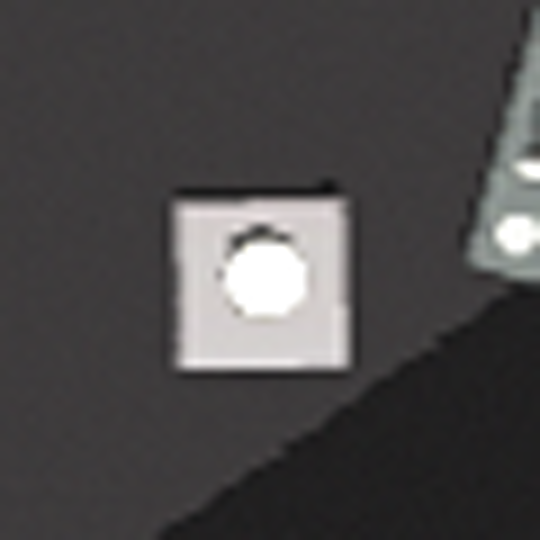

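```bash
python3 -m jog '{"offset":[[0,0.5,0],[-0.1,0.8,0],[-0.15,0.8,0],[-0.2,0.8,0],[-0.2,0.8,0],[-0.15,0.8,-0.1],[-0.1,0.8,-0.15],[-0.06,0.38,-0.2],[0,0,0],[0,0,0]],"angular":[[0,0,0],[0,0,0],[0,0,0],[0,0,0],[0,0,0],[0,0,0],[0,0,0],[0,0,0],[0,0,0],[0,0,0]],"jaw":[60,60,60,60,60,60,60,60,60,60]}'
python3 - <<'E'
from h import *
S(); c,im=snap('wrist','w35.png'); cv2.imwrite('pics/w35z.png',cv2.resize(im[130:290,180:340],None,fx=3.75,fy=3.75,interpolation=cv2.INTER_CUBIC))
E
```

```text
time: 47.25
tool_pos: [0.4171, -0.0199, 0.1985]
tool_rot: [0.472, -0.473, 0.527, -0.525]
contact_force: [-0.2, -0.5, 0.1]
gripper_width: 0.701
t 47.25 pos [ 0.4171 -0.0199  0.1985] y [-0.003  0.001 -1.   ] zhead -6.06 F [-0.2 -0.5  0.1] w 0.701 j [-0.23 -0.46  2.11 -0.    1.5  -0.12]
```

View pics/w35.png

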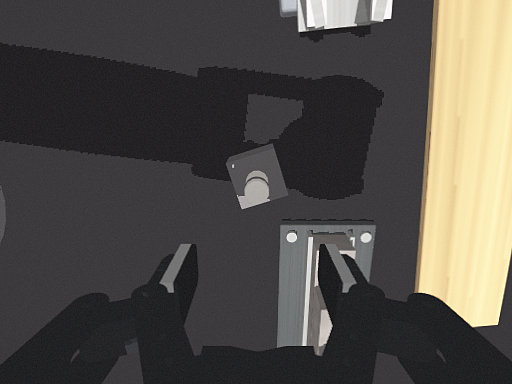

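View pics/w35z.png

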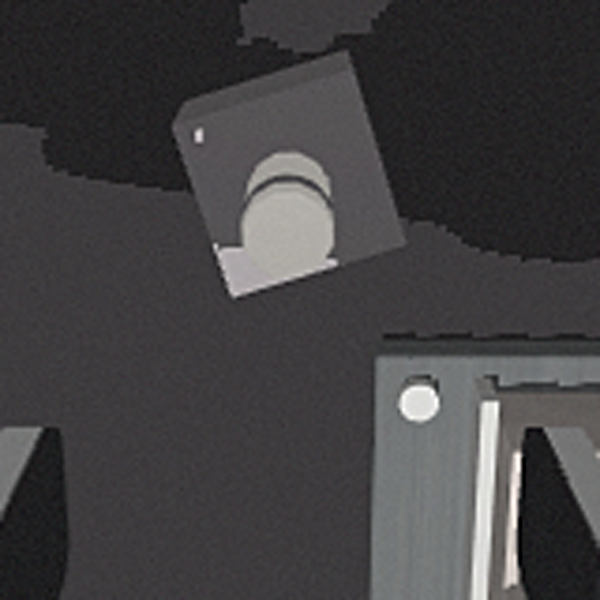

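Run:
```python
from h import *
st=manip.state(); c=cam('wrist',st); M=Rt(st['tool_rot'])
P=onz(c,(180+288/3.75-.5,130+229/3.75-.5),.085); q=M.T@(P-st['tool_pos']); print(P.round(4),q.round(4))
L=onz(c,(180+242/3.75,190),.085);R_=onz(c,(180+334/3.75,190),.085);print(np.linalg.norm(L-R_))
P2=P-M[:,2]*.0015+M[:,0]*.0025; print(P2); need(np.r_[P2[:2],.062],down(SH-90))
```

```text
[ 0.4175 -0.0194  0.085 ] [-0.0011  0.1142 -0.    ]
0.02108002772797965
[ 0.41574642 -0.02168126  0.08500223]
t 47.3 off units [-0.04 -0.02 -2.74] ang units [-0.   -0.02  0.01] min rows 2.7
```

```bash
python3 -m jog '{"offset":[[-0.04,-0.02,-0.5],[0,0,-0.7],[0,0,-0.8],[0,0,0],[0,0,0]],"angular":[[0,-0.02,0],[0,0,0],[0,0,0],[0,0,0],[0,0,0]],"jaw":[60,60,60,60,60]}'
python3 - <<'E'
from h import *
S(); c,im=snap('wrist','w36.png'); cv2.imwrite('pics/w36z.png',cv2.resize(im[130:290,180:340],None,fx=3.75,fy=3.75,interpolation=cv2.INTER_CUBIC))
E
```

```text
time: 47.8
tool_pos: [0.4157, -0.0218, 0.1]
tool_rot: [0.472, -0.472, 0.527, -0.526]
contact_force: [-0.2, -1.1, -0.9]
gripper_width: 0.704
t 47.8 pos [ 0.4157 -0.0218  0.1   ] y [ 0.     0.001 -1.   ] zhead -6.21 F [-0.2 -1.1 -0.9] w 0.704 j [-0.23 -0.36  2.21  0.    1.3  -0.12]
```

View pics/w36z.png

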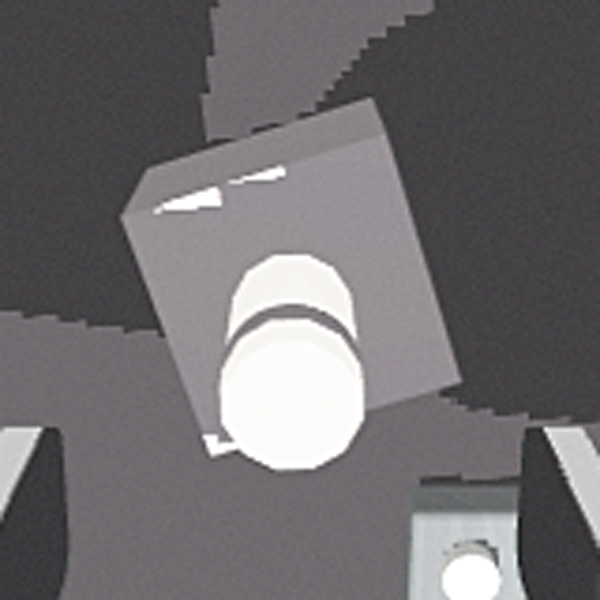

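Run:
```python
from h import *
st=manip.state(); c=cam('wrist',st); M=Rt(st['tool_rot'])
P=onz(c,(180+292.5/3.75-.5,130+395.5/3.75-.5),.085); q=M.T@(P-st['tool_pos']); print(P.round(4),q.round(4))
```

```text
[ 0.4184 -0.019   0.085 ] [-0.003   0.0165  0.0012]
```

```bash
python3 -m jog '{"offset":[[0,0.03,-0.3],[0,0,-0.4],[0,0,-0.3],[0,0,-0.05],[0,0,0],[0,0,0]],"angular":[[0,0,0],[0,0,0],[0,0,0],[0,0,0],[0,0,0],[0,0,0]],"jaw":[60,60,60,60,60,60]}'; python3 -m jog '{"offset":[[0,0,0],[0,0,0],[0,0,0],[0,0,0],[0,0,0],[0,0,0]],"angular":[[0,0,0],[0,0,0],[0,0,0],[0,0,0],[0,0,0],[0,0,0]],"jaw":[40,15,15,15,15,15]}'
python3 - <<'E'
from h import *
S(); c,im=snap('wrist','w37.png'); cv2.imwrite('pics/w37z.png',cv2.resize(im[130:330,160:360],None,fx=3,fy=3,interpolation=cv2.INTER_CUBIC))
E
```

```text
time: 48.45
tool_pos: [0.4174, -0.02, 0.0493]
tool_rot: [-0.474, 0.471, -0.525, 0.527]
contact_force: [-0.3, 0.8, 0.1]
gripper_width: 0.7
time: 49.05
tool_pos: [0.4163, -0.0197, 0.048]
tool_rot: [-0.473, 0.472, -0.525, 0.526]
contact_force: [-1.9, 0.5, 4.8]
gripper_width: 0.246
t 49.05 pos [ 0.4163 -0.0197  0.048 ] y [ 0.002  0.    -1.   ] zhead -6.12 F [-1.9  0.5  4.8] w 0.246 j [-0.23 -0.28  2.24  0.    1.18 -0.12]
```

View pics/w37z.png

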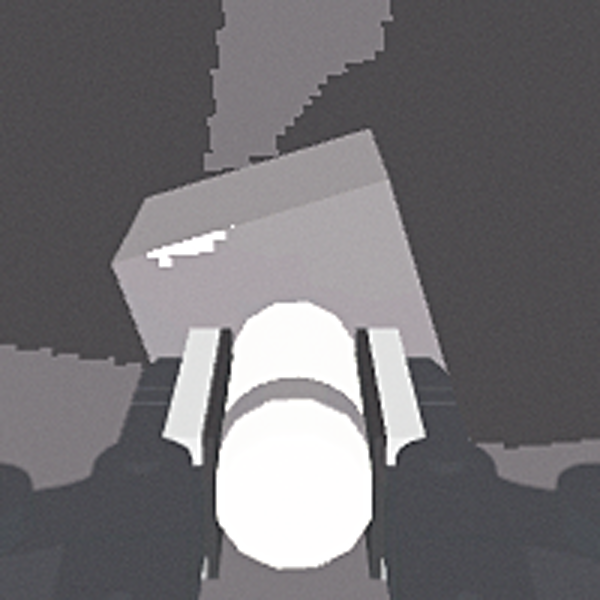

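```bash
python3 -m jog '{"offset":[[0,0,0.2],[0,0,0.4],[0,0,0.5],[0,0,0.5],[0,0,0],[0,0,0]],"angular":[[0,0,0],[0,0,0],[0,0,0],[0,0,0],[0,0,0],[0,0,0]],"jaw":[15,15,15,15,15,15]}'
python3 - <<'E'
from h import *
S(); c,im=snap('wrist','w38.png'); cv2.imwrite('pics/w38z.png',cv2.resize(im[130:330,160:360],None,fx=3,fy=3,interpolation=cv2.INTER_CUBIC))
s=snap('side','s38.png')[1]; cv2.imwrite('pics/s38z.png',cv2.resize(s[150:270,240:360],None,fx=5,fy=5,interpolation=cv2.INTER_CUBIC))
need(SPt(.148,.125),down(SH-90))
E
```

```text
time: 49.7
tool_pos: [0.4157, -0.0195, 0.1273]
tool_rot: [-0.473, 0.472, -0.526, 0.526]
contact_force: [0.3, -0.6, -0.3]
gripper_width: 0.241
t 49.7 pos [ 0.4157 -0.0195  0.1273] y [ 0.002  0.    -1.   ] zhead -6.12 F [ 0.3 -0.6 -0.3] w 0.241 j [-0.23 -0.4   2.19  0.    1.35 -0.12]
t 49.8 off units [ 1.44 -1.93 -0.01] ang units [-0.01 -0.01  0.  ] min rows 2.4
```

View pics/w38z.png

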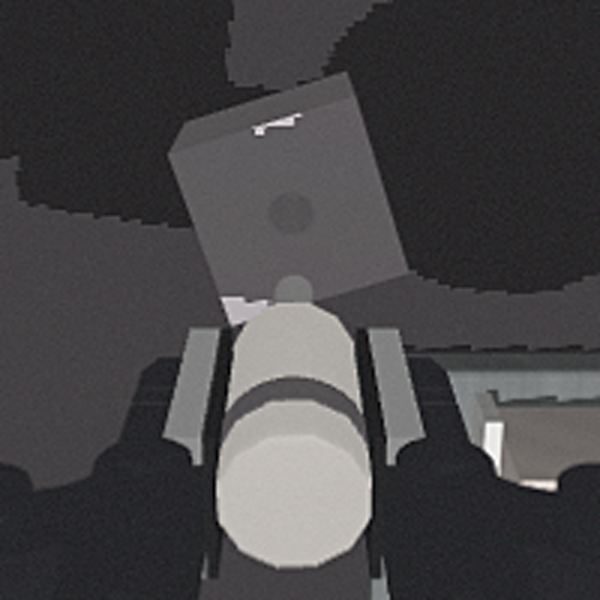

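View pics/s38z.png

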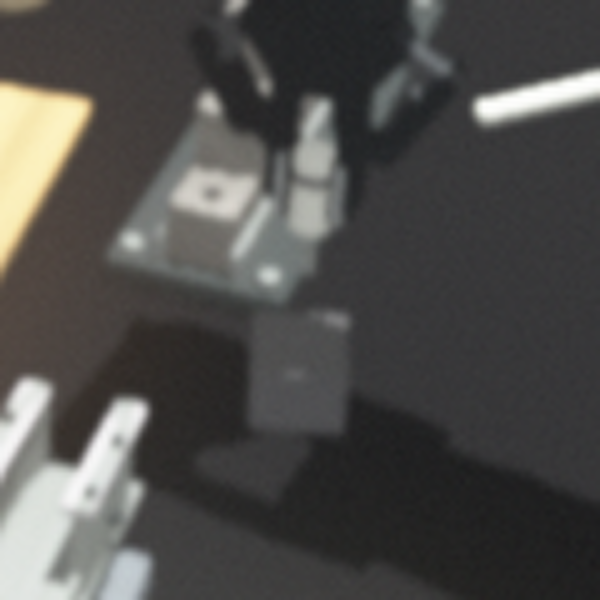

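```bash
python3 -m jog '{"offset":[[0.3,-0.4,0],[0.4,-0.6,0],[0.4,-0.6,0],[0.34,-0.33,0],[0,0,-0.2],[0,0,-0.2],[0,0,0],[0,0,0]],"angular":[[0,0,0],[0,0,0],[0,0,0],[0,0,0],[0,0,0],[0,0,0],[0,0,0],[0,0,0]],"jaw":[15,15,15,15,15,15,15,15]}'
python3 - <<'E'
from h import *
S(); c,im=snap('wrist','w39.png'); cv2.imwrite('pics/w39z.png',cv2.resize(im[130:330,160:360],None,fx=3,fy=3,interpolation=cv2.INTER_CUBIC))
st=manip.state();c=cam('wrist',st);M=Rt(st['tool_rot'])
for p in ((295,293,.038),(291,213,.0873)): 
    o,v=ray(c,(160+(p[0]+.5)/3-.5,130+(p[1]+.5)/3-.5)); o=M.T@(o-st['tool_pos']);v=M.T@v; print((o+v*(p[2]-o[1])/v[1]).round(4))
E
```

```text
time: 50.6
tool_pos: [0.4864, -0.1149, 0.1058]
tool_rot: [0.473, -0.473, 0.526, -0.525]
contact_force: [0.2, -0.1, -0.4]
gripper_width: 0.241
t 50.6 pos [ 0.4864 -0.1149  0.1058] y [-0.001  0.002 -1.   ] zhead -6.07 F [ 0.2 -0.1 -0.4] w 0.241 j [-0.38 -0.14  2.01  0.    1.27 -0.28]
[0.0013 0.038  0.0014]
[-0.0005  0.0873  0.0004]
```

View pics/w39z.png

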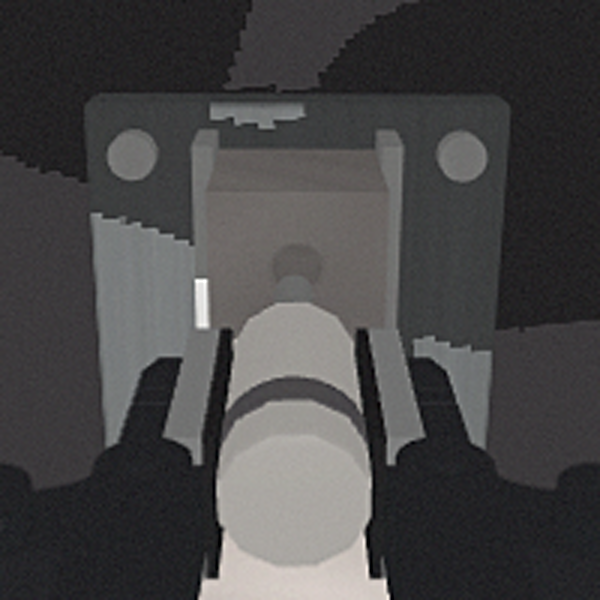

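```bash
cat > hp.py <<'E'
from h import *
def tp(X,Y,y,X0=160,Y0=130,f=3):
    st=manip.state();c=cam('wrist',st);M=Rt(st['tool_rot'])
    o,v=ray(c,(X0+(X+.5)/f-.5,Y0+(Y+.5)/f-.5)); o=M.T@(o-st['tool_pos']);v=M.T@v; return (o+v*(y-o[1])/v[1]).round(4)
E
python3 - <<'E'
from hp import *
z=manip.state()['tool_pos'][2]
print(tp(297,265,z-.055),'edges',tp(273,265,z-.055),tp(322,265,z-.055),tp(297,243,z-.055),tp(297,287,z-.055)); print('tip',tp(295,293,.038))
im=cv2.imread('pics/w39.png'); cv2.imwrite('pics/w39y.png',cv2.resize(im[200:250,230:290],None,fx=12,fy=12,interpolation=cv2.INTER_CUBIC))
E
```

```text
[0.0002 0.0516 0.0019] edges [ 0.0003  0.0516 -0.0035] [0.0002 0.0516 0.0075] [-0.0049  0.0516  0.0019] [0.0055 0.0516 0.0019]
tip [0.0013 0.038  0.0014]
```

View pics/w39y.png

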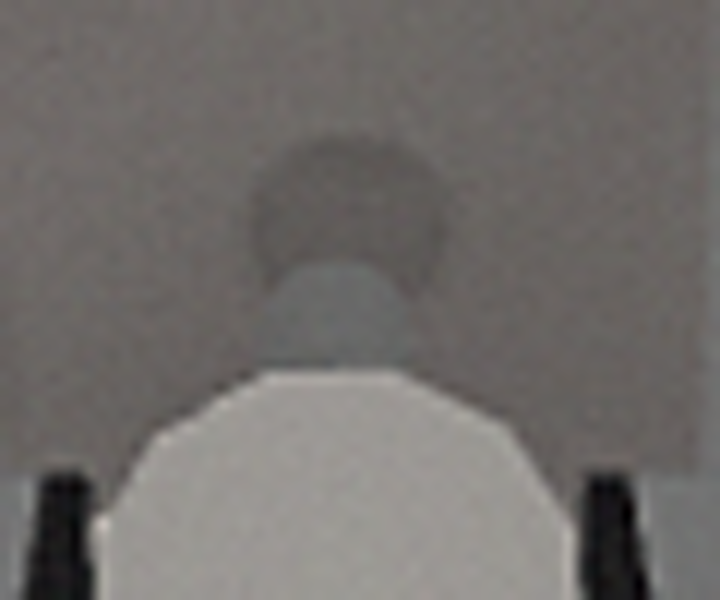

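Run:
```python
from hp import *
z=manip.state()['tool_pos'][2]; k=dict(X0=230,Y0=200,f=12)
print('hole',tp(347,232,z-.055,**k),'tip',tp(339,337,.038,**k))
```

```text
hole [0.0009 0.0516 0.0018] tip [0.0015 0.038  0.0013]
```

```bash
python3 -m jog '{"offset":[[0.01,0,-0.1],[0,0,-0.1],[0,0,0],[0,0,0]],"angular":[[0,0,0],[0,0,0],[0,0,0],[0,0,0]],"jaw":[15,15,15,15]}'
python3 - <<'E'
from hp import *
S(); c,im=snap('wrist','w40.png'); cv2.imwrite('pics/w40y.png',cv2.resize(im[200:250,230:290],None,fx=12,fy=12,interpolation=cv2.INTER_CUBIC))
E
```

```text
time: 51.05
tool_pos: [0.4881, -0.1159, 0.0971]
tool_rot: [-0.473, 0.472, -0.526, 0.526]
contact_force: [-0.6, -0.2, -0.2]
gripper_width: 0.242
t 51.05 pos [ 0.4881 -0.1159  0.0971] y [ 0.001  0.001 -1.   ] zhead -6.11 F [-0.6 -0.2 -0.2] w 0.242 j [-0.38 -0.12  2.02  0.    1.25 -0.28]
```

View pics/w40y.png

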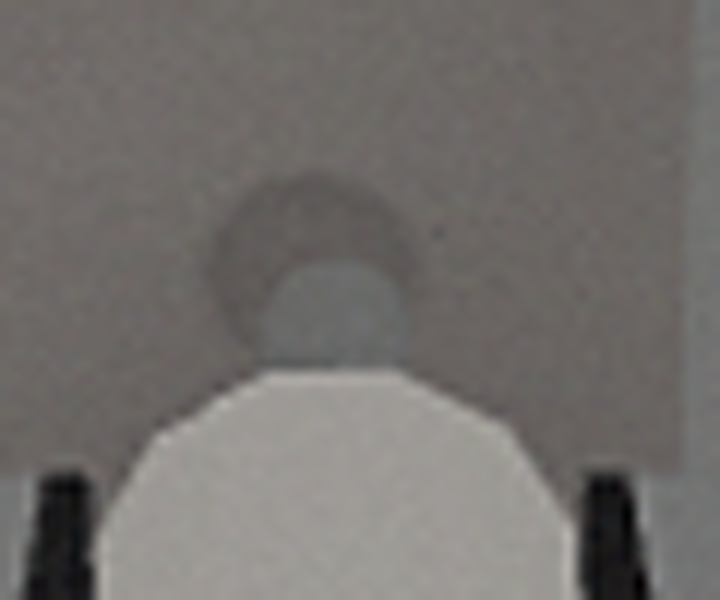

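Run:
```python
from hp import *
S()
z=manip.state()['tool_pos'][2]; k=dict(X0=230,Y0=200,f=12)
h=tp(312,277,z-.055,**k);t=tp(337,338,.038,**k);print('hole',h,'tip',t); d=h-t; M=Rt(manip.state()['tool_rot']); print('shift world',M@np.array([d[0],0,d[2]]))
```

```text
t 51.1 pos [ 0.4882 -0.116   0.0972] y [ 0.001  0.001 -1.   ] zhead -6.12 F [0.9 0.1 0.1] w 0.24 j [-0.38 -0.12  2.02  0.    1.25 -0.28]
hole [-0.0002  0.0422 -0.0001] tip [0.0016 0.038  0.0012]
shift world [-1.10074561e-03  1.92830468e-03 -4.26143733e-07]
```

```bash
python3 -m jog '{"offset":[[-0.022,0.037,0],[0,0,0],[0,0,0]],"angular":[[0,0,0],[0,0,0],[0,0,0]],"jaw":[15,15,15]}'
python3 - <<'E'
from hp import *
S(); c,im=snap('wrist','w41.png'); cv2.imwrite('pics/w41y.png',cv2.resize(im[200:250,230:290],None,fx=12,fy=12,interpolation=cv2.INTER_CUBIC)); S()
E
```

```text
time: 51.4
tool_pos: [0.4872, -0.1142, 0.0974]
tool_rot: [-0.473, 0.472, -0.526, 0.526]
contact_force: [0.3, -0.2, -0.2]
gripper_width: 0.243
t 51.4 pos [ 0.4872 -0.1142  0.0974] y [ 0.002  0.    -1.   ] zhead -6.12 F [ 0.3 -0.2 -0.2] w 0.243 j [-0.38 -0.13  2.02  0.    1.25 -0.27]
t 51.45 pos [ 0.4872 -0.1142  0.0974] y [ 0.002  0.    -1.   ] zhead -6.12 F [-0.4 -0.6 -0. ] w 0.24 j [-0.38 -0.13  2.02  0.    1.25 -0.27]
```

View pics/w41y.png

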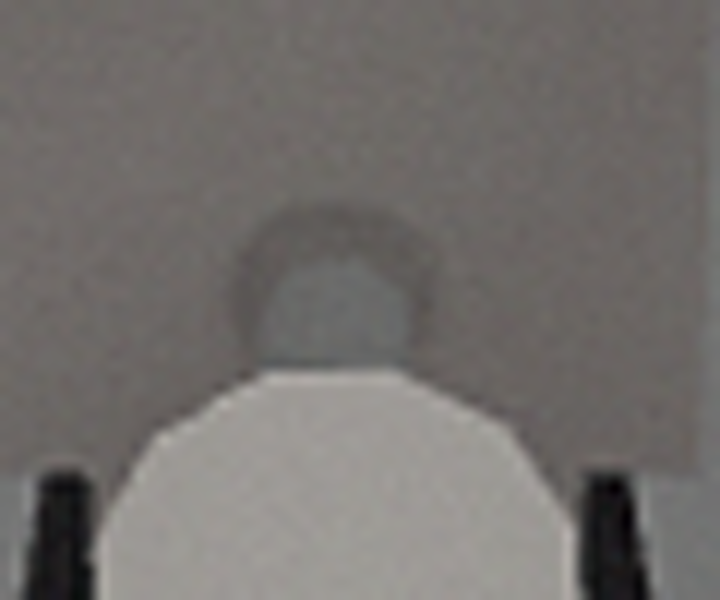

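```bash
python3 -m jog '{"offset":[[0,0,-0.06],[0,0,-0.06],[0,0,-0.04],[0,0,0],[0,0,0]],"angular":[[0,0,0],[0,0,0],[0,0,0],[0,0,0],[0,0,0]],"jaw":[15,15,15,15,15]}'
python3 - <<'E'
from hp import *
S(); c,im=snap('wrist','w42.png'); cv2.imwrite('pics/w42y.png',cv2.resize(im[200:250,230:290],None,fx=12,fy=12,interpolation=cv2.INTER_CUBIC)); S()
E
```

```text
time: 51.95
tool_pos: [0.487, -0.1142, 0.0891]
tool_rot: [-0.473, 0.472, -0.526, 0.526]
contact_force: [-0.4, -0.8, -0.4]
gripper_width: 0.244
t 51.95 pos [ 0.487  -0.1142  0.0891] y [ 0.001  0.001 -1.   ] zhead -6.12 F [-0.4 -0.8 -0.4] w 0.244 j [-0.38 -0.12  2.02  0.    1.23 -0.27]
t 52.0 pos [ 0.4871 -0.1142  0.0892] y [ 0.001  0.001 -1.   ] zhead -6.12 F [-0.2  0.  -0.2] w 0.244 j [-0.38 -0.12  2.02  0.    1.23 -0.27]
```

View pics/w42y.png

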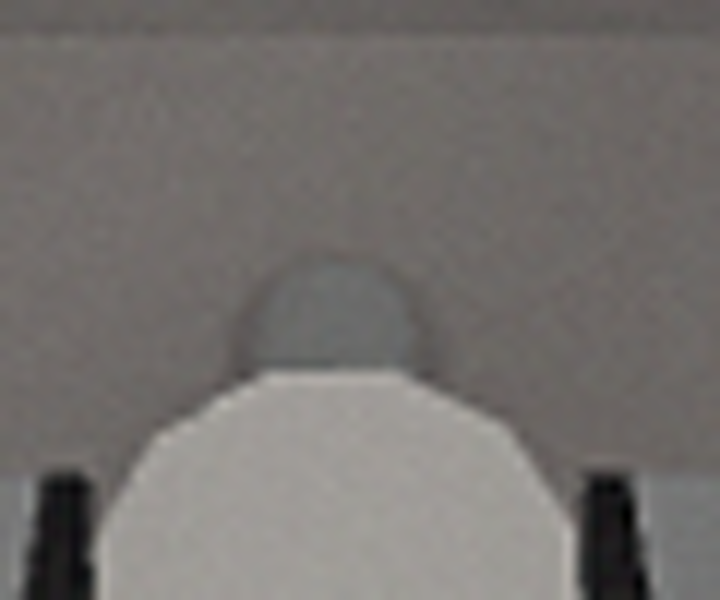

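```bash
python3 -m jog '{"offset":[[0,-0.01,-0.06],[0,0,-0.08],[0,0,-0.08],[0,0,-0.08],[0,0,0]],"angular":[[0,0,0],[0,0,0],[0,0,0],[0,0,0],[0,0,0]],"jaw":[15,15,15,15,15]}'
python3 - <<'E'
from hp import *
S()
E
```

```text
time: 52.5
tool_pos: [0.4864, -0.1144, 0.0732]
tool_rot: [0.473, -0.472, 0.526, -0.526]
contact_force: [-0.7, 0.8, -0.7]
gripper_width: 0.24
t 52.5 pos [ 0.4864 -0.1144  0.0732] y [-0.     0.001 -1.   ] zhead -6.12 F [-0.7  0.8 -0.7] w 0.24 j [-0.38 -0.09  2.03  0.    1.2  -0.27]
```

Going in freely. Press on to the shoulder.

```bash
python3 -m jog '{"offset":[[0,0,-0.06],[0,0,-0.06],[0,0,-0.04],[0,0,-0.03],[0,0,0]],"angular":[[0,0,0],[0,0,0],[0,0,0],[0,0,0],[0,0,0]],"jaw":[15,15,15,15,15]}'
python3 - <<'E'
from hp import *
S()
E
```

```text
time: 53.0
tool_pos: [0.4869, -0.1146, 0.0644]
tool_rot: [-0.473, 0.472, -0.526, 0.526]
contact_force: [-0.3, 0.3, 0.0]
gripper_width: 0.242
t 53.0 pos [ 0.4869 -0.1146  0.0644] y [ 0.001  0.001 -1.   ] zhead -6.12 F [-0.3  0.3  0. ] w 0.242 j [-0.38 -0.08  2.04  0.    1.18 -0.27]
```

```bash
python3 -m jog '{"offset":[[0,0,-0.02],[0,0,-0.02],[0,0,-0.02],[0,0,-0.02],[0,0,0]],"angular":[[0,0,0],[0,0,0],[0,0,0],[0,0,0],[0,0,0]],"jaw":[15,15,15,15,15]}'
python3 - <<'E'
from hp import *
S()
E
```

```text
time: 53.5
tool_pos: [0.4873, -0.1148, 0.063]
tool_rot: [0.473, -0.472, 0.526, -0.526]
contact_force: [-7.2, 1.5, 13.2]
gripper_width: 0.244
t 53.5 pos [ 0.4873 -0.1148  0.063 ] y [ 0.     0.001 -1.   ] zhead -6.11 F [-7.2  1.5 13.2] w 0.244 j [-0.38 -0.08  2.04  0.    1.18 -0.27]
```

```bash
python3 -m jog '{"offset":[[0,0,0.01],[0,0,0],[0,0,0],[0,0,0],[0,0,0.3],[0,0,0.6],[0,0,0.8],[0,0,0.6],[0,0,0],[0,0,0]],"angular":[[0,0,0],[0,0,0],[0,0,0],[0,0,0],[0,0,0],[0,0,0],[0,0,0],[0,0,0],[0,0,0],[0,0,0]],"jaw":[25,40,50,50,50,50,50,50,50,50]}'
python3 - <<'E'
from hp import *
S(); c,im=snap('wrist','w43.png'); s=snap('side','s43.png')[1]; cv2.imwrite('pics/s43z.png',cv2.resize(s[120:260,210:370],None,fx=4.5,fy=4.2,interpolation=cv2.INTER_CUBIC))
E
```

```text
time: 54.5
tool_pos: [0.4877, -0.1149, 0.1779]
tool_rot: [-0.474, 0.472, -0.525, 0.527]
contact_force: [-0.3, 0.7, 0.0]
gripper_width: 0.587
t 54.5 pos [ 0.4877 -0.1149  0.1779] y [ 0.004 -0.    -1.   ] zhead -6.12 F [-0.3  0.7  0. ] w 0.587 j [-0.38 -0.21  1.95  0.    1.4  -0.27]
```

View pics/w43.png

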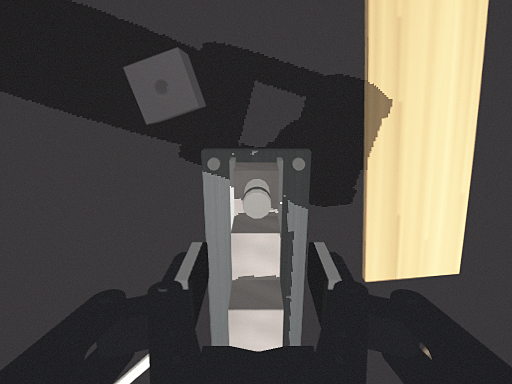

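View pics/s43z.png

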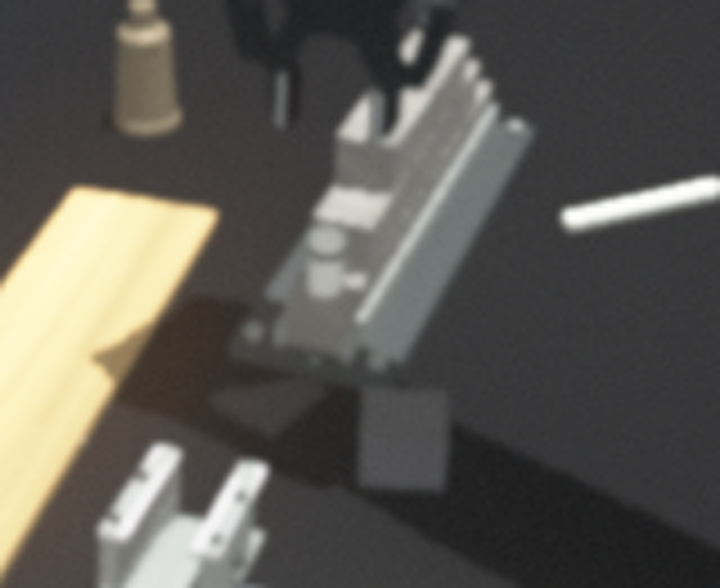

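```bash
python3 -m jog '{"offset":[[0,0,0.8],[0,-0.3,0.8],[0,-0.8,0.7],[-0.1,-0.9,0.3],[-0.1,-0.9,0],[-0.1,-0.9,0],[-0.1,-0.9,0],[0,-0.4,0],[0,0,0],[0,0,0],[0,0,0]],"angular":[[0,0,0],[0,0,0],[0,0,0],[0,0,0],[0,0,0],[0,0,0],[0,0,0],[0,0,0],[0,0,0],[0,0,0],[0,0,0]],"jaw":[50,50,60,60,60,60,60,60,60,60,60]}'
python3 - <<'E'
from hp import *
S(); c,im=snap('wrist','w44.png'); cv2.imwrite('pics/w44z.png',cv2.resize(im[60:290,190:320],None,fx=4,fy=2.6,interpolation=cv2.INTER_CUBIC))
E
```

```text
time: 55.7
tool_pos: [0.4674, -0.3658, 0.3036]
tool_rot: [0.474, -0.472, 0.526, -0.525]
contact_force: [-0.1, -0.3, 0.3]
gripper_width: 0.705
t 55.7 pos [ 0.4674 -0.3658  0.3036] y [ 0.001  0.002 -1.   ] zhead -6.03 F [-0.1 -0.3  0.3] w 0.705 j [-0.79 -0.05  1.6   0.    1.6  -0.68]
```

View pics/w44.png

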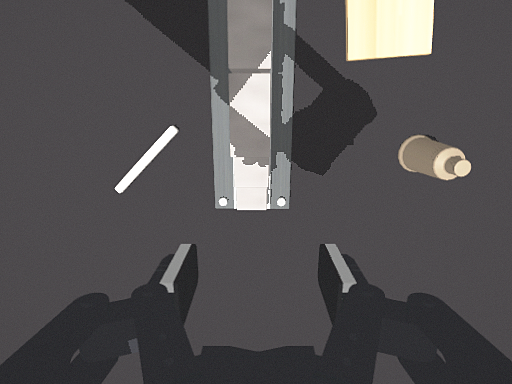

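View pics/w44z.png

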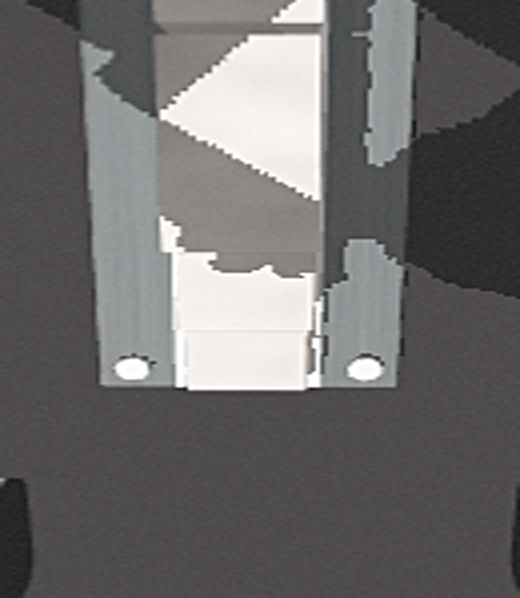

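```bash
python3 - <<'E'
from h import *
im=cv2.imread('pics/w34.png'); cv2.imwrite('pics/w34z.png',cv2.resize(im[0:300,200:320],None,fx=5,fy=2,interpolation=cv2.INTER_CUBIC))
E
python3 -m jog '{"offset":[[0,0.8,0],[0,0.9,0],[0,0.9,0],[0,0.9,0],[0,0.9,0],[0,0.9,0],[-0.1,0.9,0],[-0.1,0.9,0],[-0.1,0.9,0],[-0.1,0.9,0],[0,0.6,0],[0,0,0]],"angular":[[0,0,0],[0,0,0],[0,0,0],[0,0,0],[0,0,0],[0,0,0],[0,0,0],[0,0,0],[0,0,0],[0,0,0],[0,0,0],[0,0,0]],"jaw":[60,60,60,60,60,60,60,60,60,60,60,60]}'
python3 - <<'E'
from h import *
S(); t=snap('top','t45.png')[1]; s=snap('side','s45.png')[1]; cv2.imwrite('pics/t45z.png',cv2.resize(t[195:295,280:430],None,fx=5.3,fy=5.3,interpolation=cv2.INTER_CUBIC))
E
```

```text
time: 56.95
tool_pos: [0.4459, 0.1116, 0.3044]
tool_rot: [-0.475, 0.474, -0.524, 0.524]
contact_force: [-0.3, -1.0, -0.7]
gripper_width: 0.703
t 56.95 pos [0.4459 0.1116 0.3044] y [ 0.002  0.002 -1.   ] zhead -5.7 F [-0.3 -1.  -0.7] w 0.703 j [ 0.08 -0.39  1.88  0.    1.65  0.18]
```

View pics/w34z.png

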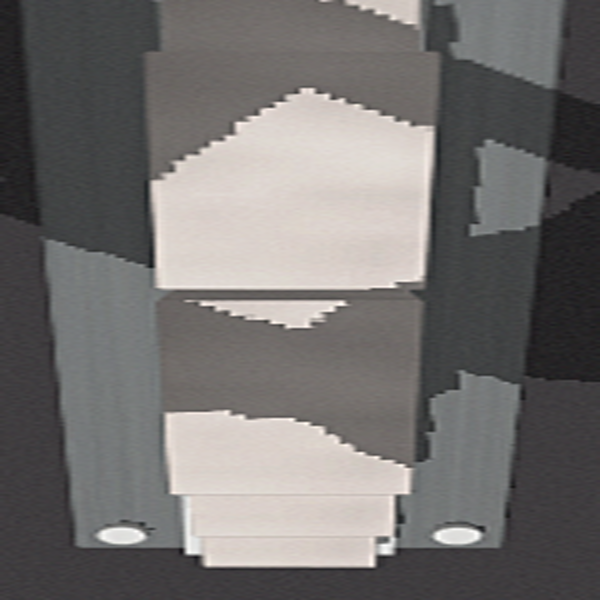

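View pics/t45z.png

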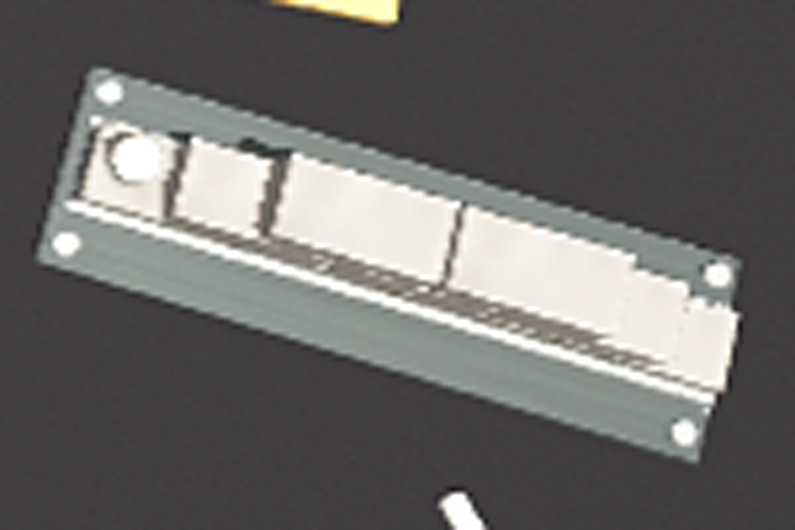

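View pics/t45.png

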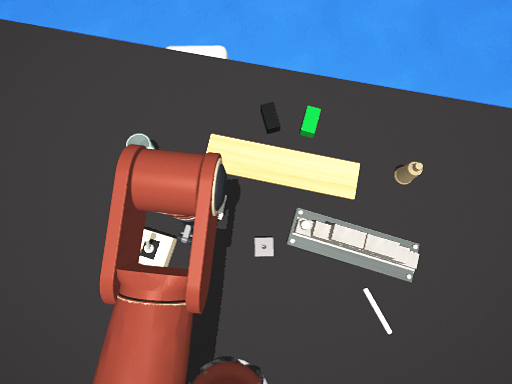

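View pics/s45.png

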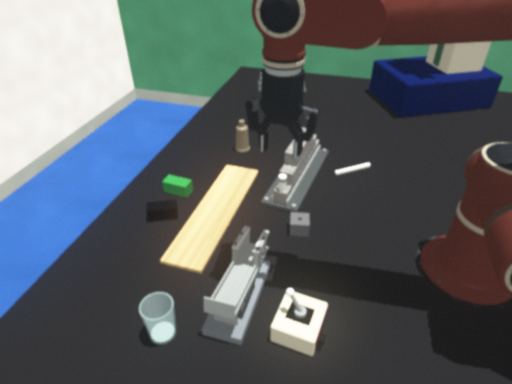

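```bash
python3 -m jog '{"offset":[[0,0,0],[0,0,0],[0,0,0],[0,0,0],[0,0,0]],"angular":[[0,0,0],[0,0,0],[0,0,0],[0,0,0],[0,0,0]],"jaw":[60,60,60,60,60]}'
python3 - <<'E'
from h import *
S(); print(manip.job_done())
E
```

```text
time: 57.55
tool_pos: [0.4472, 0.1073, 0.3041]
tool_rot: [-0.473, 0.472, -0.526, 0.526]
contact_force: [-0.1, -0.1, -0.1]
gripper_width: 0.7
t 57.55 pos [0.4472 0.1073 0.3041] y [ 0.001  0.001 -1.   ] zhead -6.18 F [-0.1 -0.1 -0.1] w 0.7 j [ 0.07 -0.39  1.88  0.    1.65  0.18]
the job is handed in; nothing more can be done
None
```

The job is done and handed in at about 57.5 s of the 210 s allowed.

- **Feeder:** I pushed the toggle over to its off stop first. Then I nudged the jammed block about 85 mm up the chute and lifted it out.
- **Wall:** That block went over the middle joint of the bed course. Two blocks from the board completed the second course, and the other two went in the third.
- **Probe:** It went freely into the drilled hole until the shoulder seated, at the expected height, with 13 N of pressing force. The stand had been knocked a few centimetres aside before I reached it, so I measured its position again before gripping.

**Last checks:**
- The wrist pictures put the second course within about 1 mm of its places, square and in line. The joints measured 3.5 to 4.8 mm against the nominal 4 mm.
- The third-course joint measured about 4 mm just before I set down the last block. After that I only looked at the pictures; both blocks look in line and each sits over its joint.
- In the last pictures the probe stands upright with its head on the block. The toggle is off, the cone, marker and both look-alikes look unmoved, and so does the beaker, which the arm partly hid in the top view. The robot was touching nothing.
- The wrist camera disagreed with the tool position by about 1.5 to 3 mm, depending on distance. To work around this I aligned blocks and probe to what they had to meet within one picture, and felt for contact on the way down.

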